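Dry and loaded stroke check of a sample-transfer slide

TASK

The sample-transfer slide is back from cleaning and must be checked for sticky spots: by its black handle, stroke the empty carriage slowly (three seconds or more a full stroke, never slammed) right up to the far stop and then all the way back to the home stop, the one with the green cap. Then lift every check weight off its hook, stand them all upright and steady on the carriage's black deck, and stroke the loaded carriage in the same way to the far stop and back home with all of them still standing. Finally hang every weight back by its eye on the stand, one to a hook, leave the carriage at the home stop, and do not disturb the timer, the label roll or the marker.

Things in the scene. Friction and masses are not known exactly. Their poses are not given: they have to be found in the camera images.
- carriage (a joint): position of the carriage along its rods, m: 0 at the home stop (green-capped end block), 0.20 at the far stop (black-capped end block). It grows along the slide's own -y (roughly to the robot's right). It takes about 3 N to move it and it stays where it is left; it starts somewhere between the stops
- slide_base (a point): sample-transfer slide, fixed to the bench: base 130 mm (x) by 440 mm (y), two rods along y, a 50 mm high end block at each end: home, green-capped, at its +y end (left), far, black-capped, at its -y end. Point: centre of the underside; its -x side, with the carriage's handle, faces the robot
- deck (a point): centre of the carriage's deck, at the top of its black rubber mat, 56 mm over the bench; moves with the carriage; axes as the slide's. The mat is flat, 86 mm (x) by 184 mm (y), with a rim 6 mm high all round: room for three weights in a row along y, 60 mm apart
- handle (a point): centre of the carriage's black upright handle: 24 mm thick along the slide's y (to be pinched along y), 34 mm along x, 48 mm tall (24 mm above and below the point; its foot is on a plate 60 mm wide). It stands 85 mm to the -x side of the deck's centre and 22 mm above the deck's level; moves with the carriage
- hook_stand: white steel hook stand, 2.5 kg, loose on the bench: base plate 290 mm (y) by 125 mm (x from -75 to +50 mm), 8 mm thick, and a rail 135 mm high with three hooks that point along its -x, towards the robot. Origin on the bench under the front of the rail and the middle hook; hooks at y = -90, 0 and +90 mm. Nothing is higher than the hooks' noses (141 mm)
- hook_1 (a point): where an eye hangs on a hook, on the top face of its flat strip (8 mm wide, 5 mm thick), 135 mm over the bench and 30 mm out from the rail; axes as the stand's. Strip runs along x; 29 mm further out (-x) its nose, 5 mm thick, stands 6 mm higher. A hanging weight's mid point is 38 mm below this point; raised by 6 to 21 mm, its eye can pass the nose along -x. Hook 1 of 3
- hook_2 (a point): where an eye hangs on a hook, on the top face of its flat strip (8 mm wide, 5 mm thick), 135 mm over the bench and 30 mm out from the rail; axes as the stand's. Strip runs along x; 29 mm further out (-x) its nose, 5 mm thick, stands 6 mm higher. A hanging weight's mid point is 38 mm below this point; raised by 6 to 21 mm, its eye can pass the nose along -x. Hook 2 of 3
- hook_3 (a point): where an eye hangs on a hook, on the top face of its flat strip (8 mm wide, 5 mm thick), 135 mm over the bench and 30 mm out from the rail; axes as the stand's. Strip runs along x; 29 mm further out (-x) its nose, 5 mm thick, stands 6 mm higher. A hanging weight's mid point is 38 mm below this point; raised by 6 to 21 mm, its eye can pass the nose along -x. Hook 3 of 3
- weight_1_mid (a point): brass check weight, cylinder 40 mm in diameter, 55 mm tall, a rigid upright steel eye on top (32 mm wide along its y, 8 mm thick along x, 31 mm tall, opening 22 x 26 mm through along x); 86 mm tall in all, about 0.35 kg, all alike. Point: on its axis half-way up, 43 mm over its base, 12 mm below the brass's top; z up. Hangs by the eye at the start. Two or three are present, an absent one is None
- weight_2_mid (a point): brass check weight, cylinder 40 mm in diameter, 55 mm tall, a rigid upright steel eye on top (32 mm wide along its y, 8 mm thick along x, 31 mm tall, opening 22 x 26 mm through along x); 86 mm tall in all, about 0.35 kg, all alike. Point: on its axis half-way up, 43 mm over its base, 12 mm below the brass's top; z up. Hangs by the eye at the start. Two or three are present, an absent one is None
- weight_3_mid (a point): brass check weight, cylinder 40 mm in diameter, 55 mm tall, a rigid upright steel eye on top (32 mm wide along its y, 8 mm thick along x, 31 mm tall, opening 22 x 26 mm through along x); 86 mm tall in all, about 0.35 kg, all alike. Point: on its axis half-way up, 43 mm over its base, 12 mm below the brass's top; z up. Hangs by the eye at the start. Two or three are present, an absent one is None
- bench_timer: white bench timer, 64 x 64 x 22 mm, lying flat; origin at the centre of its underside; to be left alone
- label_roll: white roll of labels, 58 mm in diameter, 24 mm high, lying flat; origin at the centre of its underside; to be left alone
- marker: black and white marker pen, 134 mm long along its y, 15 mm thick, lying; origin at its underside; to be left alone
There are look-alikes about, which are no part of the job. What is shaped like the part that bears weight_1_mid but pink or turquoise is not meant.

How it is judged (in metres and radians):
On the way, in this order (a step that is already met when the one before it is completed fails the run):
1. the carriage is stroked to the far stop (value of joint carriage above 0.19 m), for 0.1 s.
2. the carriage is stroked all the way back to the home stop (value of joint carriage below 0.01 m), for 0.1 s.
3. every weight stands upright and steady on the deck (x of weight_1_mid in the frame of deck between -0.032 and 0.032 m and y of weight_1_mid in the frame of deck between -0.082 and 0.082 m and z of weight_1_mid in the frame of deck between 0.037 and 0.049 m and angle between each of weight_1_mid, weight_2_mid, weight_3_mid's own z axis and vertical below 0.06 rad and x of weight_2_mid in the frame of deck between -0.032 and 0.032 m and y of weight_2_mid in the frame of deck between -0.082 and 0.082 m and z of weight_2_mid in the frame of deck between 0.037 and 0.049 m and x of weight_3_mid in the frame of deck between -0.032 and 0.032 m and y of weight_3_mid in the frame of deck between -0.082 and 0.082 m and z of weight_3_mid in the frame of deck between 0.037 and 0.049 m), for 1 s.
4. the loaded carriage is stroked to the far stop, the weights still standing on it (all of step 3 and value of joint carriage above 0.19 m), for 0.1 s.
5. the loaded carriage is stroked all the way back home, the weights still standing on it (all of step 3 and value of joint carriage below 0.01 m), for 0.1 s.
At the end, for the whole second after the job is handed in: the carriage is within 10 mm of the home stop and every weight hangs by its eye from a hook of the stand (its mid point 89 to 105 mm over the stand's underside, 8 to 66 mm out from the rail, tilted less than 0.15 rad) (value of joint carriage below 0.01 m and x of weight_1_mid in the frame of hook_stand between -0.066 and -0.008 m and y of weight_1_mid in the frame of hook_stand between -0.11 and 0.11 m and z of weight_1_mid in the frame of hook_stand between 0.089 and 0.105 m and angle between each of weight_1_mid, weight_2_mid, weight_3_mid's own z axis and vertical below 0.15 rad and x of weight_2_mid in the frame of hook_stand between -0.066 and -0.008 m and y of weight_2_mid in the frame of hook_stand between -0.11 and 0.11 m and z of weight_2_mid in the frame of hook_stand between 0.089 and 0.105 m and x of weight_3_mid in the frame of hook_stand between -0.066 and -0.008 m and y of weight_3_mid in the frame of hook_stand between -0.11 and 0.11 m and z of weight_3_mid in the frame of hook_stand between 0.089 and 0.105 m); the robot touches nothing.
It fails at once if the carriage is run faster than 0.25 m/s (velocity of joint carriage above 0.25 m/s or velocity of joint carriage below -0.25 m/s).
It fails at once if the timer, label roll or marker is moved by more than 30 mm (distance of any of bench_timer, label_roll, marker from where it was at the start of the episode above 0.03 m).
Of weight_1, weight_2, weight_3 only 2 to 3 are there at a start; the rules pass over those that are not, and their reading is None.
At some moment in a run one of hook_stand may be knocked a few centimetres aside while the robot is not near it.
Once in a run the grip may slacken for a moment while it holds something.
It also fails if it takes over 210 s, if anything falls off the work surface, if the arm or the gripper's body presses on something with over 40 N, if the wrist force passes 120 N, or if a joint passes its speed limit or range.

ROBOT

A 6-joint arm with a two-finger parallel gripper is mounted at the origin on a cart in front of the work surface, level with it; the furniture and walls round the work are solid. World frame = base frame: x ahead of the robot, y to its left, z up, the work surface at z = 0. Lengths are in mm, angles in rad, forces in N, time in s.
With the tool pointing down it reaches from about 200 to 875 mm from the base axis. Payload 3.4 kg.
Tool frame: the origin (TCP) lies at the very end of the fingers, on their centre line; the grasp point (between the pads) lies 19 mm behind it; z points along the fingers, x is the direction in which the jaws open and shut, and the axes are right-handed (so a half turn about z gives the same grasp; the last joint's range is limited). The gripper opens to 94 mm and grips with 3 to 60 N. Pads are 16 mm wide; open, the fingers measure 119 mm over their backs; the gripper's body (75 mm by 177 mm) begins 78 mm behind the grasp point.
Start: joints at [1.046, 0.276, 1.505, -0, 1.361, -0.121], TCP at [225.949, 528.787, 176.693] pointing down, gripper open.
Joint ranges: [-2.89, 2.89], [-0.75, 2.08], [0.22, 2.7], [-1.18, 4.32], [0.11, 2.71], [-2.7, 2.7]. Speed limits (rad/s): [2.57, 2.57, 3.14, 3.14, 3.14, 3.14].

INTERFACE

Orientations are given as a rotation vector (axis times angle).
In Python, from rig import robot, vision, finder gives the robot as it stands.
- The arm moves only by the tool arm_command, never from a script. Its argument "series" is a list of rows, each a list of 7 numbers: the shift along the tool's x, y, z in m, then the turn, a rotation vector about the tool's x, y, z in rad, then the finger opening in m, from 0 to 0.094. In form: [[dx, dy, dz, wx, wy, wz, gripper], ...]. A call has 1 to 12 rows; each row shifts and turns the commanded pose from where the row before left it, along the tool's axes as they then stand; what a row does not reach is not made up. A row lasts 1/12 s, in which the tool goes at most 41.7 mm and 7.16 degrees, less where a joint would pass 70% of its speed; a pose out of reach is approached as far as the arm can. A call is refused whole if a number of a shift passes 0.0417 or a number of a turn 0.125, either way. A call with a gripper value outside its range is refused whole. The fingers move at their own pace and stop on an object; "squeeze" is the grip in N (left out, the last holds). Time passes only in rows, so rows that do not move let the fingers close. It gives the time, the measured TCP pose, the force and the opening at its end, in the units of the state.
- robot.observe(): the state, without advancing time (a new reading comes with each control period).
- vision.capture(name): name is "scene" or "top"; returns the picture (400x640x3 uint8, red, green, blue); there is no depth.
- vision.camera_model(name): a dict with "mtx" (3x3 intrinsics, pixels), "R" (3x3) and "t" (3): a world point X has camera coordinates R X + t. Camera axes: x right, y down, z forward; pixel columns grow to the right and rows downward; lengths in mm; the calibration is good to about 2 mm. A picture is of the moment at which its call begins. camera_model takes no time and is no camera call.
- robot.job_done(): hands the job in, once; it reports no verdict.
Trained networks look in the newest picture that a camera, given by its name, has taken for a name from the list of things; names that differ only in an ending like _2 or _b are one class to them, and where a whole thing is asked for, a point or a joint stands for the part that bears it (a point fixed in the world has none). Each returns a list of dicts, best first, with "conf" (0 to 1); they miss things now and then, are a little off and sometimes report something else, mostly with a low value. They report only what shows in the picture. A call takes as long as a camera call. They do not tell look-alikes from the thing itself.
- finder.look_for(query, camera): "rect" ([left, top, width, height] in pixels, round what is visible of it).
- finder.outline_of(query, camera): "mask" (400x640 bool, what is visible of it) and "rect" ([left, top, width, height] in pixels, round what is visible of it).
- finder.landmark_of(query, camera): "xy" ([column, row] in pixels: a listed point, or the origin of a listed thing).
The state is a dict: "t": time; "q": joint angles; "qd": joint speeds; "joint_efforts": joint torques, N m; "tcp_pos": TCP position; "eef_rot": TCP orientation; "ft_force": force on the tool from outside, world axes, zero at the start; "torque": the same for the moment, N m; "finger_gap": opening from 0.0 (shut) to 1.0 (fully open).
Only numpy, scipy, OpenCV 4.12 (cv2) and the standard library are available. Lean on these libraries where they do the work, as an engineer would, in place of code of your own. Each camera call takes 0.05 s, during which the arm holds its last target.

## Working session

There is one attempt and no reset: what is moved stays moved. The work goes in short steps, Python scripts to look and compute and a tool call to move; the robot and the scene stay as the last step left them, time stands still between calls to the robot, and variables do not carry over. Pictures are saved under pics/ and viewed, and the job is handed in when it is done.

Besides the shell and the picture viewer there is one more tool, called after "Emit:" as name(argument=value, ...), one argument or row to a line, values as JSON. arm_command: Moves the arm, as the interface text tells. Its arguments: {"type":"object","properties":{"series":{"type":"array"},"squeeze":{"type":"number"}},"required":["series"]}

```bash
ls; mkdir -p pics
cat > h.py <<'E'
import numpy as np, cv2
from rig import robot, vision, finder
from scipy.spatial.transform import Rotation as Rn
def save(name,fn,crop=None,scale=1):
    im=vision.capture(name)
    if crop: x,y,w,h=crop; im=im[y:y+h,x:x+w]
    im=cv2.resize(im,None,fx=scale,fy=scale,interpolation=cv2.INTER_CUBIC)
    cv2.imwrite('pics/'+fn,im[:,:,::-1])
def proj(name,X):
    c=vision.camera_model(name);p=np.array(c['mtx'])@(np.array(c['R'])@np.array(X,float)+np.array(c['t']));return p[:2]/p[2]
def back(name,xy,z):
    c=vision.camera_model(name);R=np.array(c['R']);t=np.array(c['t'])
    o=-R.T@t; d=R.T@np.linalg.inv(np.array(c['mtx']))@np.array([xy[0],xy[1],1.])
    return o+d*(z-o[2])/d[2]
def tri(a,b):
    # a,b: (cam,xy)
    A=[];B=[]
    for n,xy in (a,b):
        c=vision.camera_model(n);R=np.array(c['R']);t=np.array(c['t'])
        o=-R.T@t; d=R.T@np.linalg.inv(np.array(c['mtx']))@np.array([xy[0],xy[1],1.]);d/=np.linalg.norm(d)
        P=np.eye(3)-np.outer(d,d);A.append(P);B.append(P@o)
    X=np.linalg.solve(A[0]+A[1],B[0]+B[1]); return X
def st():
    s=robot.observe(); print('t',round(s['t'],2),'tcp',np.round(s['tcp_pos'],1),'rot',np.round(s['eef_rot'],3),'q',np.round(s['q'],2),'F',np.round(s['ft_force'],1),'gap',round(s['finger_gap']*94,1));return s
E
python3 - <<'E'
from h import *
s=st(); print(Rn.from_rotvec(s['eef_rot']).as_matrix().round(3))
save('scene','s0.png');save('top','t0.png')
for n in('scene','top'):
    c=vision.camera_model(n);R=np.array(c['R']);print(n,-R.T@np.array(c['t']),R[2])
E
```

```text
pics
t 0.0 tcp [225.6 528.2 175.8] rot [ 2.621e+00  1.730e+00 -2.000e-03] q [ 1.05  0.28  1.51 -0.    1.36 -0.12] F [-0.   0.8  0.7] gap 94.0
[[ 0.393  0.92  -0.001]
 [ 0.92  -0.393 -0.002]
 [-0.002 -0.    -1.   ]]
scene [-584.42996606 -588.80940708  828.29909338] [ 0.75686671  0.44595923 -0.47777939]
top [  84.34610329   74.69405739 1856.21969532] [ 0.25146492  0.02212186 -0.96761357]
```

View pics/s0.png

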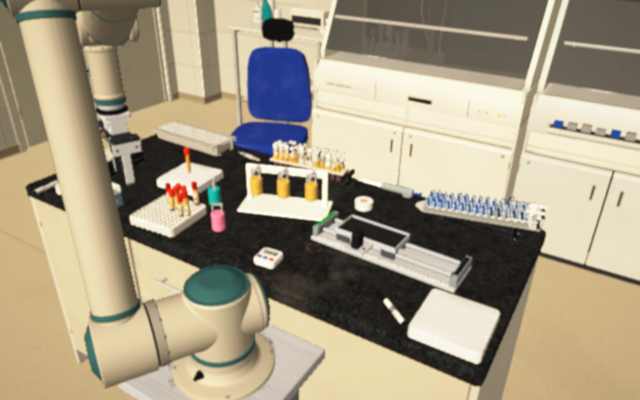

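View pics/t0.png

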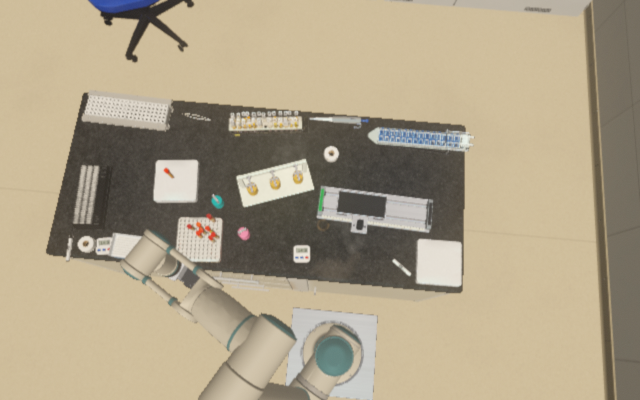

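Run:
```python
from h import *
for q in ['handle','deck','slide_base','hook_1','weight_1_mid','hook_stand','bench_timer','label_roll','marker']:
    for n in('scene','top'):
        print(q,n,[(np.round(r['xy'],1).tolist(),round(r['conf'],2)) for r in finder.landmark_of(q,n)])
st()
```

```text
handle scene [([356.0, 239.2], 0.69)]
handle top [([360.1, 223.2], 0.77)]
deck scene [([369.1, 230.7], 0.82)]
deck top [([360.3, 202.7], 0.67)]
slide_base scene [([383.6, 253.6], 0.81), ([313.3, 171.8], 0.62), ([255.2, 182.9], 0.3)]
slide_base top [([374.1, 207.9], 0.56), ([296.3, 175.6], 0.29)]
hook_1 scene [([285.0, 170.4], 0.96), ([253.2, 169.5], 0.82), ([312.1, 173.8], 0.78)]
hook_1 top [([296.9, 171.8], 0.98), ([272.3, 176.8], 0.7), ([247.2, 183.9], 0.63)]
weight_1_mid scene [([211.7, 214.8], 0.89), ([212.9, 190.7], 0.75), ([254.4, 180.1], 0.71)]
weight_1_mid top [([245.5, 231.2], 0.62), ([250.4, 184.5], 0.53), ([216.9, 199.9], 0.53), ([250.9, 180.2], 0.18)]
hook_stand scene [([287.2, 204.0], 0.95), ([389.7, 304.9], 0.72)]
hook_stand top [([276.1, 178.6], 0.6)]
bench_timer scene [([270.3, 258.3], 0.92)]
bench_timer top [([301.4, 255.6], 0.51)]
label_roll scene [([364.6, 205.6], 0.73)]
label_roll top [([329.6, 155.6], 0.44)]
marker scene [([389.5, 306.9], 0.61)]
marker top [([398.1, 266.8], 0.59)]
t 1.0 tcp [225.9 528.8 176.7] rot [-2.622 -1.731 -0.   ] q [ 1.05  0.28  1.5   0.    1.36 -0.12] F [-0.7  0.1 -0.3] gap 94.2
```

The scene picture shows three brass weights on the white stand (scene 255,185 / 284,187 / 311,187; top 251,188 / 275,183 / 297,177). Their look-alikes are a pink weight (218,218) and a turquoise one (215,193), standing on the bench. The slide is at scene 390,250, with a green cap at 326,217 and the black handle at 356,240. I'll take the three brass ones on the hooks and leave the pink and turquoise alone.

Run:
```python
from h import *
def T(a,b): 
    X=tri(('scene',a),('top',b)); print(np.round(X,1), np.round(proj('scene',X)-a,1)); return X
print('handle');T([356,239.2],[360.1,223.2]); print('deck');T([369.1,230.7],[360.3,202.7])
print('hooks');T([312.1,173.8],[296.9,171.8]);T([285,170.4],[272.3,176.8]);T([253.2,169.5],[247.2,183.9])
for n,xy,z in [('top',[360.1,223.2],78),('scene',[356,239.2],78),('top',[360.3,202.7],56),('scene',[369.1,230.7],56),
 ('top',[374.1,207.9],0),('scene',[383.6,253.6],0),('top',[296.9,171.8],135),('top',[272.3,176.8],135),('top',[247.2,183.9],135),
 ('scene',[312.1,173.8],135),('scene',[285,170.4],135),('scene',[253.2,169.5],135),('top',[276.1,178.6],0),('scene',[287.2,204],0)]: print(n,xy,np.round(back(n,xy,z),1))
for q,z in [('slide_base',0),('hook_stand',8)]:
  for n in ['top','scene']:
    r=finder.outline_of(q,n)[0]; m=r['mask'].astype(np.uint8); print(q,n,r['rect'],r['conf'],m.sum())
    c=max(cv2.findContours(m,0,1)[0],key=cv2.contourArea)[:,0]
    W=np.array([back(n,p,z)[:2] for p in c],np.float32)
    print(cv2.minAreaRect(W), cv2.boxPoints(cv2.minAreaRect(W)).round(0).tolist())
save('top','t1.png',(225,135,230,125),3.4)
save('scene','s1.png',(200,150,290,150),2.7)
```

```text
handle
[475.8 -62.1  71.7] [ 1.1 -0.2]
deck
[560.8 -59.   53.3] [ 0.9 -0.2]
hooks
[638.9 188.3 135. ] [-0.5  0.1]
[613.1 275.8 133.6] [-1.4  0.2]
[576.8 369.2 127.2] [-0.4  0. ]
top [360.1, 223.2] [476.2 -64.2  78. ]
scene [356, 239.2] [464.5 -64.3  78. ]
top [360.3, 202.7] [561.6 -61.1  56. ]
scene [369.1, 230.7] [554.5 -59.1  56. ]
top [374.1, 207.9] [ 560.3 -121.3    0. ]
scene [383.6, 253.6] [ 549.7 -111.1    0. ]
top [296.9, 171.8] [637.9 189.6 135. ]
top [272.3, 176.8] [609.8 279.1 135. ]
top [247.2, 183.9] [573.6 368.9 135. ]
scene [312.1, 173.8] [640.2 187.2 135. ]
scene [285, 170.4] [614.2 271.1 135. ]
scene [253.2, 169.5] [564.8 357.6 135. ]
top [276.1, 178.6] [644.9 279.    0. ]
scene [287.2, 204] [639.1 282.9   0. ]
slide_base top [316.9, 187.0, 114.5, 46.9] 0.91 3854
((541.50830078125, -123.17823791503906), (451.83551025390625, 169.77108764648438), 88.06319427490234) [[449.0, -346.0], [619.0, -352.0], [634.0, 100.0], [464.0, 105.0]]
slide_base scene [309.9, 211.2, 161.5, 81.2] 0.93 5400
((589.470947265625, -102.63706970214844), (475.287109375, 201.42919921875), 87.79523468017578) [[480.0, -336.0], [681.0, -344.0], [699.0, 131.0], [498.0, 139.0]]
hook_stand top [239.7, 162.5, 75.2, 41.2] 0.81 1898
((628.2039794921875, 282.065673828125), (133.34359741210938, 290.5419616699219), 20.52608299255371) [[515.0, 395.0], [617.0, 123.0], [742.0, 169.0], [640.0, 441.0]]Traceback (most recent call last):
  File "<stdin>", line 11, in <module>
IndexError: list index out of range
```

Run:
```python
from h import *
save('top','t1.png',(225,140,220,100),3.6)
save('scene','s1.png',(200,150,290,150),2.7)
```

```text
(no output)
```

View pics/t1.png

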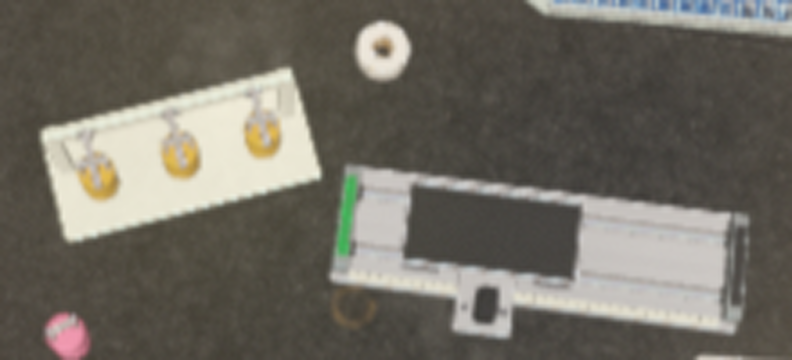

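View pics/s1.png

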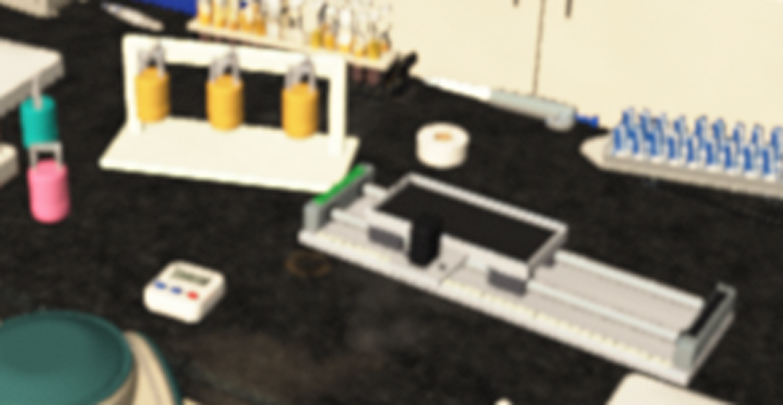

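The crops show the stand with three brass weights, and the carriage at mid-slide with the handle at top (360,224). Next I'll compute poses from the corners.

Run:
```python
from h import *
t=lambda p:(p[0]/3.6+225-0.4,p[1]/3.6+140-0.4)
s=lambda p:(p[0]/2.7+200-0.3,p[1]/2.7+150-0.3)
def rep(nm,n,f,pts,z):
    W=np.array([back(n,f(p),z)[:2] for p in pts]); print(nm,n,W.round(1).tolist())
    c=W.mean(0); print('  centre',c.round(1)); 
    for i in range(len(W)):
        d=W[(i+1)%len(W)]-W[i]; print('  ',np.hypot(*d).round(1),np.degrees(np.arctan2(d[1],d[0])).round(2))
rep('stand','top',t,[(42,130),(291,69),(321,178),(67,241)],8)
rep('stand','scene',s,[(328,190),(357,143),(101,164)],8)
rep('mat','top',t,[(413,184),(580,204),(574,278),(406,262)],56)
rep('mat','scene',s,[(413,181),(562,236),(530,264),(378,208)],59)
rep('handletop','top',t,[(477,287),(500,290),(496,322),(474,320)],102)
rep('base','top',t,[(346,166),(749,214),(740,331),(331,281)],25)
rep('base','scene',s,[(686,385),(299,240)],0)
for p,q in (([485,304],78),): print(back('top',t(p),102))
```

```text
stand top [[639.7, 438.6], [737.1, 169.3], [613.2, 123.8], [515.7, 394.4]]
  centre [626.4 281.5]
   286.5 -70.11
   132.0 -159.84
   287.6 109.81
   131.6 19.67
stand scene [[600.2, 127.4], [715.0, 156.7], [505.6, 383.3]]
  centre [606.9 222.5]
   118.5 14.3
   308.6 132.76
   272.8 -69.7
mat top [[602.0, 23.2], [596.4, -157.2], [514.4, -155.4], [515.2, 23.7]]
  centre [557.  -66.4]
   180.5 -91.77
   82.0 178.72
   179.1 89.74
   86.7 -0.36
mat scene [[593.4, 15.2], [578.6, -166.8], [513.2, -160.6], [523.6, 19.2]]
  centre [552.2 -73.3]
   182.6 -94.68
   65.6 174.6
   180.1 86.71
   70.0 -3.23
handletop top [[484.6, -50.2], [483.6, -74.1], [449.7, -72.2], [449.7, -49.6]]
  centre [466.9 -61.5]
   23.9 -92.29
   34.0 176.9
   22.7 90.03
   35.0 -1.03
base top [[624.5, 97.3], [611.1, -345.5], [480.2, -339.9], [494.1, 101.8]]
  centre [ 552.5 -121.6]
   442.9 -91.74
   131.0 177.56
   441.9 88.2
   130.5 -2.0
base scene [[489.0, -337.6], [503.5, 104.9]]
  centre [ 496.2 -116.4]
   442.7 88.12
   442.7 -91.88
[467.46948783 -59.65914117 102.        ]
```

Emit:
arm_command(
  series=[
    [0, 0, -0.025, 0, 0, -0.124, 0.094],
    [0, 0, -0.025, 0, 0, -0.124, 0.094],
    [0, 0, -0.025, 0, 0, -0.123, 0.094],
    [-0.03, 0.0135, 0, 0, 0, 0, 0.094],
    [-0.03, 0.0135, 0, 0, 0, 0, 0.08],
    [-0.03, 0.0135, 0, 0, 0, 0, 0.08],
    [-0.03, 0.0135, 0, 0, 0, 0, 0.07],
    [-0.03, 0.0135, 0, 0, 0, 0, 0.06],
    [-0.03, 0.0135, 0, 0, 0, 0, 0.055],
    [-0.03, 0.0135, 0, 0, 0, 0, 0.055],
    [-0.03, 0.0135, 0, 0, 0, 0, 0.055],
    [-0.03, 0.0135, 0, 0, 0, 0, 0.055],
  ],
)

```text
t: 2.3
tcp_pos: [338.8, 253.5, 251.9]
eef_rot: [2.257, 2.185, 0.001]
ft_force: [-0.4, 0.9, -1.2]
finger_gap: 0.587
```

Emit:
arm_command(
  series=[
    [-0.03, 0.0135, 0, 0, 0, 0, 0.055],
    [-0.03, 0.0135, 0, 0, 0, 0, 0.055],
    [-0.03, 0.0135, 0, 0, 0, 0, 0.055],
    [-0.03, 0.0135, 0, 0, 0, 0, 0.055],
    [-0.03, 0.0135, 0, 0, 0, 0, 0.055],
    [-0.03, 0.0135, 0, 0, 0, 0, 0.055],
    [-0.03, 0.0135, 0, 0, 0, 0, 0.055],
    [-0.03, 0.0135, 0, 0, 0, 0, 0.055],
    [-0.03, 0.0135, 0, 0, 0, 0, 0.055],
    [-0.03, 0.0135, 0, 0, 0, 0, 0.055],
  ],
)

```text
t: 3.13
tcp_pos: [463.9, -51.0, 251.9]
eef_rot: [2.258, 2.184, 0.001]
ft_force: [-0.4, 0.6, 0.3]
finger_gap: 0.59
```

```bash
cat >> h.py <<'E'
def plan(x,y,z,a,verbose=True):
    "delta in tool axes: do the yaw first, then the shift"
    s=robot.observe();M=Rn.from_rotvec(s['eef_rot']).as_matrix()
    a0=np.degrees(np.arctan2(M[1,0],M[0,0])); dyaw=(a-a0+180)%360-180
    T=np.array(s['tcp_pos']);d=np.array([x,y,z])-T
    ca,sa=np.cos(np.radians(a)),np.sin(np.radians(a))
    D=np.array([d[0]*ca+d[1]*sa,d[0]*sa-d[1]*ca,-d[2]])
    tz=M[:,2]
    print('t %.2f'%s['t'],'tcp',T.round(1),'yaw %.2f'%a0,'gap %.1f'%(94*s['finger_gap']),'F',np.round(s['ft_force'],1),'q6 %.2f'%s['q'][5])
    print('  wz total %.3f'%(-np.radians(dyaw)),'shift mm',D.round(1),'norm %.0f'%np.linalg.norm(D),'toolz',tz.round(3))
E
python3 - <<'E'
from h import *
plan(473,-60,70,88.15)
E
```

```text
t 3.13 tcp [463.9 -51.  251.9] yaw 88.10 gap 55.4 F [-0.4  0.6  0.3] q6 -1.80
  wz total -0.001 shift mm [ -8.7   9.4 181.9] norm 182 toolz [ 0.001  0.    -1.   ]
```

Emit:
arm_command(
  series=[
    [-0.002, 0.002, 0.03, 0, 0, 0, 0.055],
    [-0.002, 0.002, 0.03, 0, 0, 0, 0.055],
    [-0.002, 0.002, 0.03, 0, 0, 0, 0.055],
    [-0.002, 0.002, 0.03, 0, 0, 0, 0.055],
    [-0.001, 0.001, 0.02, 0, 0, 0, 0.055],
    [0, 0, 0.02, 0, 0, 0, 0.055],
    [0, 0, 0.015, 0, 0, 0, 0.055],
    [0, 0, 0.009, 0, 0, 0, 0.055],
    [0, 0, 0, 0, 0, 0, 0.055],
    [0, 0, 0, 0, 0, 0, 0.055],
  ],
  squeeze=20,
)

```text
t: 3.97
tcp_pos: [472.5, -58.6, 67.8]
eef_rot: [-2.257, -2.185, -0.0]
ft_force: [-0.0, -0.4, 0.3]
finger_gap: 0.587
```

Run:
```python
from h import *
plan(473,-60,68,88.15)
save('scene','s2.png',(300,190,120,80),6)
save('top','t2.png',(310,180,130,70),6)
```

```text
t 3.97 tcp [472.5 -58.6  67.8] yaw 88.12 gap 55.1 F [-0.  -0.4  0.3] q6 -1.81
  wz total -0.000 shift mm [-1.4  0.5 -0.2] norm 1 toolz [-0.  0. -1.]
```

View pics/s2.png

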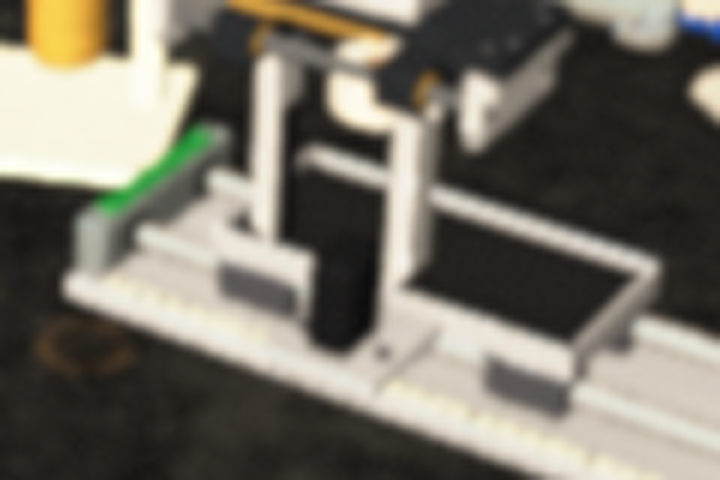

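The fingers stand either side of the black handle (scene about 345,238). I'll close on it.

Emit:
arm_command(
  series=[
    [0, 0, 0, 0, 0, 0, 0.045],
    [0, 0, 0, 0, 0, 0, 0.035],
    [0, 0, 0, 0, 0, 0, 0.028],
    [0, 0, 0, 0, 0, 0, 0.02],
    [0, 0, 0, 0, 0, 0, 0.01],
    [0, 0, 0, 0, 0, 0, 0.01],
    [0, 0, 0, 0, 0, 0, 0.01],
  ],
  squeeze=20,
)

```text
t: 4.65
tcp_pos: [472.6, -59.3, 68.1]
eef_rot: [2.256, 2.184, -0.0]
ft_force: [-0.2, -2.4, 3.4]
finger_gap: 0.25
```

Run:
```python
from h import *
plan(473,-60,68,88.15)
print([ (r['xy'],r['conf']) for r in (vision.capture('top'),finder.landmark_of('handle','top'))[1]])
```

```text
t 4.65 tcp [472.6 -59.3  68.1] yaw 88.13 gap 23.5 F [-0.2 -2.4  3.4] q6 -1.81
  wz total -0.000 shift mm [-0.7  0.4  0.1] norm 1 toolz [ 0.001 -0.001 -1.   ]
[([356.3, 223.9], 0.71)]
```

Emit:
arm_command(
  series=[
    [-0.002, 0, 0, 0, 0, 0, 0.01],
    [-0.004, 0, 0, 0, 0, 0, 0.01],
    [-0.005, 0, 0, 0, 0, 0, 0.01],
    [-0.005, 0, 0, 0, 0, 0, 0.01],
    [-0.005, 0, 0, 0, 0, 0, 0.01],
    [-0.005, 0, 0, 0, 0, 0, 0.01],
    [-0.005, 0, 0, 0, 0, 0, 0.01],
    [-0.005, 0, 0, 0, 0, 0, 0.01],
    [-0.005, 0, 0, 0, 0, 0, 0.01],
    [-0.005, 0, 0, 0, 0, 0, 0.01],
    [-0.005, 0, 0, 0, 0, 0, 0.01],
    [-0.005, 0, 0, 0, 0, 0, 0.01],
  ],
)

```text
t: 5.75
tcp_pos: [470.5, -113.1, 68.0]
eef_rot: [-2.257, -2.182, -0.004]
ft_force: [-0.5, 2.5, 5.8]
finger_gap: 0.249
```

Emit:
arm_command(
  series=[
    [-0.005, 0, 0, 0, 0, 0, 0.01],
    [-0.005, 0, 0, 0, 0, 0, 0.01],
    [-0.005, 0, 0, 0, 0, 0, 0.01],
    [-0.005, 0, 0, 0, 0, 0, 0.01],
    [-0.005, 0, 0, 0, 0, 0, 0.01],
    [-0.005, 0, 0, 0, 0, 0, 0.01],
    [-0.005, 0, 0, 0, 0, 0, 0.01],
    [-0.005, 0, 0, 0, 0, 0, 0.01],
    [-0.005, 0, 0, 0, 0, 0, 0.01],
    [-0.005, 0, 0, 0, 0, 0, 0.01],
    [-0.005, 0, 0, 0, 0, 0, 0.01],
    [-0.005, 0, 0, 0, 0, 0, 0.01],
  ],
)

```text
t: 6.75
tcp_pos: [468.2, -173.0, 68.0]
eef_rot: [-2.256, -2.182, -0.003]
ft_force: [-1.9, 3.3, 7.1]
finger_gap: 0.251
```

Emit:
arm_command(
  series=[
    [-0.005, 0, 0, 0, 0, 0, 0.01],
    [-0.005, 0, 0, 0, 0, 0, 0.01],
    [-0.004, 0, 0, 0, 0, 0, 0.01],
    [-0.004, 0, 0, 0, 0, 0, 0.01],
    [-0.004, 0, 0, 0, 0, 0, 0.01],
    [-0.004, 0, 0, 0, 0, 0, 0.01],
    [-0.003, 0, 0, 0, 0, 0, 0.01],
    [-0.003, 0, 0, 0, 0, 0, 0.01],
  ],
)

```text
t: 7.42
tcp_pos: [466.9, -204.9, 68.1]
eef_rot: [-2.256, -2.182, -0.003]
ft_force: [-2.3, 2.9, 7.5]
finger_gap: 0.256
```

Emit:
arm_command(
  series=[
    [-0.003, 0, 0, 0, 0, 0, 0.01],
    [-0.003, 0, 0, 0, 0, 0, 0.01],
    [-0.002, 0, 0, 0, 0, 0, 0.01],
    [-0.002, 0, 0, 0, 0, 0, 0.01],
  ],
)

```text
t: 7.75
tcp_pos: [466.5, -214.9, 68.1]
eef_rot: [-2.256, -2.182, -0.003]
ft_force: [-2.6, 2.5, 7.8]
finger_gap: 0.25
```

Emit:
arm_command(
  series=[
    [-0.002, 0, 0, 0, 0, 0, 0.01],
    [-0.002, 0, 0, 0, 0, 0, 0.01],
    [-0.002, 0, 0, 0, 0, 0, 0.01],
  ],
)

```text
t: 8.0
tcp_pos: [466.4, -216.8, 67.9]
eef_rot: [-2.255, -2.176, -0.011]
ft_force: [-0.2, 14.2, 12.7]
finger_gap: 0.249
```

The force rise at y=-217 marks the far stop. Now I'll stroke back.

Emit:
arm_command(
  series=[
    [0.001, 0, 0, 0, 0, 0, 0.01],
    [0.002, 0, 0, 0, 0, 0, 0.01],
    [0.004, 0, 0, 0, 0, 0, 0.01],
    [0.005, 0, 0, 0, 0, 0, 0.01],
    [0.005, 0, 0, 0, 0, 0, 0.01],
    [0.005, 0, 0, 0, 0, 0, 0.01],
    [0.005, 0, 0, 0, 0, 0, 0.01],
    [0.005, 0, 0, 0, 0, 0, 0.01],
    [0.005, 0, 0, 0, 0, 0, 0.01],
    [0.005, 0, 0, 0, 0, 0, 0.01],
    [0.005, 0, 0, 0, 0, 0, 0.01],
    [0.005, 0, 0, 0, 0, 0, 0.01],
  ],
)

```text
t: 9.0
tcp_pos: [468.2, -170.6, 67.9]
eef_rot: [-2.257, -2.185, 0.001]
ft_force: [-1.8, -2.4, 5.5]
finger_gap: 0.253
```

Emit:
arm_command(
  series=[
    [0.005, 0, 0, 0, 0, 0, 0.01],
    [0.005, 0, 0, 0, 0, 0, 0.01],
    [0.005, 0, 0, 0, 0, 0, 0.01],
    [0.005, 0, 0, 0, 0, 0, 0.01],
    [0.005, 0, 0, 0, 0, 0, 0.01],
    [0.005, 0, 0, 0, 0, 0, 0.01],
    [0.005, 0, 0, 0, 0, 0, 0.01],
    [0.005, 0, 0, 0, 0, 0, 0.01],
    [0.005, 0, 0, 0, 0, 0, 0.01],
    [0.005, 0, 0, 0, 0, 0, 0.01],
    [0.005, 0, 0, 0, 0, 0, 0.01],
    [0.005, 0, 0, 0, 0, 0, 0.01],
  ],
)

```text
t: 10.0
tcp_pos: [470.6, -110.5, 67.9]
eef_rot: [2.258, 2.184, -0.0]
ft_force: [-2.0, -2.0, 4.9]
finger_gap: 0.254
```

Emit:
arm_command(
  series=[
    [0.005, 0, 0, 0, 0, 0, 0.01],
    [0.005, 0, 0, 0, 0, 0, 0.01],
    [0.005, 0, 0, 0, 0, 0, 0.01],
    [0.005, 0, 0, 0, 0, 0, 0.01],
    [0.005, 0, 0, 0, 0, 0, 0.01],
    [0.005, 0, 0, 0, 0, 0, 0.01],
    [0.005, 0, 0, 0, 0, 0, 0.01],
    [0.005, 0, 0, 0, 0, 0, 0.01],
    [0.005, 0, 0, 0, 0, 0, 0.01],
    [0.005, 0, 0, 0, 0, 0, 0.01],
    [0.005, 0, 0, 0, 0, 0, 0.01],
    [0.005, 0, 0, 0, 0, 0, 0.01],
  ],
)

```text
t: 11.0
tcp_pos: [472.9, -50.3, 67.9]
eef_rot: [2.257, 2.184, 0.001]
ft_force: [-0.1, -2.5, 5.0]
finger_gap: 0.249
```

Emit:
arm_command(
  series=[
    [0.005, 0, 0, 0, 0, 0, 0.01],
    [0.004, 0, 0, 0, 0, 0, 0.01],
    [0.003, 0, 0, 0, 0, 0, 0.01],
    [0.003, 0, 0, 0, 0, 0, 0.01],
  ],
)

```text
t: 11.33
tcp_pos: [473.5, -35.3, 67.9]
eef_rot: [2.257, 2.184, 0.001]
ft_force: [-0.5, -2.9, 4.4]
finger_gap: 0.255
```

Emit:
arm_command(
  series=[
    [0.004, 0, 0, 0, 0, 0, 0.01],
    [0.004, 0, 0, 0, 0, 0, 0.01],
    [0.003, 0, 0, 0, 0, 0, 0.01],
    [0.003, 0, 0, 0, 0, 0, 0.01],
    [0.002, 0, 0, 0, 0, 0, 0.01],
    [0.002, 0, 0, 0, 0, 0, 0.01],
    [0.002, 0, 0, 0, 0, 0, 0.01],
    [0.002, 0, 0, 0, 0, 0, 0.01],
  ],
)

```text
t: 12.0
tcp_pos: [474.2, -17.2, 67.8]
eef_rot: [2.25, 2.184, -0.007]
ft_force: [-1.4, -15.6, 3.2]
finger_gap: 0.254
```

Home stop is reached at y=-17, exactly 200 mm from the far stop. I'll release, lift, and turn the wrist for the stand.

Emit:
arm_command(
  series=[
    [-0.002, 0, 0, 0, 0, 0, 0.02],
    [0, 0, 0, 0, 0, 0, 0.035],
    [0, 0, 0, 0, 0, 0, 0.055],
    [0, 0, 0, 0, 0, 0, 0.06],
    [0, 0, -0.02, 0, 0, 0, 0.06],
    [0, 0, -0.035, 0, 0, 0, 0.06],
    [0, 0, -0.035, 0, 0, 0.125, 0.06],
    [0, 0, -0.035, 0, 0, 0.125, 0.06],
    [0, 0, -0.035, 0, 0, 0.125, 0.06],
    [0, 0, 0, 0, 0, 0.125, 0.06],
    [0, 0, 0, 0, 0, 0.125, 0.06],
    [0, 0, 0, 0, 0, 0.125, 0.06],
  ],
)

```text
t: 13.0
tcp_pos: [473.8, -14.8, 228.0]
eef_rot: [-2.904, -1.197, -0.002]
ft_force: [-0.5, 0.3, -0.2]
finger_gap: 0.641
```

Emit:
arm_command(
  series=[
    [0, 0, 0, 0, 0, 0.125, 0.06],
    [0, 0, 0, 0, 0, 0.125, 0.06],
    [0, 0, 0, 0, 0, 0.125, 0.06],
    [0, 0, 0, 0, 0, 0.125, 0.06],
    [0, 0, 0, 0, 0, 0.125, 0.06],
    [0, 0, 0, 0, 0, 0.125, 0.06],
    [0, 0, 0, 0, 0, 0.125, 0.06],
    [0, 0, 0, 0, 0, 0.125, 0.06],
    [0, 0, 0, 0, 0, 0.125, 0.06],
    [0, 0, 0, 0, 0, 0.125, 0.06],
    [0, 0, 0, 0, 0, 0.125, 0.06],
    [0, 0, 0, 0, 0, 0.125, 0.06],
  ],
)

```text
t: 14.0
tcp_pos: [473.3, -14.7, 227.0]
eef_rot: [-2.94, 1.103, 0.003]
ft_force: [-0.2, 0.3, 0.1]
finger_gap: 0.642
```

Run:
```python
from h import *
plan(630,190,230,-70)
save('scene','s3.png',(230,150,240,150),3.2)
save('top','t3.png',(225,140,220,100),3.6)
for q in ['hook_1','weight_1_mid','hook_stand','deck','handle']:
    for n in('scene','top'):
        print(q,n,[(np.round(r['xy'],1).tolist(),round(r['conf'],2)) for r in finder.landmark_of(q,n)])
```

```text
t 14.00 tcp [473.3 -14.7 227. ] yaw -41.12 gap 60.3 F [-0.2  0.3  0.1] q6 0.54
  wz total 0.504 shift mm [-138.7 -217.3   -3. ] norm 258 toolz [-0.001  0.002 -1.   ]
hook_1 scene [([256.7, 169.7], 0.96), ([311.1, 174.9], 0.75), ([358.0, 225.7], 0.66), ([284.4, 175.2], 0.63)]
hook_1 top [([273.9, 178.2], 0.87), ([252.5, 182.9], 0.81), ([298.6, 170.5], 0.75)]
weight_1_mid scene [([216.9, 216.1], 0.58), ([214.1, 190.8], 0.56), ([255.9, 181.2], 0.53)]
weight_1_mid top [([244.9, 232.0], 0.7), ([218.4, 199.0], 0.67), ([252.8, 184.8], 0.62)]
hook_stand scene [([287.1, 204.5], 0.81)]
hook_stand top [([277.0, 181.0], 0.77)]
deck scene [([358.7, 226.1], 0.91)]
deck top [([348.4, 199.7], 0.61), ([295.5, 172.0], 0.59)]
handle scene [([341.8, 234.1], 0.89)]
handle top [([347.6, 224.5], 0.66)]
```

View pics/s3.png

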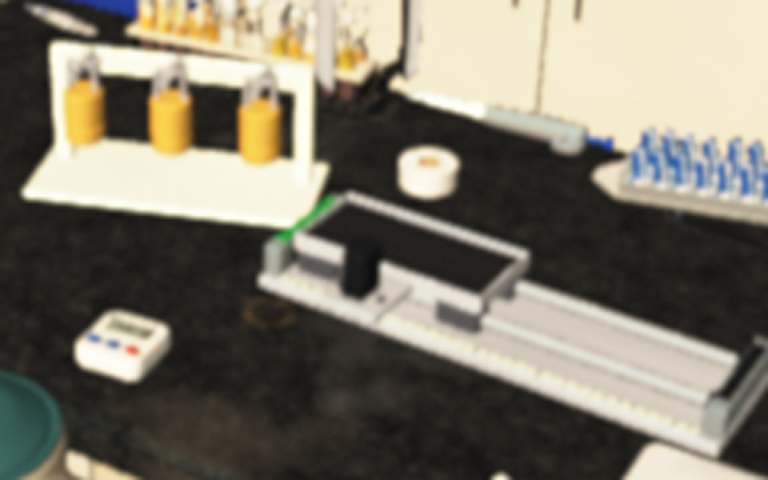

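View pics/t3.png

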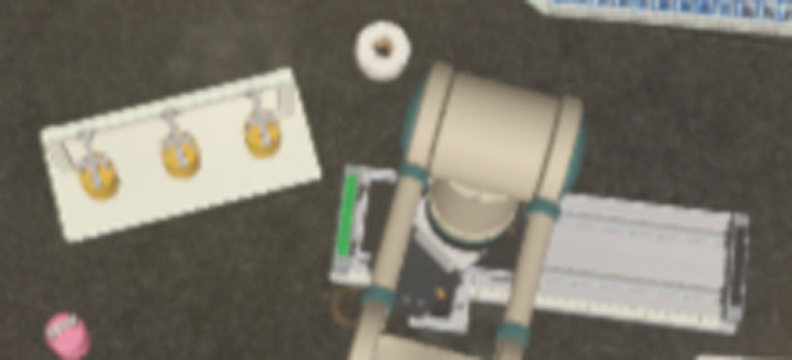

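```bash
cat >> h.py <<'E'
def brass(n,minA=15):
    im=vision.capture(n); hsv=cv2.cvtColor(im,cv2.COLOR_RGB2HSV)
    m=cv2.inRange(hsv,(14,120,110),(30,255,255))
    k,l,s,c=cv2.connectedComponentsWithStats(m)
    return [(s[i].tolist(),c[i].round(1).tolist()) for i in range(1,k) if s[i][4]>=minA]
E
python3 - <<'E'
from h import *
print('top',brass('top'));print('scene',brass('scene'))
E=np.array([638.1,285.8]);a=np.radians(19.9);X=np.array([np.cos(a),np.sin(a)]);Y=np.array([-X[1],X[0]])
for k in(-90,0,90):
    p=E-30*X+k*Y; print(k,p.round(1),[proj(n,[*p,z]).round(1).tolist() for n in('top','scene') for z in(135,109,81.5,54)])
E
```

```text
top [([293, 175, 9, 8, 42], [297.2, 179.1]), ([270, 180, 10, 9, 48], [275.1, 184.6]), ([247, 186, 10, 9, 44], [252.6, 190.5])]
scene [([328, 129, 30, 7, 81], [340.7, 131.4]), ([273, 151, 25, 12, 125], [286.4, 157.5]), ([185, 155, 5, 16, 56], [187.5, 161.6]), ([315, 160, 13, 9, 60], [319.8, 164.5]), ([335, 165, 9, 7, 44], [338.8, 167.8]), ([250, 174, 13, 21, 209], [255.8, 185.0]), ([276, 177, 14, 21, 243], [282.6, 187.6]), ([304, 180, 14, 21, 248], [310.6, 190.6]), ([182, 199, 7, 8, 43], [184.9, 201.8])]
-90 [640.5 191. ] [[296.6, 171.1], [296.8, 173.2], [297.1, 175.4], [297.3, 177.6], [311.1, 173.5], [311.1, 181.0], [311.1, 188.8], [311.0, 196.6]]
0 [609.9 275.6] [[273.2, 176.9], [273.8, 178.9], [274.4, 181.0], [274.9, 183.1], [283.0, 170.6], [283.2, 178.0], [283.4, 185.8], [283.5, 193.5]]
90 [579.3 360.2] [[249.7, 182.7], [250.6, 184.7], [251.5, 186.7], [252.4, 188.7], [255.4, 167.7], [255.8, 175.1], [256.2, 182.9], [256.6, 190.5]]
```

Emit:
arm_command(
  series=[
    [0, 0, 0, 0, 0, 0.125, 0.06],
    [0, 0, 0, 0, 0, 0.125, 0.06],
    [0, 0, 0, 0, 0, 0.125, 0.06],
    [0, 0, 0, 0, 0, 0.125, 0.06],
    [-0.017, -0.028, 0, 0, 0, 0.005, 0.06],
    [-0.017, -0.028, 0, 0, 0, 0, 0.06],
    [-0.017, -0.028, 0, 0, 0, 0, 0.06],
    [-0.017, -0.028, 0, 0, 0, 0, 0.06],
    [-0.017, -0.028, 0, 0, 0, 0, 0.06],
    [-0.017, -0.028, 0, 0, 0, 0, 0.06],
    [-0.017, -0.028, 0, 0, 0, 0, 0.06],
    [-0.017, -0.028, 0, 0, 0, 0, 0.06],
  ],
)

```text
t: 15.7
tcp_pos: [637.4, 191.1, 227.5]
eef_rot: [2.578, -1.795, -0.0]
ft_force: [0.1, -0.6, -0.8]
finger_gap: 0.637
```

Run:
```python
from h import *
plan(637.7,190,78,-70.1)
print('scene',brass('scene',100))
save('scene','s4.png',(230,130,140,100),5)
```

```text
t 15.70 tcp [637.4 191.1 227.5] yaw -69.71 gap 59.9 F [ 0.1 -0.6 -0.8] q6 1.40
  wz total 0.007 shift mm [1.100e+00 1.000e-01 1.495e+02] norm 150 toolz [-0.  0. -1.]
scene [([273, 151, 25, 12, 129], [286.1, 157.4]), ([315, 159, 29, 13, 124], [328.2, 166.2]), ([250, 174, 13, 21, 209], [255.8, 185.0]), ([276, 177, 14, 21, 242], [282.7, 187.6]), ([304, 180, 14, 21, 248], [310.6, 190.6])]
```

View pics/s4.png

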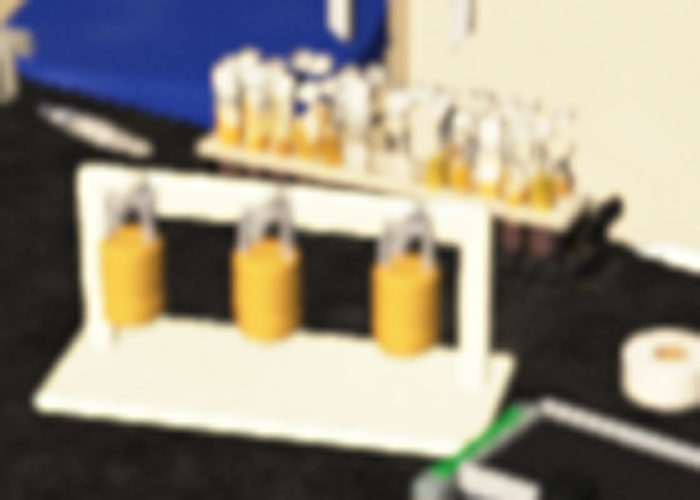

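Emit:
arm_command(
  series=[
    [0.001, 0, 0.025, 0, 0, 0.006, 0.06],
    [0, 0, 0.025, 0, 0, 0, 0.06],
    [0, 0, 0.025, 0, 0, 0, 0.06],
    [0, 0, 0.02, 0, 0, 0, 0.06],
    [0, 0, 0.015, 0, 0, 0, 0.06],
    [0, 0, 0.015, 0, 0, 0, 0.06],
    [0, 0, 0.015, 0, 0, 0, 0.06],
    [0, 0, 0.01, 0, 0, 0, 0.06],
    [0, 0, 0, 0, 0, 0, 0.06],
  ],
  squeeze=30,
)

```text
t: 16.55
tcp_pos: [634.8, 187.8, 75.3]
eef_rot: [2.569, -1.802, -0.005]
ft_force: [0.1, -0.3, -0.9]
finger_gap: 0.638
```

Run:
```python
from h import *
plan(637.7,190,78,-70.1)
print('scene',brass('scene',100))
save('scene','s5.png',(230,130,140,100),5)
```

```text
t 16.55 tcp [634.8 187.8  75.3] yaw -70.09 gap 60.0 F [ 0.1 -0.3 -0.9] q6 1.41
  wz total 0.000 shift mm [-1.1 -3.5 -2.7] norm 5 toolz [-0.005 -0.001 -1.   ]
scene [([273, 151, 24, 12, 111], [285.7, 157.6]), ([250, 174, 13, 21, 209], [255.8, 185.0]), ([276, 177, 14, 21, 242], [282.6, 187.7]), ([304, 180, 14, 21, 248], [310.6, 190.6])]
```

View pics/s5.png

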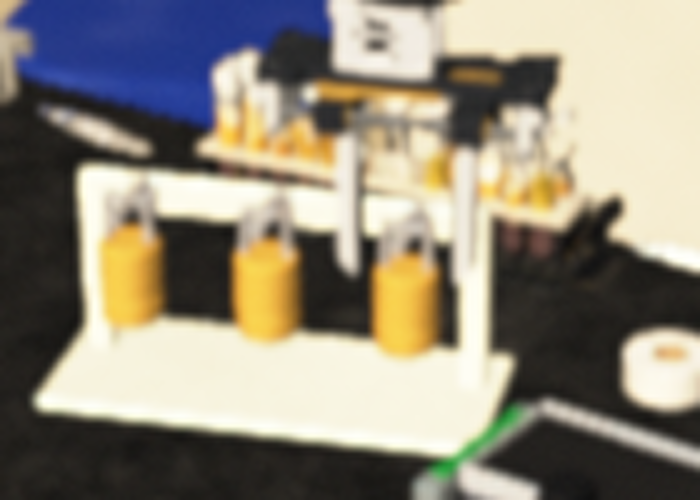

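Run:
```python
from h import *
T=np.array([634.8,187.8,75.3]);x=np.array([.34,-.94,0])
for k in(-36,0,36): print(proj('scene',T+k*x))
```

```text
[299.764895   190.32906762]
[310.91037675 191.55083566]
[322.13588837 192.78137659]
```

Emit:
arm_command(
  series=[
    [0, 0, 0, 0, 0, 0, 0.06],
  ],
)

```text
t: 16.73
tcp_pos: [637.7, 188.7, 78.8]
eef_rot: [-2.571, 1.803, -0.002]
ft_force: [0.2, -0.4, 0.2]
finger_gap: 0.636
```

Run:
```python
from h import *
s=robot.observe();T=np.array(s['tcp_pos']);M=Rn.from_rotvec(s['eef_rot']).as_matrix();print(T)
im=vision.capture('scene');sc=8;x0,y0=285,150
c=cv2.resize(im[y0:y0+60,x0:x0+60],None,fx=sc,fy=sc,interpolation=cv2.INTER_CUBIC).copy()
for k in(-36,-30,0,30,36):
    p=proj('scene',T+k*M[:,0]);print(k,p); cv2.circle(c,tuple(((p-[x0,y0]+.5)*sc).astype(int)),3,(255,0,0),-1)
cv2.imwrite('pics/s6.png',c[:,:,::-1])
im=vision.capture('top');x0,y0=270,140
c=cv2.resize(im[y0:y0+60,x0:x0+60],None,fx=sc,fy=sc,interpolation=cv2.INTER_CUBIC).copy()
cv2.imwrite('pics/t6.png',c[:,:,::-1])
```

```text
[637.72245108 188.66753115  78.82053153]
-36 [300.03918685 188.91693172]
-30 [301.89139782 189.11802982]
0 [311.18550012 190.12710838]
30 [320.53504287 191.14220621]
36 [322.41164795 191.34595284]
```

View pics/s6.png

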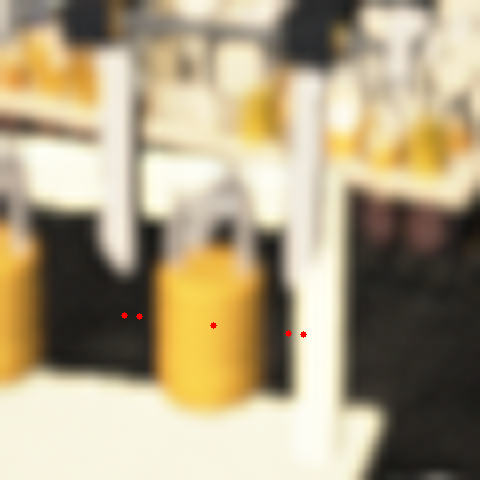

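Run:
```python
from h import *
T=np.array([472.5,-58.6,67.8]);x=np.array([.0323,.9995,0])
for k in(-33,0,33): 
    p=proj('scene',T+k*x);print(p,(p-[300,190]+.5)*6)
```

```text
[366.07006687 244.25309531] [399.42040119 328.51857185]
[355.37175937 240.41677826] [335.23055622 305.50066958]
[344.90802893 236.66457845] [272.44817359 282.98747068]
```

View pics/t6.png

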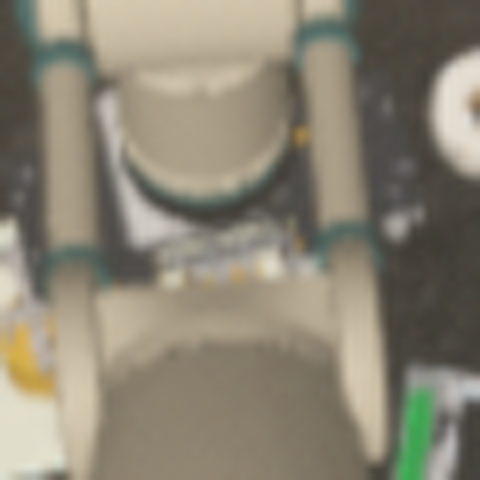

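The fingers straddle the right-hand weight, but their white part ends about 5 px higher than the TCP projects. I'll go 8 mm lower for a surer bite and close gently.

Emit:
arm_command(
  series=[
    [0, 0, 0.004, 0, 0, 0, 0.06],
    [0, 0, 0.004, 0, 0, 0, 0.055],
    [0, 0, 0, 0, 0, 0, 0.05],
    [0, 0, 0, 0, 0, 0, 0.045],
    [0, 0, 0, 0, 0, 0, 0.04],
    [0, 0, 0, 0, 0, 0, 0.03],
    [0, 0, 0, 0, 0, 0, 0.03],
    [0, 0, 0, 0, 0, 0, 0.03],
  ],
  squeeze=30,
)

```text
t: 17.5
tcp_pos: [636.9, 188.8, 69.6]
eef_rot: [-2.572, 1.803, 0.0]
ft_force: [0.3, 0.2, -0.1]
finger_gap: 0.415
```

Run:
```python
from h import *
plan(637.7,190,78,-70.1)
print('scene',brass('scene',100))
save('scene','s7.png',(230,130,140,100),5)
```

```text
t 17.50 tcp [636.9 188.8  69.6] yaw -70.07 gap 39.0 F [ 0.3  0.2 -0.1] q6 1.41
  wz total 0.001 shift mm [-0.9 -1.1 -8.4] norm 9 toolz [-0.  0. -1.]
scene [([250, 174, 13, 21, 208], [255.8, 184.9]), ([276, 177, 14, 21, 242], [282.7, 187.6]), ([304, 180, 14, 21, 240], [310.5, 190.9])]
```

View pics/s7.png

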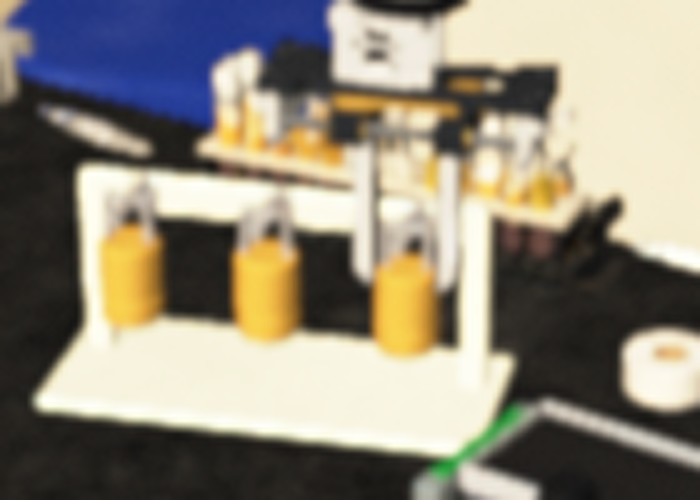

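Emit:
arm_command(
  series=[
    [0, 0, -0.004, 0, 0, 0, 0.03],
    [0, 0, -0.005, 0, 0, 0, 0.03],
    [0, 0, -0.004, 0, 0, 0, 0.03],
    [0, 0, 0, 0, 0, 0, 0.03],
  ],
)

```text
t: 17.93
tcp_pos: [637.7, 188.8, 83.8]
eef_rot: [-2.571, 1.803, -0.002]
ft_force: [0.1, -0.4, -4.2]
finger_gap: 0.414
```

Run:
```python
from h import *
plan(637.7,190,78,-70.1)
print('scene',brass('scene',100))
save('scene','s8.png',(230,130,140,100),5)
```

```text
t 17.93 tcp [637.7 188.8  83.8] yaw -70.07 gap 38.9 F [ 0.1 -0.4 -4.2] q6 1.41
  wz total 0.000 shift mm [-1.1 -0.4  5.8] norm 6 toolz [ 0.002  0.    -1.   ]
scene [([273, 151, 25, 12, 124], [286.7, 157.5]), ([250, 174, 13, 21, 208], [255.8, 184.9]), ([276, 177, 14, 21, 242], [282.6, 187.7]), ([304, 177, 14, 21, 242], [310.5, 188.1])]
```

View pics/s8.png

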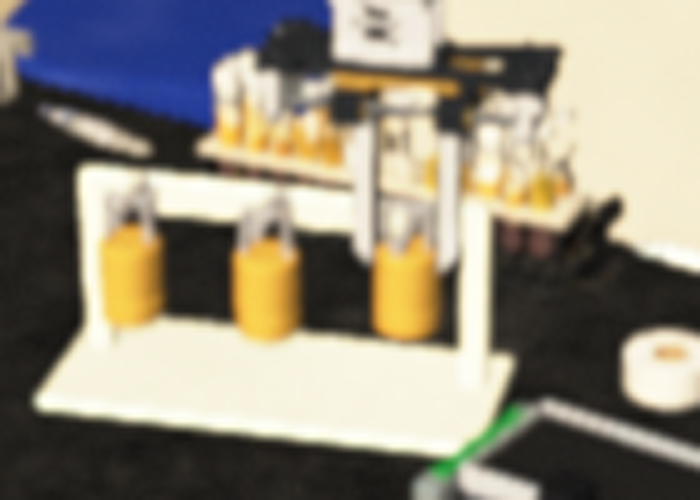

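Emit:
arm_command(
  series=[
    [0, 0.003, 0, 0, 0, 0, 0.03],
    [0, 0.005, 0, 0, 0, 0, 0.03],
    [0, 0.006, 0, 0, 0, 0, 0.03],
    [0, 0.006, 0, 0, 0, 0, 0.03],
    [0, 0.006, 0, 0, 0, 0, 0.03],
    [0, 0.006, 0, 0, 0, 0, 0.03],
  ],
)

```text
t: 18.53
tcp_pos: [605.9, 177.5, 82.7]
eef_rot: [2.572, -1.804, -0.0]
ft_force: [-0.3, 1.0, -3.4]
finger_gap: 0.415
```

Emit:
arm_command(
  series=[
    [0, 0.006, 0, 0, 0, 0, 0.03],
    [0, 0.006, 0, 0, 0, 0, 0.03],
    [0, 0.006, 0, 0, 0, 0, 0.03],
    [0, 0.006, 0, 0, 0, 0, 0.03],
  ],
)

```text
t: 18.87
tcp_pos: [583.7, 169.4, 82.8]
eef_rot: [-2.572, 1.803, -0.0]
ft_force: [0.8, -0.6, -2.6]
finger_gap: 0.419
```

Run:
```python
from h import *
plan(640,190,150,-70.1)
print('scene',brass('scene',100))
save('scene','s9.png',(230,130,140,100),5)
```

```text
t 18.87 tcp [583.7 169.4  82.8] yaw -70.07 gap 39.4 F [ 0.8 -0.6 -2.6] q6 1.39
  wz total 0.000 shift mm [ -0.2 -59.9 -67.2] norm 90 toolz [ 0.  0. -1.]
scene [([250, 174, 13, 21, 209], [255.8, 184.9]), ([276, 177, 14, 21, 243], [282.6, 187.6]), ([300, 184, 14, 22, 242], [306.6, 194.8])]
```

View pics/s9.png

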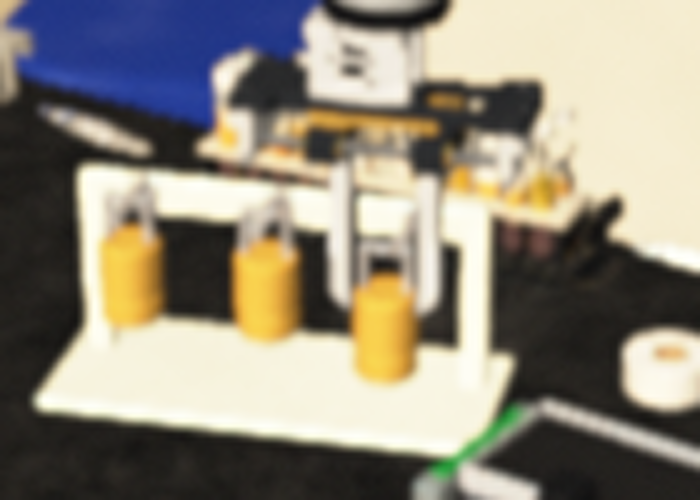

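Emit:
arm_command(
  series=[
    [0, 0, -0.015, 0, 0, 0, 0.03],
    [0, 0, -0.02, 0, 0, 0, 0.03],
    [0, 0, -0.02, 0, 0, -0.119, 0.03],
    [0, 0, -0.015, 0, 0, -0.119, 0.03],
    [0, 0, 0, 0, 0, -0.119, 0.03],
    [0, 0, 0, 0, 0, -0.119, 0.03],
    [0, 0, 0, 0, 0, -0.119, 0.03],
    [0, 0, 0, 0, 0, -0.119, 0.03],
    [0, 0, 0, 0, 0, -0.119, 0.03],
    [0, 0, 0, 0, 0, -0.119, 0.03],
    [0, 0, 0, 0, 0, -0.119, 0.03],
    [0, 0, 0, 0, 0, -0.119, 0.03],
  ],
)

```text
t: 19.97
tcp_pos: [584.6, 169.7, 152.6]
eef_rot: [-3.141, 0.043, -0.001]
ft_force: [-0.6, -0.3, -3.7]
finger_gap: 0.418
```

Run:
```python
from h import *
plan(558,-80,150,-1.85)
print(tri(('scene',[358.7,226.1]),('top',[348.4,199.7])))
print('scene',brass('scene',100))
```

```text
t 19.97 tcp [584.6 169.7 152.6] yaw -1.56 gap 39.3 F [-0.6 -0.3 -3.7] q6 0.20
  wz total 0.005 shift mm [-18.6 250.5   2.6] norm 251 toolz [ 0.001  0.    -1.   ]
[572.09636709 -15.79352431  47.74099014]
scene [([273, 151, 25, 12, 127], [286.4, 157.5]), ([301, 159, 43, 28, 368], [314.8, 172.7]), ([250, 174, 13, 21, 208], [255.8, 184.9]), ([276, 177, 14, 21, 241], [282.7, 187.7])]
```

Emit:
arm_command(
  series=[
    [-0.001, 0.01, 0, 0, 0, 0.005, 0.03],
    [-0.002, 0.02, 0, 0, 0, 0, 0.03],
    [-0.002, 0.025, 0, 0, 0, 0, 0.03],
    [-0.002, 0.028, 0, 0, 0, 0, 0.03],
    [-0.002, 0.028, 0, 0, 0, 0, 0.03],
    [-0.002, 0.028, 0, 0, 0, 0, 0.03],
    [-0.002, 0.028, 0, 0, 0, 0, 0.03],
    [-0.002, 0.028, 0, 0, 0, 0, 0.03],
    [0, 0.025, 0, 0, 0, 0, 0.03],
    [0, 0.02, 0, 0, 0, 0, 0.03],
    [0, 0.01, 0, 0, 0, 0, 0.03],
    [0, 0, 0, 0, 0, 0, 0.03],
  ],
)

```text
t: 21.02
tcp_pos: [559.8, -82.2, 152.7]
eef_rot: [3.14, -0.068, 0.001]
ft_force: [0.4, -0.7, -3.0]
finger_gap: 0.413
```

Emit:
arm_command(
  series=[
    [0, 0, 0.015, 0, 0, 0, 0.03],
    [0, 0, 0.02, 0, 0, 0, 0.03],
    [0, 0, 0.015, 0, 0, 0, 0.03],
    [0, 0, 0.01, 0, 0, 0, 0.03],
    [0, 0, 0.005, 0, 0, 0, 0.03],
    [0, 0, 0, 0, 0, 0, 0.03],
  ],
)

```text
t: 21.52
tcp_pos: [559.2, -78.6, 86.6]
eef_rot: [-3.14, 0.059, 0.003]
ft_force: [0.1, -0.2, -3.2]
finger_gap: 0.419
```

Run:
```python
from h import *
plan(558,-80,72.5,-1.85)
print('scene',brass('scene',100))
save('scene','s10.png',(300,150,160,110),5)
save('top','t10.png',(300,160,160,80),5)
```

```text
t 21.52 tcp [559.2 -78.6  86.6] yaw -2.17 gap 39.4 F [ 0.1 -0.2 -3.2] q6 -0.23
  wz total -0.006 shift mm [-1.1  1.4 14.1] norm 14 toolz [-0.002  0.001 -1.   ]
scene [([273, 152, 25, 11, 125], [286.3, 157.5]), ([315, 159, 29, 13, 124], [328.2, 166.2]), ([250, 174, 13, 21, 206], [255.8, 184.9]), ([276, 177, 14, 21, 243], [282.6, 187.6]), ([370, 210, 17, 24, 275], [378.3, 222.3])]
```

View pics/s10.png

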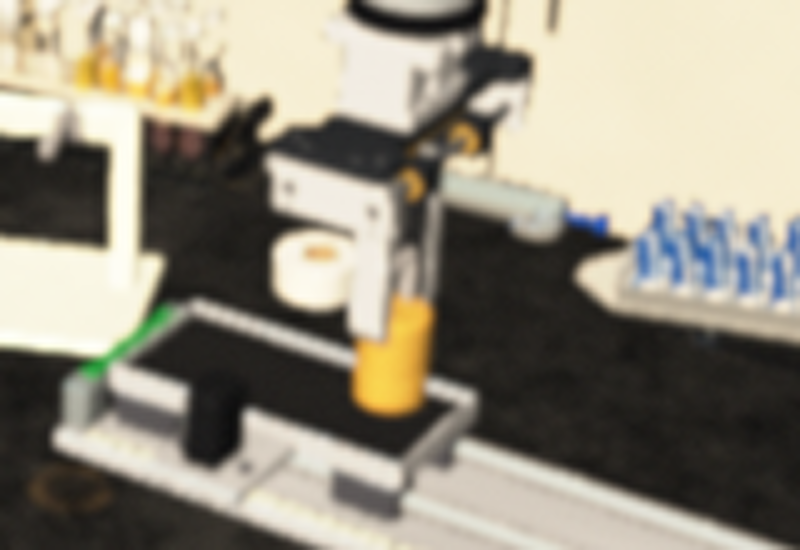

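View pics/t10.png

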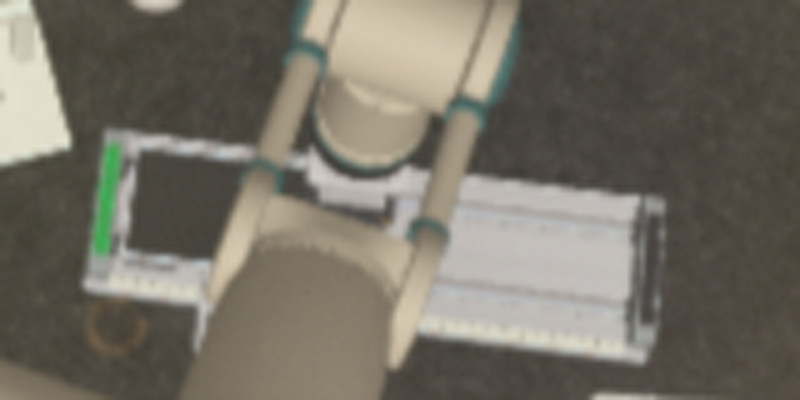

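Emit:
arm_command(
  series=[
    [0, 0, 0.005, 0, 0, 0, 0.03],
    [0, 0, 0.004, 0, 0, 0, 0.03],
    [0, 0, 0.002, 0, 0, 0, 0.03],
    [0, 0, 0.001, 0, 0, 0, 0.03],
    [0, 0, 0, 0, 0, 0, 0.03],
  ],
)

```text
t: 22.08
tcp_pos: [559.6, -79.6, 75.3]
eef_rot: [-3.141, 0.06, 0.001]
ft_force: [-0.8, 0.0, -3.4]
finger_gap: 0.415
```

Emit:
arm_command(
  series=[
    [0, 0, 0.001, 0, 0, 0, 0.03],
    [0, 0, 0.001, 0, 0, 0, 0.03],
  ],
)

```text
t: 22.25
tcp_pos: [560.1, -79.7, 73.8]
eef_rot: [3.141, -0.06, 0.001]
ft_force: [-0.3, 0.3, -2.7]
finger_gap: 0.418
```

Emit:
arm_command(
  series=[
    [0, 0, 0.001, 0, 0, 0, 0.03],
    [0, 0, 0, 0, 0, 0, 0.03],
  ],
)

```text
t: 22.42
tcp_pos: [559.7, -79.6, 72.5]
eef_rot: [-3.141, 0.06, 0.0]
ft_force: [0.4, -0.8, -3.3]
finger_gap: 0.418
```

Emit:
arm_command(
  series=[
    [0, 0, 0.001, 0, 0, 0, 0.03],
    [0, 0, 0, 0, 0, 0, 0.03],
  ],
)

```text
t: 22.58
tcp_pos: [560.0, -79.7, 71.7]
eef_rot: [-3.141, 0.06, -0.0]
ft_force: [0.2, 0.5, -3.1]
finger_gap: 0.42
```

Emit:
arm_command(
  series=[
    [0, 0, 0.001, 0, 0, 0, 0.03],
    [0, 0, 0, 0, 0, 0, 0.03],
  ],
)

```text
t: 22.75
tcp_pos: [560.0, -79.7, 71.6]
eef_rot: [3.141, -0.06, 0.001]
ft_force: [-1.2, 0.7, 3.5]
finger_gap: 0.415
```

Contact felt (force went from -3 to +3.5 N). Releasing.

Emit:
arm_command(
  series=[
    [0, 0, 0, 0, 0, 0, 0.041],
    [0, 0, 0, 0, 0, 0, 0.044],
    [0, 0, 0, 0, 0, 0, 0.05],
    [0, 0, 0, 0, 0, 0, 0.06],
    [0, 0, 0, 0, 0, 0, 0.06],
    [0, 0, -0.015, 0, 0, 0, 0.06],
    [0, 0, -0.03, 0, 0, 0, 0.06],
    [0, 0, -0.035, 0, 0, 0, 0.06],
    [0, 0, -0.035, 0, 0, 0, 0.06],
    [0, 0, -0.035, 0, 0, 0, 0.06],
    [0, -0.02, -0.01, 0, 0, 0, 0.06],
    [0, -0.03, 0, 0, 0, 0, 0.06],
  ],
)

```text
t: 23.75
tcp_pos: [564.5, -31.7, 234.8]
eef_rot: [3.138, -0.065, 0.013]
ft_force: [0.5, -0.1, 0.3]
finger_gap: 0.636
```

Run:
```python
from h import *
plan(607,274.5,230,-70.1)
print('scene',brass('scene',100))
save('scene','s11.png',(220,150,240,130),3.3)
c=lambda l:[p.round(1).tolist() for p in l]
E_=np.array([638.1,285.8]);a=np.radians(19.9);X=np.array([np.cos(a),np.sin(a)]);Y=np.array([-X[1],X[0]])
for k in (0,90): print((E_-33*X+k*Y).round(1))
```

```text
t 23.75 tcp [564.5 -31.7 234.8] yaw -2.38 gap 59.8 F [ 0.5 -0.1  0.3] q6 -0.14
  wz total 1.182 shift mm [-273.5 -144.2    4.8] norm 309 toolz [ 0.008 -0.003 -1.   ]
scene [([273, 151, 25, 12, 126], [286.3, 157.4]), ([315, 159, 29, 13, 123], [328.3, 166.2]), ([250, 174, 13, 21, 207], [255.8, 184.9]), ([276, 177, 14, 21, 243], [282.6, 187.6]), ([370, 214, 17, 24, 324], [377.7, 225.7])]
[607.1 274.6]
[576.4 359.2]
```

View pics/s11.png

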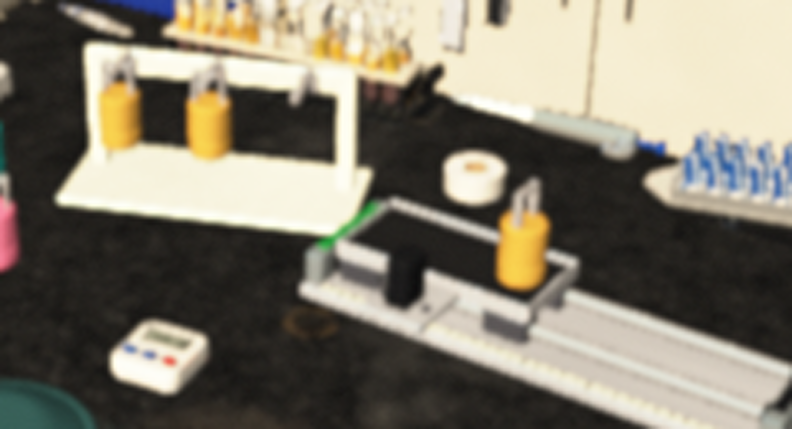

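Emit:
arm_command(
  series=[
    [0, 0, 0, 0, 0, 0.118, 0.06],
    [0, 0, 0, 0, 0, 0.118, 0.06],
    [0, 0, 0, 0, 0, 0.118, 0.06],
    [0, 0, 0, 0, 0, 0.118, 0.06],
    [0, 0, 0, 0, 0, 0.118, 0.06],
    [0, 0, 0, 0, 0, 0.118, 0.06],
    [0, 0, 0, 0, 0, 0.118, 0.06],
    [0, 0, 0, 0, 0, 0.118, 0.06],
    [0, 0, 0, 0, 0, 0.118, 0.06],
    [0, 0, 0, 0, 0, 0.118, 0.06],
    [-0.015, -0.008, 0, 0, 0, 0, 0.06],
    [-0.025, -0.014, 0, 0, 0, 0, 0.06],
  ],
)

```text
t: 24.85
tcp_pos: [568.3, 13.0, 230.0]
eef_rot: [2.571, -1.801, 0.0]
ft_force: [0.5, 0.1, -0.0]
finger_gap: 0.636
```

Emit:
arm_command(
  series=[
    [-0.03, -0.016, 0, 0, 0, 0, 0.06],
    [-0.03, -0.016, 0, 0, 0, 0, 0.06],
    [-0.03, -0.016, 0, 0, 0, 0, 0.06],
    [-0.03, -0.016, 0, 0, 0, 0, 0.06],
    [-0.03, -0.016, 0, 0, 0, 0, 0.06],
    [-0.03, -0.015, 0, 0, 0, 0, 0.06],
    [-0.025, -0.013, 0, 0, 0, 0, 0.06],
    [-0.015, -0.008, 0, 0, 0, 0, 0.06],
    [-0.005, -0.003, 0, 0, 0, 0, 0.06],
    [0, 0, 0, 0, 0, 0, 0.06],
  ],
)

```text
t: 25.68
tcp_pos: [602.6, 268.0, 229.8]
eef_rot: [2.577, -1.795, -0.0]
ft_force: [0.2, -0.4, 1.1]
finger_gap: 0.636
```

Run:
```python
from h import *
plan(607,274.5,70,-70.1)
```

```text
t 25.68 tcp [602.6 268.  229.8] yaw -69.71 gap 59.8 F [ 0.2 -0.4  1.1] q6 1.53
  wz total 0.007 shift mm [ -4.6  -6.4 159.8] norm 160 toolz [-0.001 -0.001 -1.   ]
```

Emit:
arm_command(
  series=[
    [-0.004, -0.006, 0.02, 0, 0, 0.006, 0.06],
    [0, 0, 0.025, 0, 0, 0, 0.06],
    [0, 0, 0.025, 0, 0, 0, 0.06],
    [0, 0, 0.025, 0, 0, 0, 0.06],
    [0, 0, 0.02, 0, 0, 0, 0.06],
    [0, 0, 0.015, 0, 0, 0, 0.06],
    [0, 0, 0.012, 0, 0, 0, 0.06],
    [0, 0, 0.01, 0, 0, 0, 0.06],
    [0, 0, 0.007, 0, 0, 0, 0.06],
    [0, 0, 0, 0, 0, 0, 0.06],
    [0, 0, 0, 0, 0, 0, 0.06],
  ],
)

```text
t: 26.6
tcp_pos: [607.0, 272.8, 71.9]
eef_rot: [2.571, -1.806, 0.0]
ft_force: [-0.8, -0.3, 0.6]
finger_gap: 0.633
```

Run:
```python
from h import *
plan(607,274.5,70,-70.1)
print(proj('scene',[607,274.5,70]))
save('scene','s12.png',(230,130,140,100),5)
```

```text
t 26.60 tcp [607.  272.8  71.9] yaw -70.17 gap 59.5 F [-0.8 -0.3  0.6] q6 1.54
  wz total -0.001 shift mm [-1.6 -0.5  1.9] norm 3 toolz [ 0. -0. -1.]
[283.1992313  189.49434347]
```

View pics/s12.png

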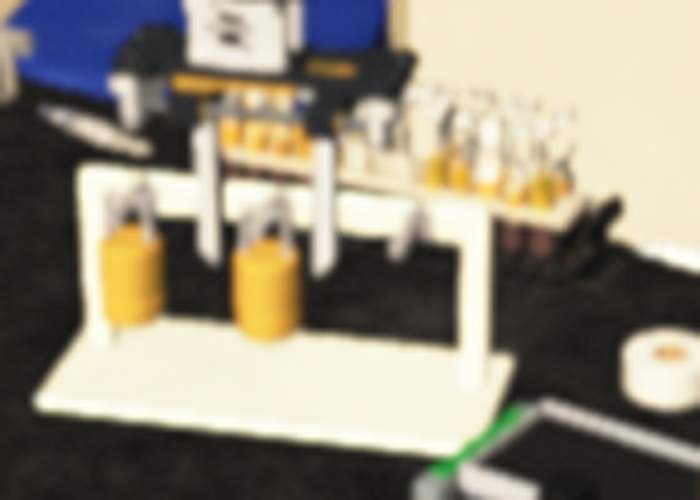

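The fingers straddle the middle weight (crop 267,285), so I'll close and lift.

Emit:
arm_command(
  series=[
    [-0.001, 0, 0.001, 0, 0, 0, 0.055],
    [0, 0, 0, 0, 0, 0, 0.05],
    [0, 0, 0, 0, 0, 0, 0.045],
    [0, 0, 0, 0, 0, 0, 0.04],
    [0, 0, 0, 0, 0, 0, 0.03],
    [0, 0, 0, 0, 0, 0, 0.03],
    [0, 0, 0, 0, 0, 0, 0.03],
  ],
  squeeze=30,
)

```text
t: 27.23
tcp_pos: [606.7, 274.5, 71.0]
eef_rot: [-2.571, 1.805, -0.001]
ft_force: [0.5, -1.2, 1.2]
finger_gap: 0.409
```

Emit:
arm_command(
  series=[
    [0, 0, -0.004, 0, 0, 0, 0.03],
    [0, 0, -0.005, 0, 0, 0, 0.03],
    [0, 0, -0.004, 0, 0, 0, 0.03],
    [0, 0, 0, 0, 0, 0, 0.03],
  ],
)

```text
t: 27.57
tcp_pos: [606.9, 274.8, 84.5]
eef_rot: [-2.57, 1.804, -0.001]
ft_force: [-0.1, 0.4, -3.5]
finger_gap: 0.416
```

Emit:
arm_command(
  series=[
    [0, 0.003, 0, 0, 0, 0, 0.03],
    [0, 0.005, 0, 0, 0, 0, 0.03],
    [0, 0.006, 0, 0, 0, 0, 0.03],
    [0, 0.006, 0, 0, 0, 0, 0.03],
    [0, 0.006, 0, 0, 0, 0, 0.03],
    [0, 0.006, 0, 0, 0, 0, 0.03],
  ],
)

```text
t: 28.07
tcp_pos: [575.4, 263.3, 83.6]
eef_rot: [2.571, -1.805, -0.0]
ft_force: [-0.7, 0.1, -3.0]
finger_gap: 0.414
```

Emit:
arm_command(
  series=[
    [0, 0.006, 0, 0, 0, 0, 0.03],
    [0, 0.006, 0, 0, 0, 0, 0.03],
    [0, 0.006, 0, 0, 0, 0, 0.03],
    [0, 0.006, 0, 0, 0, 0, 0.03],
  ],
)

```text
t: 28.4
tcp_pos: [553.2, 255.3, 83.8]
eef_rot: [-2.571, 1.805, -0.0]
ft_force: [1.0, 0.4, -3.8]
finger_gap: 0.418
```

Run:
```python
from h import *
plan(560,-20,150,-1.85)
save('scene','s13.png',(230,130,140,100),5)
```

```text
t 28.40 tcp [553.2 255.3  83.8] yaw -70.13 gap 39.3 F [ 1.   0.4 -3.8] q6 1.54
  wz total -1.192 shift mm [ 15.7 274.9 -66.2] norm 283 toolz [ 0.  0. -1.]
```

View pics/s13.png

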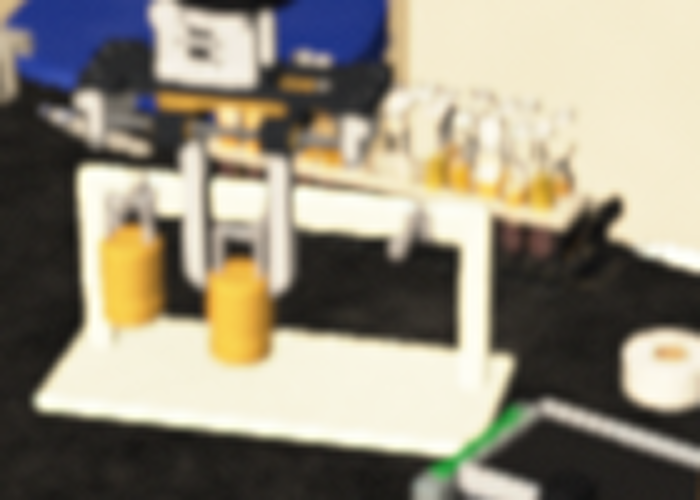

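Emit:
arm_command(
  series=[
    [0, 0, -0.015, 0, 0, 0, 0.03],
    [0, 0, -0.02, 0, 0, 0, 0.03],
    [0, 0, -0.02, 0, 0, -0.119, 0.03],
    [0, 0, -0.015, 0, 0, -0.119, 0.03],
    [0, 0, 0, 0, 0, -0.119, 0.03],
    [0, 0, 0, 0, 0, -0.119, 0.03],
    [0, 0, 0, 0, 0, -0.119, 0.03],
    [0, 0, 0, 0, 0, -0.119, 0.03],
    [0, 0, 0, 0, 0, -0.119, 0.03],
    [0, 0, 0, 0, 0, -0.119, 0.03],
    [0, 0, 0, 0, 0, -0.119, 0.03],
    [0, 0, 0, 0, 0, -0.119, 0.03],
  ],
)

```text
t: 29.45
tcp_pos: [553.7, 255.5, 153.6]
eef_rot: [-3.141, 0.044, -0.0]
ft_force: [-0.1, 0.2, -3.4]
finger_gap: 0.415
```

Emit:
arm_command(
  series=[
    [0.001, 0.01, 0, 0, 0, -0.002, 0.03],
    [0.002, 0.02, 0, 0, 0, 0, 0.03],
    [0.002, 0.028, 0, 0, 0, 0, 0.03],
    [0.002, 0.03, 0, 0, 0, 0, 0.03],
    [0.002, 0.03, 0, 0, 0, 0, 0.03],
    [0.002, 0.03, 0, 0, 0, 0, 0.03],
    [0.002, 0.03, 0, 0, 0, 0, 0.03],
    [0.002, 0.03, 0, 0, 0, 0, 0.03],
    [0, 0.03, 0, 0, 0, 0, 0.03],
    [0, 0.02, 0, 0, 0, 0, 0.03],
    [0, 0.012, 0, 0, 0, 0, 0.03],
    [0, 0.003, 0, 0, 0, 0, 0.03],
  ],
)

```text
t: 30.45
tcp_pos: [559.8, -20.4, 153.7]
eef_rot: [3.14, -0.057, 0.0]
ft_force: [-0.9, 0.9, -3.1]
finger_gap: 0.415
```

Run:
```python
from h import *
plan(560,-20,74,-1.85)
print(brass('scene',100))
```

```text
t 30.45 tcp [559.8 -20.4 153.7] yaw -2.10 gap 39.0 F [-0.9  0.9 -3.1] q6 -0.12
  wz total -0.004 shift mm [ 0.2 -0.4 79.7] norm 80 toolz [ 0.    -0.001 -1.   ]
[([273, 151, 25, 12, 127], [286.2, 157.4]), ([315, 159, 29, 13, 121], [328.1, 166.2]), ([250, 174, 13, 21, 207], [255.8, 184.9]), ([353, 183, 17, 23, 274], [361.1, 195.0]), ([370, 214, 17, 24, 324], [377.7, 225.7])]
```

Emit:
arm_command(
  series=[
    [0, 0, 0.015, 0, 0, 0, 0.03],
    [0, 0, 0.02, 0, 0, 0, 0.03],
    [0, 0, 0.017, 0, 0, 0, 0.03],
    [0, 0, 0.012, 0, 0, 0, 0.03],
    [0, 0, 0.008, 0, 0, 0, 0.03],
    [0, 0, 0.004, 0, 0, 0, 0.03],
    [0, 0, 0.001, 0, 0, 0, 0.03],
    [0, 0, 0, 0, 0, 0, 0.03],
  ],
)

```text
t: 31.17
tcp_pos: [560.4, -17.4, 77.0]
eef_rot: [-3.141, 0.05, -0.001]
ft_force: [1.3, 0.9, -3.4]
finger_gap: 0.413
```

Emit:
arm_command(
  series=[
    [0, 0, 0.001, 0, 0, 0, 0.03],
    [0, 0, 0.001, 0, 0, 0, 0.03],
    [0, 0, 0, 0, 0, 0, 0.03],
  ],
)

```text
t: 31.42
tcp_pos: [560.3, -17.9, 75.1]
eef_rot: [3.141, -0.05, 0.002]
ft_force: [-0.3, -0.7, -4.0]
finger_gap: 0.416
```

Emit:
arm_command(
  series=[
    [0, 0, 0.001, 0, 0, 0, 0.03],
    [0, 0, 0, 0, 0, 0, 0.03],
  ],
)

```text
t: 31.58
tcp_pos: [560.0, -17.9, 73.8]
eef_rot: [-3.141, 0.051, -0.0]
ft_force: [-0.1, -0.1, -3.8]
finger_gap: 0.417
```

Emit:
arm_command(
  series=[
    [0, 0.001, 0.001, 0, 0, 0, 0.03],
    [0, 0, 0, 0, 0, 0, 0.03],
  ],
)

```text
t: 31.75
tcp_pos: [560.1, -18.8, 73.2]
eef_rot: [-3.141, 0.051, -0.001]
ft_force: [-0.6, 1.1, 0.9]
finger_gap: 0.414
```

Emit:
arm_command(
  series=[
    [0, 0, 0.001, 0, 0, 0, 0.03],
    [0, 0, 0, 0, 0, 0, 0.03],
  ],
)

```text
t: 31.92
tcp_pos: [560.1, -18.6, 73.2]
eef_rot: [-3.141, 0.051, -0.002]
ft_force: [-2.8, 1.2, 6.3]
finger_gap: 0.418
```

Emit:
arm_command(
  series=[
    [0, 0, 0.001, 0, 0, 0, 0.03],
    [0, 0, 0, 0, 0, 0, 0.03],
  ],
)

```text
t: 32.08
tcp_pos: [560.1, -18.6, 73.1]
eef_rot: [-3.141, 0.05, -0.002]
ft_force: [-3.0, 1.4, 11.3]
finger_gap: 0.415
```

Emit:
arm_command(
  series=[
    [0, 0, -0.002, 0, 0, 0, 0.041],
    [0, 0, 0, 0, 0, 0, 0.044],
    [0, 0, 0, 0, 0, 0, 0.05],
    [0, 0, 0, 0, 0, 0, 0.06],
    [0, 0, 0, 0, 0, 0, 0.06],
    [0, 0, -0.015, 0, 0, 0, 0.06],
    [0, 0, -0.03, 0, 0, 0, 0.06],
    [0, 0, -0.035, 0, 0, 0, 0.06],
    [0, 0, -0.035, 0, 0, 0, 0.06],
    [0, 0, -0.035, 0, 0, 0, 0.06],
    [0, 0, -0.005, 0, 0, 0, 0.06],
  ],
)

```text
t: 33.0
tcp_pos: [563.7, -19.4, 234.2]
eef_rot: [3.14, -0.05, 0.018]
ft_force: [1.1, -0.9, 0.7]
finger_gap: 0.638
```

Run:
```python
from h import *
plan(576.4,359.2,230,-70.1)
print('scene',brass('scene',100))
save('scene','s14.png',(220,150,240,130),3.3)
```

```text
t 33.00 tcp [563.7 -19.4 234.2] yaw -1.83 gap 60.0 F [ 1.1 -0.9  0.7] q6 -0.13
  wz total 1.192 shift mm [-351.7 -140.8    4.2] norm 379 toolz [ 0.012 -0.002 -1.   ]
scene [([273, 151, 25, 12, 122], [285.9, 157.6]), ([315, 159, 29, 13, 123], [328.3, 166.2]), ([250, 174, 13, 21, 208], [255.8, 184.9]), ([351, 208, 16, 24, 303], [358.5, 220.2]), ([370, 214, 17, 24, 324], [377.7, 225.7])]
```

View pics/s14.png

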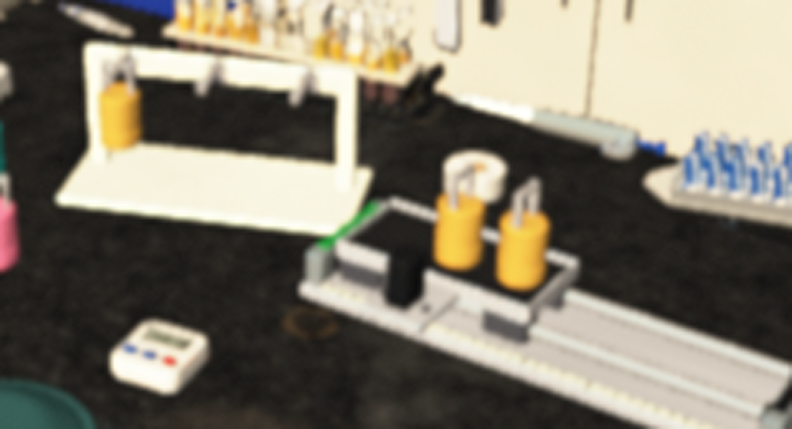

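Emit:
arm_command(
  series=[
    [0, 0, 0, 0, 0, 0.119, 0.06],
    [0, 0, 0, 0, 0, 0.119, 0.06],
    [0, 0, 0, 0, 0, 0.119, 0.06],
    [0, 0, 0, 0, 0, 0.119, 0.06],
    [0, 0, 0, 0, 0, 0.119, 0.06],
    [0, 0, 0, 0, 0, 0.119, 0.06],
    [0, 0, 0, 0, 0, 0.119, 0.06],
    [0, 0, 0, 0, 0, 0.119, 0.06],
    [0, 0, 0, 0, 0, 0.119, 0.06],
    [0, 0, 0, 0, 0, 0.119, 0.06],
    [-0.015, -0.006, 0, 0, 0, 0, 0.06],
    [-0.03, -0.012, 0, 0, 0, 0, 0.06],
  ],
)

```text
t: 34.1
tcp_pos: [560.5, 27.3, 224.8]
eef_rot: [2.566, -1.806, -0.004]
ft_force: [0.2, 0.3, 0.6]
finger_gap: 0.636
```

Emit:
arm_command(
  series=[
    [-0.035, -0.014, 0, 0, 0, 0, 0.06],
    [-0.035, -0.014, 0, 0, 0, 0, 0.06],
    [-0.035, -0.014, 0, 0, 0, 0, 0.06],
    [-0.035, -0.014, 0, 0, 0, 0, 0.06],
    [-0.035, -0.014, 0, 0, 0, 0, 0.06],
    [-0.035, -0.014, 0, 0, 0, 0, 0.06],
    [-0.035, -0.014, 0, 0, 0, 0, 0.06],
    [-0.03, -0.012, 0, 0, 0, 0, 0.06],
    [-0.02, -0.008, 0, 0, 0, 0, 0.06],
    [-0.01, -0.004, 0, 0, 0, 0, 0.06],
    [-0.002, -0.001, 0, 0, 0, 0, 0.06],
    [0, 0, 0, 0, 0, 0, 0.06],
  ],
)

```text
t: 35.1
tcp_pos: [571.6, 359.6, 225.8]
eef_rot: [2.571, -1.8, -0.001]
ft_force: [0.2, 0.3, 0.3]
finger_gap: 0.64
```

Run:
```python
from h import *
plan(576.4,359.2,70,-70.1)
print('scene',brass('scene',100))
```

```text
t 35.10 tcp [571.6 359.6 225.8] yaw -69.98 gap 60.1 F [0.2 0.3 0.3] q6 1.68
  wz total 0.002 shift mm [  2.   -4.4 155.8] norm 156 toolz [-0.003 -0.002 -1.   ]
scene [([273, 151, 25, 12, 127], [286.2, 157.4]), ([315, 159, 29, 13, 123], [328.3, 166.2]), ([250, 174, 13, 21, 209], [255.8, 185.0]), ([351, 208, 16, 24, 303], [358.5, 220.2]), ([370, 214, 17, 24, 324], [377.7, 225.7])]
```

Emit:
arm_command(
  series=[
    [0.002, -0.004, 0.02, 0, 0, 0, 0.06],
    [0, 0, 0.025, 0, 0, 0, 0.06],
    [0, 0, 0.025, 0, 0, 0, 0.06],
    [0, 0, 0.025, 0, 0, 0, 0.06],
    [0, 0, 0.02, 0, 0, 0, 0.06],
    [0, 0, 0.015, 0, 0, 0, 0.06],
    [0, 0, 0.012, 0, 0, 0, 0.06],
    [0, 0, 0.008, 0, 0, 0, 0.06],
    [0, 0, 0.005, 0, 0, 0, 0.06],
    [0, 0, 0, 0, 0, 0, 0.06],
    [0, 0, 0, 0, 0, 0, 0.06],
  ],
)

```text
t: 36.07
tcp_pos: [577.1, 359.1, 73.3]
eef_rot: [-2.572, 1.803, -0.001]
ft_force: [0.2, 0.3, -0.1]
finger_gap: 0.635
```

Run:
```python
from h import *
plan(576.4,359.2,70,-70.1)
save('scene','s15.png',(230,130,140,100),5)
```

```text
t 36.07 tcp [577.1 359.1  73.3] yaw -70.06 gap 59.7 F [ 0.2  0.3 -0.1] q6 1.68
  wz total 0.001 shift mm [-0.4  0.6  3.3] norm 3 toolz [ 0.001  0.    -1.   ]
```

View pics/s15.png

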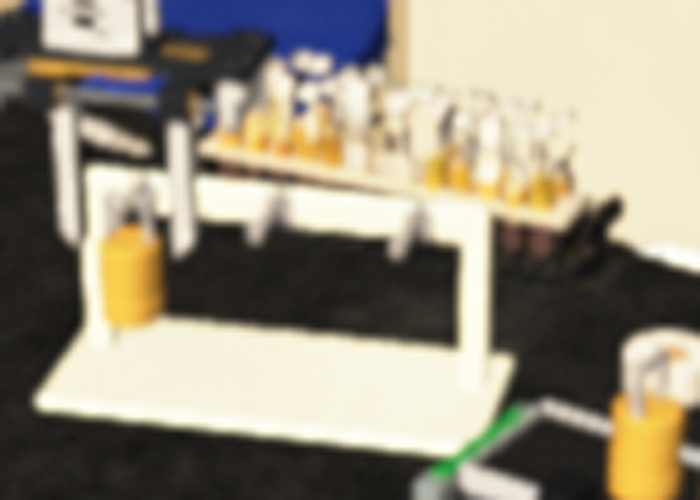

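Emit:
arm_command(
  series=[
    [0.003, 0, 0.003, 0, 0, 0, 0.06],
    [0, 0, 0, 0, 0, 0, 0.05],
    [0, 0, 0, 0, 0, 0, 0.045],
    [0, 0, 0, 0, 0, 0, 0.04],
    [0, 0, 0, 0, 0, 0, 0.03],
    [0, 0, 0, 0, 0, 0, 0.03],
    [0, 0, 0, 0, 0, 0, 0.03],
  ],
  squeeze=30,
)

```text
t: 36.7
tcp_pos: [577.7, 357.1, 69.9]
eef_rot: [-2.573, 1.802, 0.0]
ft_force: [-0.7, 0.5, 0.4]
finger_gap: 0.416
```

Emit:
arm_command(
  series=[
    [0, 0, -0.004, 0, 0, 0, 0.03],
    [0, 0, -0.005, 0, 0, 0, 0.03],
    [0, 0, -0.004, 0, 0, 0, 0.03],
    [0, 0, 0, 0, 0, 0, 0.03],
  ],
)

```text
t: 37.03
tcp_pos: [578.3, 357.0, 83.7]
eef_rot: [-2.572, 1.801, -0.001]
ft_force: [0.4, 0.2, -3.0]
finger_gap: 0.413
```

Emit:
arm_command(
  series=[
    [0, 0.003, 0, 0, 0, 0, 0.03],
    [0, 0.005, 0, 0, 0, 0, 0.03],
    [0, 0.006, 0, 0, 0, 0, 0.03],
    [0, 0.006, 0, 0, 0, 0, 0.03],
    [0, 0.006, 0, 0, 0, 0, 0.03],
    [0, 0.006, 0, 0, 0, 0, 0.03],
  ],
)

```text
t: 37.53
tcp_pos: [546.6, 345.5, 82.6]
eef_rot: [2.573, -1.802, -0.0]
ft_force: [0.6, 0.9, -2.6]
finger_gap: 0.417
```

Emit:
arm_command(
  series=[
    [0, 0.006, 0, 0, 0, 0, 0.03],
    [0, 0.006, 0, 0, 0, 0, 0.03],
    [0, 0.006, 0, 0, 0, 0, 0.03],
    [0, 0.006, 0, 0, 0, 0, 0.03],
  ],
)

```text
t: 37.87
tcp_pos: [524.4, 337.4, 82.8]
eef_rot: [-2.573, 1.802, -0.0]
ft_force: [-0.5, -0.2, -3.3]
finger_gap: 0.417
```

Run:
```python
from h import *
plan(562,40,150,-1.85)
save('scene','s16.png',(230,130,140,100),5)
```

```text
t 37.87 tcp [524.4 337.4  82.8] yaw -70.02 gap 39.2 F [-0.5 -0.2 -3.3] q6 1.68
  wz total -1.190 shift mm [ 47.1 296.1 -67.2] norm 307 toolz [ 0.  0. -1.]
```

View pics/s16.png

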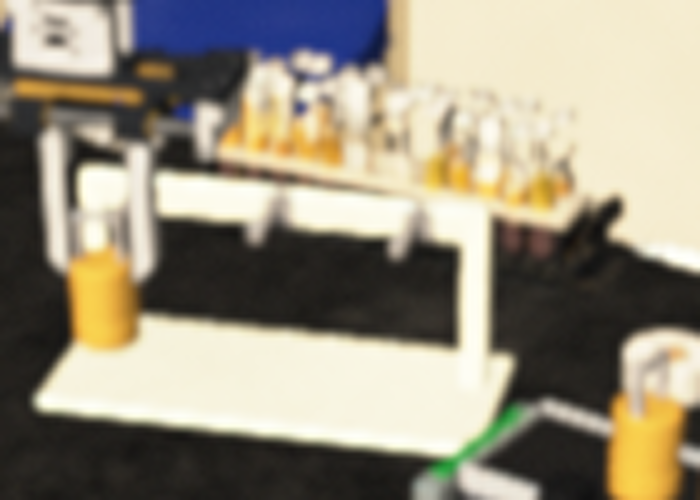

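Emit:
arm_command(
  series=[
    [0, 0, -0.015, 0, 0, 0, 0.03],
    [0, 0, -0.02, 0, 0, 0, 0.03],
    [0, 0, -0.02, 0, 0, -0.119, 0.03],
    [0, 0, -0.015, 0, 0, -0.119, 0.03],
    [0, 0, 0, 0, 0, -0.119, 0.03],
    [0, 0, 0, 0, 0, -0.119, 0.03],
    [0, 0, 0, 0, 0, -0.119, 0.03],
    [0, 0, 0, 0, 0, -0.119, 0.03],
    [0, 0, 0, 0, 0, -0.119, 0.03],
    [0, 0, 0, 0, 0, -0.119, 0.03],
    [0, 0, 0, 0, 0, -0.119, 0.03],
    [0, 0, 0, 0, 0, -0.119, 0.03],
  ],
)

```text
t: 38.92
tcp_pos: [525.0, 337.6, 152.7]
eef_rot: [-3.141, 0.041, -0.0]
ft_force: [-0.2, -0.8, -2.9]
finger_gap: 0.416
```

Emit:
arm_command(
  series=[
    [0.002, 0.01, 0, 0, 0, 0, 0.03],
    [0.004, 0.02, 0, 0, 0, 0, 0.03],
    [0.005, 0.03, 0, 0, 0, 0, 0.03],
    [0.005, 0.033, 0, 0, 0, 0, 0.03],
    [0.005, 0.033, 0, 0, 0, 0, 0.03],
    [0.005, 0.033, 0, 0, 0, 0, 0.03],
    [0.005, 0.033, 0, 0, 0, 0, 0.03],
    [0.005, 0.033, 0, 0, 0, 0, 0.03],
    [0.005, 0.03, 0, 0, 0, 0, 0.03],
    [0.004, 0.025, 0, 0, 0, 0, 0.03],
    [0.002, 0.012, 0, 0, 0, 0, 0.03],
    [0, 0.003, 0, 0, 0, 0, 0.03],
  ],
)

```text
t: 39.92
tcp_pos: [562.8, 38.7, 152.7]
eef_rot: [3.14, -0.058, 0.001]
ft_force: [0.5, 1.4, -2.5]
finger_gap: 0.416
```

Run:
```python
from h import *
plan(562,41,74,-1.85)
print(brass('scene',100))
save('scene','s17.png',(220,150,240,130),3.3)
```

```text
t 39.92 tcp [562.8  38.7 152.7] yaw -2.13 gap 39.1 F [ 0.5  1.4 -2.5] q6 -0.02
  wz total -0.005 shift mm [-0.9 -2.2 78.7] norm 79 toolz [ 0.    -0.001 -1.   ]
[([273, 151, 25, 12, 126], [286.3, 157.5]), ([336, 177, 16, 24, 285], [343.9, 189.8]), ([351, 208, 16, 24, 303], [358.5, 220.2]), ([370, 214, 17, 24, 324], [377.7, 225.7])]
```

View pics/s17.png

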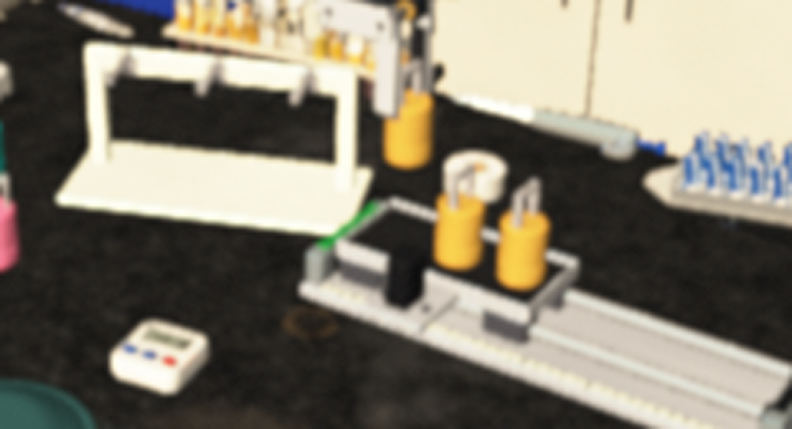

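Emit:
arm_command(
  series=[
    [0, 0, 0.015, 0, 0, 0, 0.03],
    [0, 0, 0.02, 0, 0, 0, 0.03],
    [0, 0, 0.017, 0, 0, 0, 0.03],
    [0, 0, 0.012, 0, 0, 0, 0.03],
    [0, 0, 0.008, 0, 0, 0, 0.03],
    [0, 0, 0.003, 0, 0, 0, 0.03],
    [0, 0, 0.001, 0, 0, 0, 0.03],
    [0, 0, 0, 0, 0, 0, 0.03],
  ],
)

```text
t: 40.68
tcp_pos: [563.0, 42.0, 77.1]
eef_rot: [-3.141, 0.049, -0.001]
ft_force: [0.8, -0.2, -2.7]
finger_gap: 0.416
```

Emit:
arm_command(
  series=[
    [0, 0, 0.001, 0, 0, 0, 0.03],
    [0, 0, 0.001, 0, 0, 0, 0.03],
    [0, 0, 0, 0, 0, 0, 0.03],
  ],
)

```text
t: 40.93
tcp_pos: [562.9, 41.3, 75.1]
eef_rot: [-3.141, 0.05, -0.001]
ft_force: [0.0, 0.5, -2.5]
finger_gap: 0.41
```

Emit:
arm_command(
  series=[
    [0, 0, 0.001, 0, 0, 0, 0.03],
    [0, 0, 0, 0, 0, 0, 0.03],
  ],
)

```text
t: 41.1
tcp_pos: [562.6, 41.2, 73.8]
eef_rot: [-3.141, 0.051, -0.0]
ft_force: [0.3, -0.7, -3.2]
finger_gap: 0.419
```

Emit:
arm_command(
  series=[
    [0, 0, 0.001, 0, 0, 0, 0.03],
    [0, 0, 0, 0, 0, 0, 0.03],
  ],
)

```text
t: 41.27
tcp_pos: [562.5, 41.2, 72.6]
eef_rot: [-3.141, 0.051, 0.0]
ft_force: [0.0, -0.0, -2.9]
finger_gap: 0.418
```

Emit:
arm_command(
  series=[
    [0, 0, 0.001, 0, 0, 0, 0.03],
    [0, 0, 0, 0, 0, 0, 0.03],
  ],
)

```text
t: 41.43
tcp_pos: [562.7, 41.3, 72.3]
eef_rot: [-3.141, 0.05, -0.001]
ft_force: [-1.6, -0.3, 2.0]
finger_gap: 0.423
```

Emit:
arm_command(
  series=[
    [0, 0, 0.001, 0, 0, 0, 0.03],
    [0, 0, 0, 0, 0, 0, 0.03],
  ],
)

```text
t: 41.6
tcp_pos: [562.8, 41.3, 72.1]
eef_rot: [3.141, -0.05, 0.002]
ft_force: [-2.0, 1.3, 6.8]
finger_gap: 0.415
```

Emit:
arm_command(
  series=[
    [0, 0, -0.001, 0, 0, 0, 0.041],
    [0, 0, 0, 0, 0, 0, 0.044],
    [0, 0, 0, 0, 0, 0, 0.05],
    [0, 0, 0, 0, 0, 0, 0.06],
    [0, 0, 0, 0, 0, 0, 0.06],
    [0, 0, -0.015, 0, 0, 0, 0.06],
    [0, 0, -0.03, 0, 0, 0, 0.06],
    [0, 0, -0.035, 0, 0, 0, 0.06],
    [0, 0, -0.035, 0, 0, 0, 0.06],
    [0, 0, -0.035, 0, 0, 0.1, 0.06],
    [0, 0, -0.005, 0, 0, 0.12, 0.06],
    [0, 0, 0, 0, 0, 0.12, 0.06],
  ],
)

```text
t: 42.6
tcp_pos: [564.7, 41.2, 230.3]
eef_rot: [-3.085, 0.59, -0.011]
ft_force: [-1.0, -0.1, -0.4]
finger_gap: 0.635
```

Run:
```python
from h import *
plan(474,-17,230,-91.85)
print(brass('scene',100))
save('scene','s18.png',(220,150,240,130),3.3)
```

```text
t 42.60 tcp [564.7  41.2 230.3] yaw -21.65 gap 59.7 F [-1.  -0.1 -0.4] q6 0.33
  wz total 1.225 shift mm [61.1 88.7  0.3] norm 108 toolz [ 0.007 -0.    -1.   ]
[([273, 151, 25, 12, 125], [286.4, 157.5]), ([315, 159, 29, 13, 123], [328.3, 166.2]), ([335, 202, 15, 23, 295], [341.8, 213.4]), ([351, 208, 16, 24, 302], [358.5, 220.2]), ([370, 214, 17, 24, 324], [377.7, 225.7])]
```

View pics/s18.png

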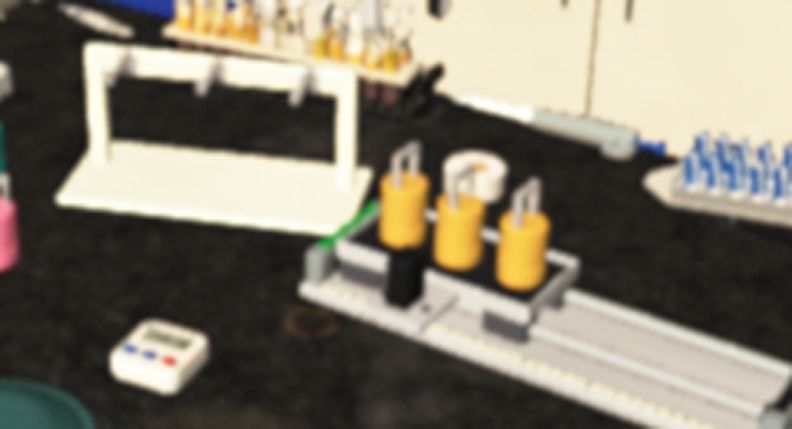

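Emit:
arm_command(
  series=[
    [0, 0, 0, 0, 0, 0.122, 0.06],
    [0, 0, 0, 0, 0, 0.122, 0.06],
    [0, 0, 0, 0, 0, 0.122, 0.06],
    [0, 0, 0, 0, 0, 0.122, 0.06],
    [0, 0, 0, 0, 0, 0.122, 0.06],
    [0, 0, 0, 0, 0, 0.122, 0.06],
    [0, 0, 0, 0, 0, 0.122, 0.06],
    [0, 0, 0, 0, 0, 0.122, 0.055],
    [0, 0, 0, 0, 0, 0.122, 0.055],
    [0.02, 0.029, 0, 0, 0, 0.122, 0.055],
    [0.02, 0.03, 0, 0, 0, 0, 0.055],
    [0.02, 0.03, 0, 0, 0, 0, 0.055],
  ],
)

```text
t: 43.7
tcp_pos: [473.4, -20.6, 225.2]
eef_rot: [2.202, -2.239, -0.003]
ft_force: [0.2, -0.8, 1.1]
finger_gap: 0.581
```

Run:
```python
from h import *
plan(474,-17,68,-91.85)
```

```text
t 43.70 tcp [473.4 -20.6 225.2] yaw -90.95 gap 54.6 F [ 0.2 -0.8  1.1] q6 1.40
  wz total 0.016 shift mm [ -3.6  -0.5 157.2] norm 157 toolz [-0.003  0.    -1.   ]
```

Emit:
arm_command(
  series=[
    [-0.002, 0, 0.02, 0, 0, 0.01, 0.055],
    [0, 0, 0.025, 0, 0, 0, 0.055],
    [0, 0, 0.025, 0, 0, 0, 0.055],
    [0, 0, 0.025, 0, 0, 0, 0.055],
    [0, 0, 0.02, 0, 0, 0, 0.055],
    [0, 0, 0.015, 0, 0, 0, 0.055],
    [0, 0, 0.012, 0, 0, 0, 0.055],
    [0, 0, 0.01, 0, 0, 0, 0.055],
    [0, 0, 0.005, 0, 0, 0, 0.055],
    [0, 0, 0, 0, 0, 0, 0.055],
    [0, 0, 0, 0, 0, 0, 0.055],
  ],
  squeeze=15,
)

```text
t: 44.62
tcp_pos: [474.7, -18.2, 69.4]
eef_rot: [2.188, -2.254, -0.001]
ft_force: [-0.4, -0.5, -0.1]
finger_gap: 0.584
```

Run:
```python
from h import *
plan(474,-17,68,-91.85)
save('scene','s19.png',(300,170,120,80),6)
```

```text
t 44.62 tcp [474.7 -18.2  69.4] yaw -91.71 gap 54.9 F [-0.4 -0.5 -0.1] q6 1.42
  wz total 0.002 shift mm [-1.2  0.8  1.4] norm 2 toolz [-0.001  0.    -1.   ]
```

View pics/s19.png

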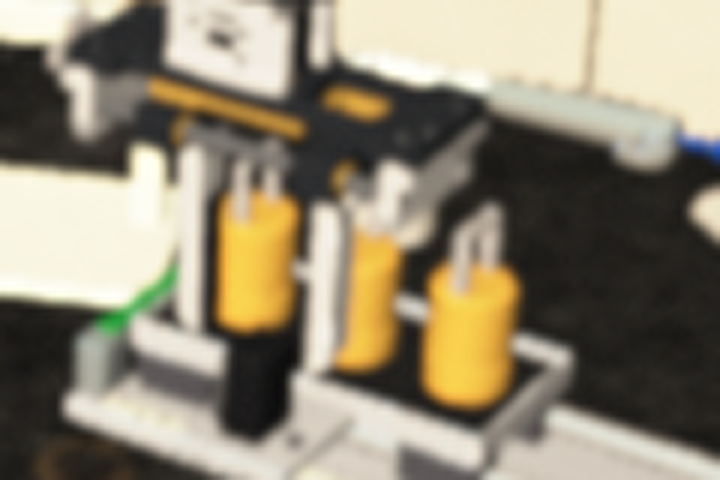

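Emit:
arm_command(
  series=[
    [-0.001, 0, 0.001, 0, 0, 0, 0.045],
    [0, 0, 0, 0, 0, 0, 0.038],
    [0, 0, 0, 0, 0, 0, 0.03],
    [0, 0, 0, 0, 0, 0, 0.026],
    [0, 0, 0, 0, 0, 0, 0.02],
    [0, 0, 0, 0, 0, 0, 0.01],
    [0, 0, 0, 0, 0, 0, 0.01],
  ],
  squeeze=20,
)

```text
t: 45.25
tcp_pos: [475.1, -17.2, 68.9]
eef_rot: [-2.186, 2.256, -0.0]
ft_force: [0.3, 0.9, 2.2]
finger_gap: 0.25
```

Emit:
arm_command(
  series=[
    [0.001, 0, 0, 0, 0, 0, 0.01],
    [0.002, 0, 0, 0, 0, 0, 0.01],
    [0.003, 0, 0, 0, 0, 0, 0.01],
    [0.004, 0, 0, 0, 0, 0, 0.01],
    [0.005, 0, 0, 0, 0, 0, 0.01],
    [0.005, 0, 0, 0, 0, 0, 0.01],
    [0.005, 0, 0, 0, 0, 0, 0.01],
    [0.005, 0, 0, 0, 0, 0, 0.01],
    [0.005, 0, 0, 0, 0, 0, 0.01],
    [0.005, 0, 0, 0, 0, 0, 0.01],
    [0.005, 0, 0, 0, 0, 0, 0.01],
    [0.005, 0, 0, 0, 0, 0, 0.01],
  ],
)

```text
t: 46.25
tcp_pos: [473.1, -67.9, 68.9]
eef_rot: [2.186, -2.256, -0.0]
ft_force: [-1.2, 3.1, 5.3]
finger_gap: 0.249
```

Emit:
arm_command(
  series=[
    [0.005, 0, 0, 0, 0, 0, 0.01],
    [0.005, 0, 0, 0, 0, 0, 0.01],
    [0.005, 0, 0, 0, 0, 0, 0.01],
    [0.005, 0, 0, 0, 0, 0, 0.01],
    [0.005, 0, 0, 0, 0, 0, 0.01],
    [0.005, 0, 0, 0, 0, 0, 0.01],
    [0.005, 0, 0, 0, 0, 0, 0.01],
    [0.005, 0, 0, 0, 0, 0, 0.01],
    [0.005, 0, 0, 0, 0, 0, 0.01],
    [0.005, 0, 0, 0, 0, 0, 0.01],
    [0.005, 0, 0, 0, 0, 0, 0.01],
    [0.005, 0, 0, 0, 0, 0, 0.01],
  ],
)

```text
t: 47.25
tcp_pos: [470.8, -127.8, 68.9]
eef_rot: [2.186, -2.255, -0.001]
ft_force: [-1.3, 2.3, 6.3]
finger_gap: 0.248
```

Emit:
arm_command(
  series=[
    [0.005, 0, 0, 0, 0, 0, 0.01],
    [0.005, 0, 0, 0, 0, 0, 0.01],
    [0.005, 0, 0, 0, 0, 0, 0.01],
    [0.005, 0, 0, 0, 0, 0, 0.01],
    [0.005, 0, 0, 0, 0, 0, 0.01],
    [0.005, 0, 0, 0, 0, 0, 0.01],
    [0.005, 0, 0, 0, 0, 0, 0.01],
    [0.005, 0, 0, 0, 0, 0, 0.01],
    [0.004, 0, 0, 0, 0, 0, 0.01],
    [0.004, 0, 0, 0, 0, 0, 0.01],
    [0.003, 0, 0, 0, 0, 0, 0.01],
    [0.003, 0, 0, 0, 0, 0, 0.01],
  ],
)

```text
t: 48.25
tcp_pos: [468.6, -181.8, 68.8]
eef_rot: [2.185, -2.255, -0.002]
ft_force: [-1.7, 2.6, 5.9]
finger_gap: 0.253
```

Emit:
arm_command(
  series=[
    [0.004, 0, 0, 0, 0, 0, 0.01],
    [0.004, 0, 0, 0, 0, 0, 0.01],
    [0.004, 0, 0, 0, 0, 0, 0.01],
    [0.004, 0, 0, 0, 0, 0, 0.01],
    [0.004, 0, 0, 0, 0, 0, 0.01],
    [0.003, 0, 0, 0, 0, 0, 0.01],
    [0.003, 0, 0, 0, 0, 0, 0.01],
    [0.002, 0, 0, 0, 0, 0, 0.01],
    [0.002, 0, 0, 0, 0, 0, 0.01],
    [0.002, 0, 0, 0, 0, 0, 0.01],
    [0.001, 0, 0, 0, 0, 0, 0.01],
    [0.001, 0, 0, 0, 0, 0, 0.01],
  ],
)

```text
t: 49.25
tcp_pos: [467.3, -215.7, 68.8]
eef_rot: [2.185, -2.255, -0.003]
ft_force: [-1.7, 2.6, 6.7]
finger_gap: 0.251
```

Emit:
arm_command(
  series=[
    [0.001, 0, 0, 0, 0, 0, 0.01],
    [0.001, 0, 0, 0, 0, 0, 0.01],
    [0.001, 0, 0, 0, 0, 0, 0.01],
  ],
)

```text
t: 49.5
tcp_pos: [467.3, -217.0, 68.8]
eef_rot: [-2.185, 2.256, 0.006]
ft_force: [-1.7, 8.1, 8.9]
finger_gap: 0.252
```

Run:
```python
from h import *
st()
print(brass('scene',100))
save('scene','s20.png',(220,150,270,150),2.9)
```

```text
t 49.5 tcp [ 467.3 -217.    68.8] rot [-2.185  2.256  0.006] q [-0.57  0.28  1.8   0.    1.07  1.03] F [-1.7  8.1  8.9] gap 23.6
[([273, 151, 25, 12, 119], [286.1, 157.7]), ([315, 160, 29, 12, 122], [328.4, 166.2]), ([399, 206, 30, 11, 106], [412.8, 211.2]), ([419, 230, 15, 25, 232], [426.5, 242.7]), ([437, 235, 19, 27, 373], [445.6, 248.7])]
```

View pics/s20.png

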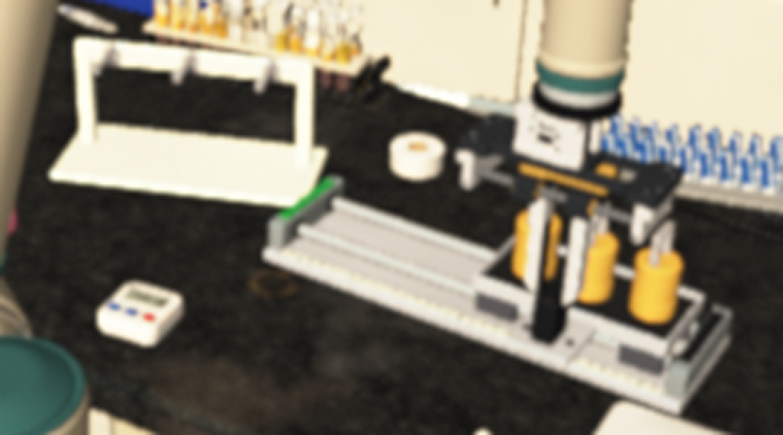

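The carriage is at the far stop with all three weights standing. Returning home.

Emit:
arm_command(
  series=[
    [-0.001, 0, 0, 0, 0, 0, 0.01],
    [-0.002, 0, 0, 0, 0, 0, 0.01],
    [-0.003, 0, 0, 0, 0, 0, 0.01],
    [-0.004, 0, 0, 0, 0, 0, 0.01],
    [-0.005, 0, 0, 0, 0, 0, 0.01],
    [-0.005, 0, 0, 0, 0, 0, 0.01],
    [-0.005, 0, 0, 0, 0, 0, 0.01],
    [-0.005, 0, 0, 0, 0, 0, 0.01],
    [-0.005, 0, 0, 0, 0, 0, 0.01],
    [-0.005, 0, 0, 0, 0, 0, 0.01],
    [-0.005, 0, 0, 0, 0, 0, 0.01],
    [-0.005, 0, 0, 0, 0, 0, 0.01],
  ],
)

```text
t: 50.6
tcp_pos: [469.1, -170.1, 68.9]
eef_rot: [2.185, -2.252, 0.002]
ft_force: [-3.2, -2.1, 5.5]
finger_gap: 0.25
```

Emit:
arm_command(
  series=[
    [-0.005, 0, 0, 0, 0, 0, 0.01],
    [-0.005, 0, 0, 0, 0, 0, 0.01],
    [-0.005, 0, 0, 0, 0, 0, 0.01],
    [-0.005, 0, 0, 0, 0, 0, 0.01],
    [-0.005, 0, 0, 0, 0, 0, 0.01],
    [-0.005, 0, 0, 0, 0, 0, 0.01],
    [-0.005, 0, 0, 0, 0, 0, 0.01],
    [-0.005, 0, 0, 0, 0, 0, 0.01],
    [-0.005, 0, 0, 0, 0, 0, 0.01],
    [-0.005, 0, 0, 0, 0, 0, 0.01],
    [-0.005, 0, 0, 0, 0, 0, 0.01],
    [-0.005, 0, 0, 0, 0, 0, 0.01],
  ],
)

```text
t: 51.6
tcp_pos: [471.5, -110.1, 68.9]
eef_rot: [2.185, -2.253, 0.003]
ft_force: [-2.0, -3.8, 5.0]
finger_gap: 0.251
```

Emit:
arm_command(
  series=[
    [-0.005, 0, 0, 0, 0, 0, 0.01],
    [-0.005, 0, 0, 0, 0, 0, 0.01],
    [-0.005, 0, 0, 0, 0, 0, 0.01],
    [-0.005, 0, 0, 0, 0, 0, 0.01],
    [-0.005, 0, 0, 0, 0, 0, 0.01],
    [-0.005, 0, 0, 0, 0, 0, 0.01],
    [-0.005, 0, 0, 0, 0, 0, 0.01],
    [-0.005, 0, 0, 0, 0, 0, 0.01],
    [-0.004, 0, 0, 0, 0, 0, 0.01],
    [-0.004, 0, 0, 0, 0, 0, 0.01],
    [-0.004, 0, 0, 0, 0, 0, 0.01],
    [-0.004, 0, 0, 0, 0, 0, 0.01],
  ],
)

```text
t: 52.6
tcp_pos: [473.6, -54.1, 68.8]
eef_rot: [2.186, -2.253, 0.003]
ft_force: [-1.5, -2.8, 6.4]
finger_gap: 0.248
```

Emit:
arm_command(
  series=[
    [-0.004, 0, 0, 0, 0, 0, 0.01],
    [-0.004, 0, 0, 0, 0, 0, 0.01],
    [-0.004, 0, 0, 0, 0, 0, 0.01],
    [-0.004, 0, 0, 0, 0, 0, 0.01],
    [-0.004, 0, 0, 0, 0, 0, 0.01],
    [-0.003, 0, 0, 0, 0, 0, 0.01],
    [-0.003, 0, 0, 0, 0, 0, 0.01],
    [-0.002, 0, 0, 0, 0, 0, 0.01],
    [-0.002, 0, 0, 0, 0, 0, 0.01],
    [-0.002, 0, 0, 0, 0, 0, 0.01],
    [-0.001, 0, 0, 0, 0, 0, 0.01],
  ],
)

```text
t: 53.52
tcp_pos: [475.0, -20.6, 68.8]
eef_rot: [2.186, -2.254, 0.003]
ft_force: [-1.3, -2.4, 4.8]
finger_gap: 0.248
```

Emit:
arm_command(
  series=[
    [-0.002, 0, 0, 0, 0, 0, 0.01],
    [-0.002, 0, 0, 0, 0, 0, 0.01],
    [-0.001, 0, 0, 0, 0, 0, 0.01],
    [-0.001, 0, 0, 0, 0, 0, 0.01],
    [0, 0, 0, 0, 0, 0, 0.01],
  ],
)

```text
t: 53.93
tcp_pos: [475.1, -17.3, 68.9]
eef_rot: [2.186, -2.25, 0.008]
ft_force: [-1.8, -8.3, 4.9]
finger_gap: 0.25
```

Run:
```python
from h import *
st()
print(brass('scene',100))
save('scene','s21.png',(220,150,240,130),3.3)
```

```text
t 53.93 tcp [475.1 -17.3  68.9] rot [ 2.186 -2.25   0.008] q [-0.18  0.22  1.88 -0.01  1.04  1.43] F [-1.8 -8.3  4.9] gap 23.5
[([273, 151, 25, 12, 126], [286.3, 157.5]), ([341, 201, 5, 24, 105], [342.8, 212.8]), ([351, 209, 16, 23, 280], [359.0, 220.4]), ([370, 214, 17, 24, 324], [377.7, 225.7])]
```

View pics/s21.png

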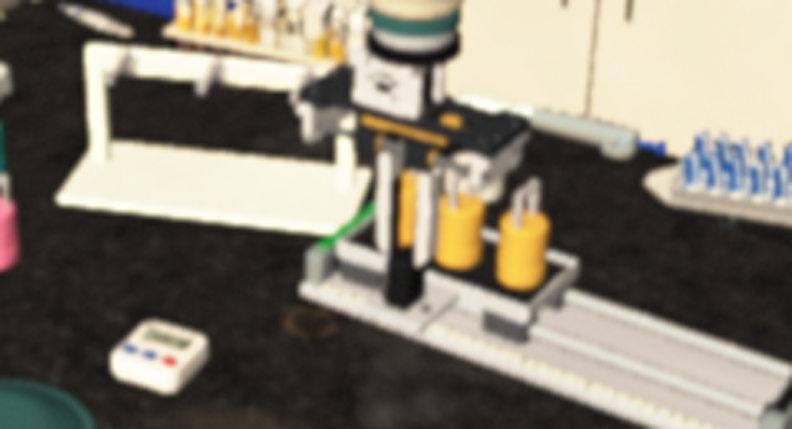

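Emit:
arm_command(
  series=[
    [0.001, 0, 0, 0, 0, 0, 0.025],
    [0, 0, 0, 0, 0, 0, 0.035],
    [0, 0, 0, 0, 0, 0, 0.055],
    [0, 0, 0, 0, 0, 0, 0.06],
    [0, 0, -0.02, 0, 0, 0, 0.06],
    [0, 0, -0.035, 0, 0, 0, 0.06],
    [0, 0, -0.035, 0, 0, 0, 0.06],
    [0, 0, -0.035, 0, 0, 0, 0.06],
    [0, 0, -0.035, 0, 0, -0.12, 0.06],
    [0, 0, 0, 0, 0, -0.12, 0.06],
    [0, 0, 0, 0, 0, -0.12, 0.06],
    [0, 0, 0, 0, 0, -0.12, 0.06],
  ],
)

```text
t: 55.03
tcp_pos: [475.4, -13.8, 229.3]
eef_rot: [-2.664, 1.662, -0.002]
ft_force: [-0.1, -0.2, 0.5]
finger_gap: 0.637
```

Emit:
arm_command(
  series=[
    [0, 0, 0, 0, 0, -0.12, 0.06],
    [0, 0, 0, 0, 0, -0.12, 0.06],
    [0, 0, 0, 0, 0, -0.12, 0.06],
    [0, 0, 0, 0, 0, -0.12, 0.06],
    [0, 0, 0, 0, 0, -0.12, 0.06],
    [0, 0, 0, 0, 0, -0.12, 0.06],
    [0, 0, 0, 0, 0, -0.12, 0.06],
    [0, 0, 0, 0, 0, -0.12, 0.06],
    [0, 0, 0, 0, 0, -0.12, 0.06],
  ],
)

```text
t: 55.78
tcp_pos: [474.9, -13.8, 228.2]
eef_rot: [-3.14, 0.056, 0.001]
ft_force: [0.0, -0.2, -0.3]
finger_gap: 0.638
```

Run:
```python
from h import *
plan(562.8,41.3,225,-1.9)
print(brass('scene',100));print(brass('top'))
save('scene','s22.png',(220,150,240,130),3.3)
save('top','t22.png',(225,140,220,100),3.6)
```

```text
t 55.78 tcp [474.9 -13.8 228.2] yaw -2.04 gap 59.9 F [ 0.  -0.2 -0.3] q6 -0.14
  wz total -0.002 shift mm [ 86.  -58.    3.2] norm 104 toolz [-0.001  0.001 -1.   ]
[([273, 152, 25, 11, 126], [286.3, 157.5]), ([335, 202, 15, 23, 294], [341.7, 213.4]), ([351, 208, 16, 24, 302], [358.5, 220.2]), ([370, 214, 17, 24, 324], [377.7, 225.7])]
[([330, 192, 4, 10, 24], [331.4, 196.5]), ([365, 197, 6, 12, 29], [368.1, 203.9])]
```

View pics/s22.png

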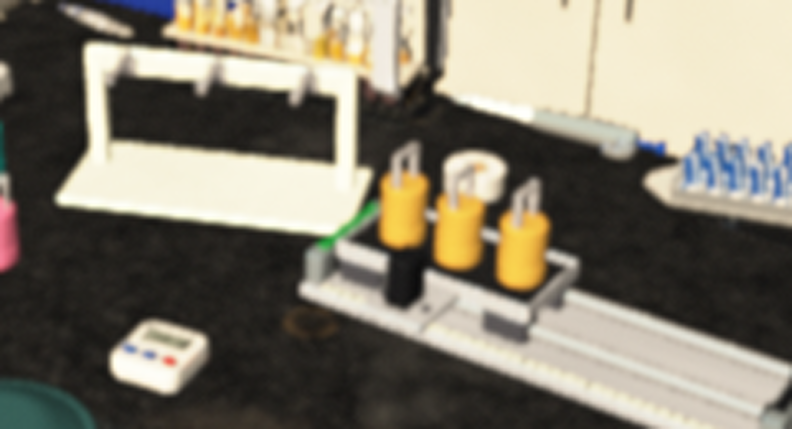

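View pics/t22.png

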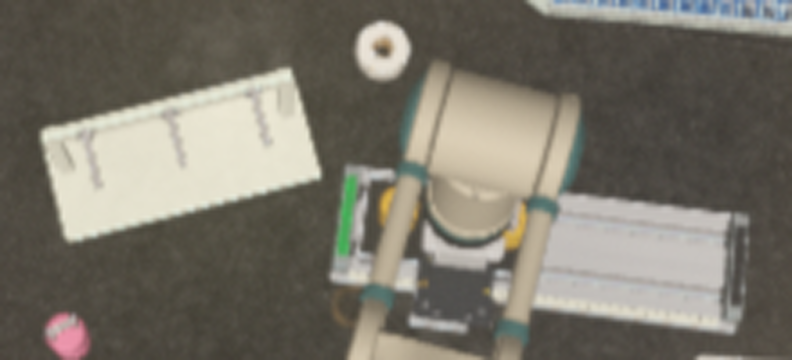

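Emit:
arm_command(
  series=[
    [0.017, -0.0115, 0, 0, 0, 0, 0.06],
    [0.023, -0.0155, 0, 0, 0, 0, 0.06],
    [0.023, -0.0155, 0, 0, 0, 0, 0.06],
    [0.017, -0.0115, 0, 0, 0, 0, 0.06],
    [0.006, -0.004, 0, 0, 0, 0, 0.06],
    [0, 0, 0, 0, 0, 0, 0.06],
    [0, 0, 0.015, 0, 0, 0, 0.06],
    [0, 0, 0.02, 0, 0, 0, 0.06],
    [0, 0, 0.02, 0, 0, 0, 0.06],
    [0, 0, 0.015, 0, 0, 0, 0.06],
  ],
)

```text
t: 56.82
tcp_pos: [561.2, 39.3, 157.5]
eef_rot: [3.14, -0.068, -0.004]
ft_force: [-0.8, -0.6, -0.6]
finger_gap: 0.642
```

Run:
```python
from h import *
plan(562.8,41.3,72,-1.9)
save('scene','s23.png',(300,150,120,90),6)
```

```text
t 56.82 tcp [561.2  39.3 157.5] yaw -2.49 gap 60.3 F [-0.8 -0.6 -0.6] q6 -0.01
  wz total -0.010 shift mm [ 1.5 -2.  85.5] norm 85 toolz [-0.002 -0.    -1.   ]
```

View pics/s23.png

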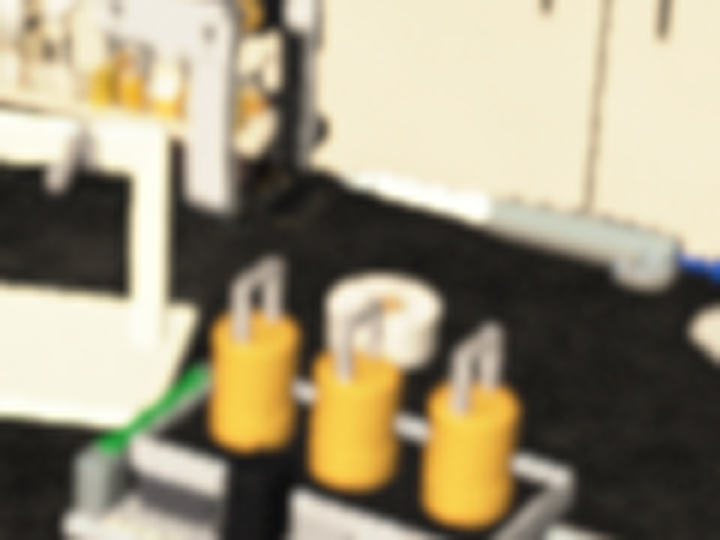

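Emit:
arm_command(
  series=[
    [0.001, -0.001, 0.02, 0, 0, -0.005, 0.06],
    [0, 0, 0.02, 0, 0, 0, 0.06],
    [0, 0, 0.015, 0, 0, 0, 0.06],
    [0, 0, 0.012, 0, 0, 0, 0.06],
    [0, 0, 0.008, 0, 0, 0, 0.06],
    [0, 0, 0.006, 0, 0, 0, 0.06],
    [0, 0, 0, 0, 0, 0, 0.06],
    [0, 0, 0, 0, 0, 0, 0.06],
  ],
)

```text
t: 57.53
tcp_pos: [564.5, 40.8, 78.2]
eef_rot: [3.141, -0.059, 0.001]
ft_force: [0.1, -0.7, -0.8]
finger_gap: 0.642
```

Run:
```python
from h import *
plan(562.8,41.3,72,-1.9)
save('scene','s24.png',(300,150,120,90),6)
```

```text
t 57.53 tcp [564.5  40.8  78.2] yaw -2.15 gap 60.3 F [ 0.1 -0.7 -0.8] q6 -0.01
  wz total -0.004 shift mm [-1.7 -0.4  6.2] norm 6 toolz [ 0.001 -0.    -1.   ]
```

View pics/s24.png

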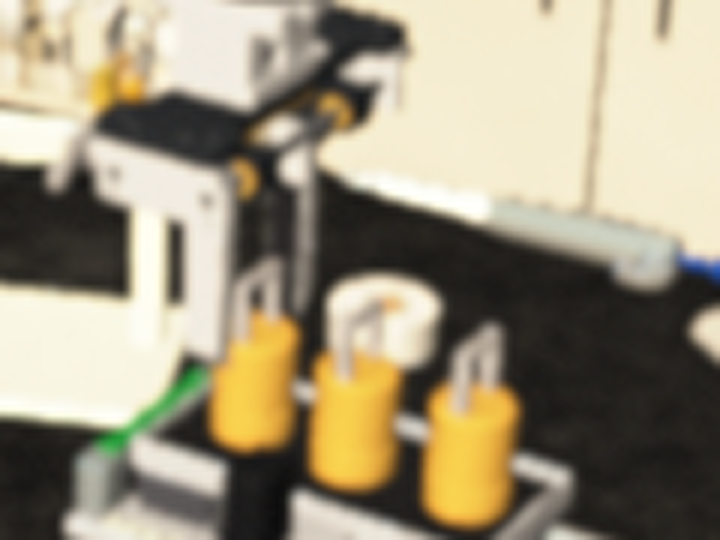

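Emit:
arm_command(
  series=[
    [-0.001, 0, 0.003, 0, 0, 0, 0.06],
    [0, 0, 0.003, 0, 0, 0, 0.055],
    [0, 0, 0, 0, 0, 0, 0.05],
    [0, 0, 0, 0, 0, 0, 0.045],
    [0, 0, 0, 0, 0, 0, 0.04],
    [0, 0, 0, 0, 0, 0, 0.03],
    [0, 0, 0, 0, 0, 0, 0.03],
    [0, 0, 0, 0, 0, 0, 0.03],
  ],
  squeeze=35,
)

```text
t: 58.25
tcp_pos: [563.9, 41.1, 71.8]
eef_rot: [-3.141, 0.058, -0.001]
ft_force: [1.3, 0.1, 0.2]
finger_gap: 0.415
```

Emit:
arm_command(
  series=[
    [0, 0, -0.005, 0, 0, 0, 0.03],
    [0, 0, -0.01, 0, 0, 0, 0.03],
    [0, 0, -0.015, 0, 0, 0, 0.03],
    [0, 0, -0.02, 0, 0, 0, 0.03],
    [0, 0, -0.02, 0, 0, 0, 0.03],
    [0, 0, -0.01, 0, 0, 0, 0.03],
    [0, 0, -0.002, 0, 0, 0, 0.03],
    [0, 0, 0, 0, 0, 0, 0.03],
  ],
)

```text
t: 58.92
tcp_pos: [563.6, 41.1, 154.3]
eef_rot: [-3.141, 0.058, -0.002]
ft_force: [-0.6, 0.0, -3.4]
finger_gap: 0.414
```

Run:
```python
from h import *
plan(524.4,337.4,153,-1.9)
print(brass('scene',100))
save('scene','s25.png',(220,150,240,130),3.3)
```

```text
t 58.92 tcp [563.6  41.1 154.3] yaw -2.12 gap 38.9 F [-0.6  0.  -3.4] q6 -0.01
  wz total -0.004 shift mm [ -49.  -294.8    1.3] norm 299 toolz [ 0.001  0.    -1.   ]
[([273, 151, 25, 12, 126], [286.2, 157.5]), ([335, 176, 16, 24, 278], [343.1, 189.0]), ([351, 208, 16, 24, 303], [358.5, 220.2]), ([370, 214, 17, 24, 324], [377.7, 225.7])]
```

View pics/s25.png

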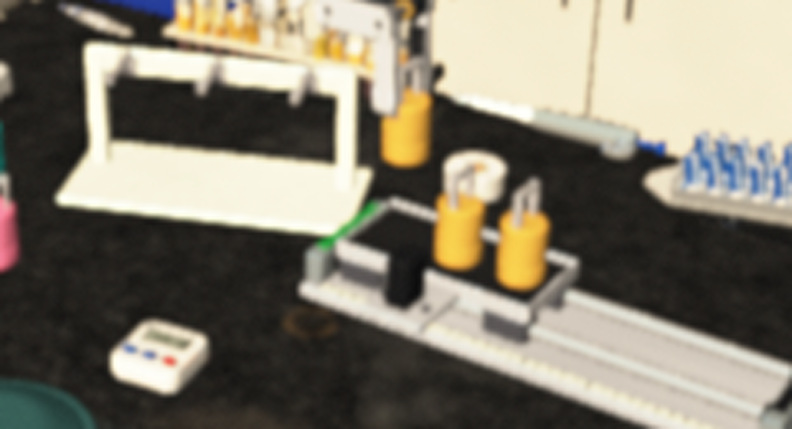

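Emit:
arm_command(
  series=[
    [-0.002, -0.01, 0, 0, 0, 0, 0.03],
    [-0.004, -0.02, 0, 0, 0, 0, 0.03],
    [-0.005, -0.03, 0, 0, 0, 0, 0.03],
    [-0.005, -0.033, 0, 0, 0, 0, 0.03],
    [-0.005, -0.033, 0, 0, 0, 0, 0.03],
    [-0.005, -0.033, 0, 0, 0, 0, 0.03],
    [-0.005, -0.033, 0, 0, 0, 0, 0.03],
    [-0.005, -0.033, 0, 0, 0, 0, 0.03],
    [-0.005, -0.03, 0, 0, 0, 0, 0.03],
    [-0.005, -0.025, 0, 0, 0, 0, 0.03],
    [-0.003, -0.012, 0, 0, 0, 0, 0.03],
    [0, -0.003, 0, 0, 0, 0, 0.03],
  ],
)

```text
t: 60.02
tcp_pos: [523.7, 340.0, 152.4]
eef_rot: [3.141, -0.053, -0.004]
ft_force: [0.2, 0.8, -3.6]
finger_gap: 0.411
```

Emit:
arm_command(
  series=[
    [0, 0, 0, 0, 0, 0.119, 0.03],
    [0, 0, 0, 0, 0, 0.119, 0.03],
    [0, 0, 0, 0, 0, 0.119, 0.03],
    [0, 0, 0, 0, 0, 0.119, 0.03],
    [0, 0, 0, 0, 0, 0.119, 0.03],
    [0, 0, 0, 0, 0, 0.119, 0.03],
    [0, 0, 0, 0, 0, 0.119, 0.03],
    [0, 0, 0, 0, 0, 0.119, 0.03],
    [0, 0, 0, 0, 0, 0.119, 0.03],
    [0, 0, 0, 0, 0, 0.119, 0.03],
    [0, 0, 0, 0, 0, 0, 0.03],
  ],
)

```text
t: 60.93
tcp_pos: [525.5, 335.8, 153.2]
eef_rot: [2.564, -1.812, 0.0]
ft_force: [-0.7, 0.3, -3.6]
finger_gap: 0.415
```

Run:
```python
from h import *
plan(524.4,337.4,83.5,-70.05)
print(brass('scene',100))
save('scene','s26.png',(230,130,140,100),5)
save('top','t26.png',(225,140,220,100),3.6)
```

```text
t 60.93 tcp [525.5 335.8 153.2] yaw -70.49 gap 39.0 F [-0.7  0.3 -3.6] q6 1.69
  wz total -0.008 shift mm [-1.8  0.5 69.7] norm 70 toolz [-0.001 -0.002 -1.   ]
[([273, 152, 25, 11, 125], [286.4, 157.5]), ([242, 158, 15, 22, 262], [249.2, 169.2]), ([315, 159, 29, 13, 123], [328.3, 166.2]), ([351, 208, 16, 24, 303], [358.5, 220.2]), ([370, 214, 17, 24, 324], [377.7, 225.7])]
```

View pics/s26.png

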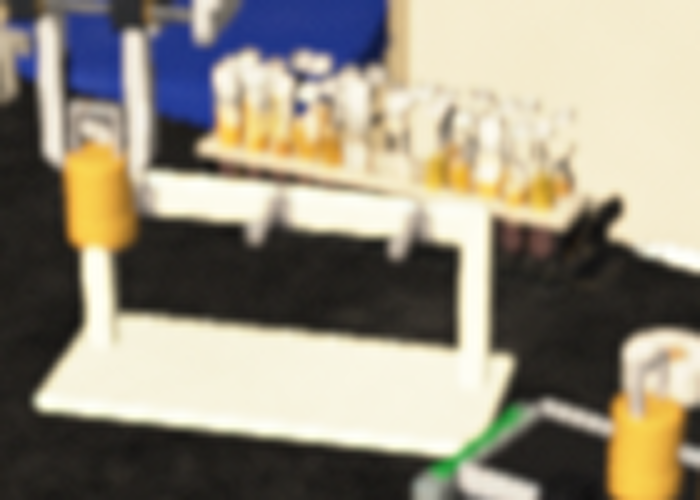

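View pics/t26.png

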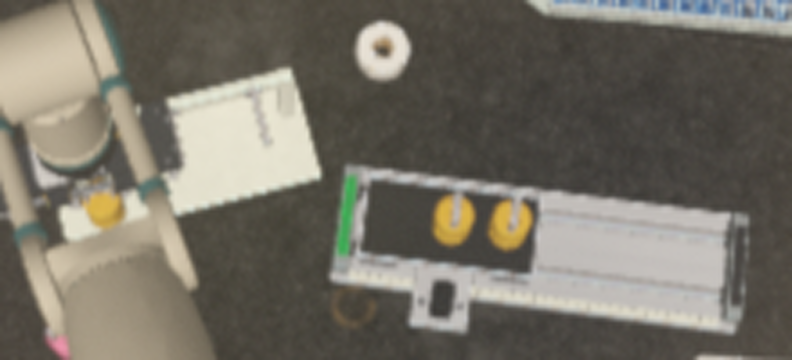

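Emit:
arm_command(
  series=[
    [-0.002, 0, 0.012, 0, 0, -0.008, 0.03],
    [0, 0, 0.018, 0, 0, 0, 0.03],
    [0, 0, 0.018, 0, 0, 0, 0.03],
    [0, 0, 0.012, 0, 0, 0, 0.03],
    [0, 0, 0.007, 0, 0, 0, 0.03],
    [0, 0, 0.002, 0, 0, 0, 0.03],
    [0, 0, 0, 0, 0, 0, 0.03],
    [0, 0, 0, 0, 0, 0, 0.03],
  ],
)

```text
t: 61.75
tcp_pos: [525.4, 339.8, 85.4]
eef_rot: [-2.575, 1.797, -0.001]
ft_force: [0.4, 0.2, -2.8]
finger_gap: 0.418
```

Run:
```python
from h import *
plan(524.4,337.4,83.5,-70.05)
print(brass('scene',100))
save('scene','s27.png',(230,130,140,100),5)
```

```text
t 61.75 tcp [525.4 339.8  85.4] yaw -69.82 gap 39.3 F [ 0.4  0.2 -2.8] q6 1.68
  wz total 0.004 shift mm [1.9 1.7 1.9] norm 3 toolz [ 0.001  0.001 -1.   ]
[([274, 151, 24, 12, 124], [286.5, 157.5]), ([315, 159, 29, 13, 123], [328.3, 166.2]), ([243, 178, 15, 21, 239], [249.4, 188.8]), ([351, 208, 16, 24, 303], [358.5, 220.2]), ([370, 214, 17, 24, 324], [377.7, 225.7])]
```

View pics/s27.png

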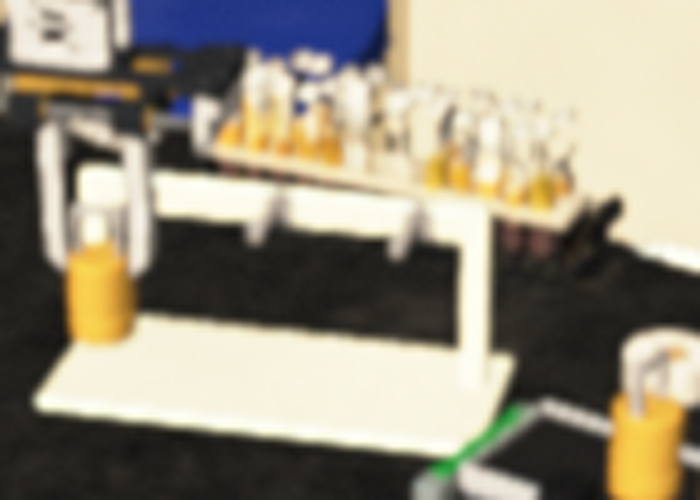

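Emit:
arm_command(
  series=[
    [0.002, 0, 0.0015, 0, 0, 0, 0.03],
    [0, -0.004, 0, 0, 0, 0, 0.03],
    [0, -0.006, 0, 0, 0, 0, 0.03],
    [0, -0.006, 0, 0, 0, 0, 0.03],
    [0, -0.006, 0, 0, 0, 0, 0.03],
  ],
)

```text
t: 62.27
tcp_pos: [547.1, 345.7, 83.3]
eef_rot: [-2.575, 1.798, -0.001]
ft_force: [0.2, -0.3, -3.2]
finger_gap: 0.415
```

Emit:
arm_command(
  series=[
    [0, -0.005, 0, 0, 0, 0, 0.03],
    [0, -0.005, 0, 0, 0, 0, 0.03],
    [0, -0.005, 0, 0, 0, 0, 0.03],
    [0, -0.005, 0, 0, 0, 0, 0.03],
  ],
)

```text
t: 62.6
tcp_pos: [565.3, 352.4, 83.0]
eef_rot: [2.576, -1.798, -0.0]
ft_force: [-0.4, -0.4, -2.8]
finger_gap: 0.415
```

Emit:
arm_command(
  series=[
    [0, -0.005, 0, 0, 0, 0, 0.03],
    [0, -0.005, 0, 0, 0, 0, 0.03],
    [0, -0.003, 0, 0, 0, 0, 0.03],
    [0, 0, 0, 0, 0, 0, 0.03],
  ],
)

```text
t: 62.93
tcp_pos: [577.9, 356.9, 83.1]
eef_rot: [-2.575, 1.798, -0.001]
ft_force: [-1.1, 0.9, -2.5]
finger_gap: 0.415
```

Run:
```python
from h import *
plan(577.5,357,70,-70.05)
print(brass('scene',100))
save('scene','s28.png',(230,150,80,60),8)
```

```text
t 62.93 tcp [577.9 356.9  83.1] yaw -69.85 gap 39.0 F [-1.1  0.9 -2.5] q6 1.67
  wz total 0.003 shift mm [-0.2  0.3 13.1] norm 13 toolz [ 0.001  0.    -1.   ]
[([273, 153, 25, 10, 123], [286.5, 157.6]), ([315, 159, 29, 13, 124], [328.2, 166.2]), ([250, 171, 13, 21, 206], [256.4, 182.2]), ([351, 208, 16, 24, 302], [358.5, 220.2]), ([370, 214, 17, 24, 324], [377.7, 225.7])]
```

View pics/s28.png

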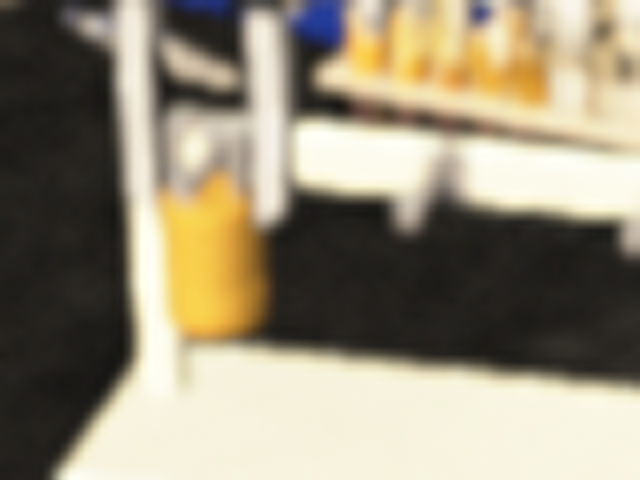

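Emit:
arm_command(
  series=[
    [0, 0, 0.005, 0, 0, 0, 0.03],
    [0, 0, 0.004, 0, 0, 0, 0.03],
    [0, 0, 0.002, 0, 0, 0, 0.03],
    [0, 0, 0, 0, 0, 0, 0.03],
  ],
)

```text
t: 63.37
tcp_pos: [576.2, 356.3, 71.2]
eef_rot: [2.575, -1.797, -0.002]
ft_force: [-0.5, 0.2, -2.8]
finger_gap: 0.417
```

Emit:
arm_command(
  series=[
    [0, 0, 0.001, 0, 0, 0, 0.03],
    [0, 0, 0, 0, 0, 0, 0.03],
  ],
)

```text
t: 63.53
tcp_pos: [576.9, 356.6, 71.0]
eef_rot: [2.576, -1.798, -0.0]
ft_force: [-1.1, 1.5, -3.4]
finger_gap: 0.415
```

Emit:
arm_command(
  series=[
    [0, 0, 0.001, 0, 0, 0, 0.03],
    [0, 0, 0, 0, 0, 0, 0.03],
  ],
)

```text
t: 63.7
tcp_pos: [577.1, 356.7, 70.2]
eef_rot: [-2.576, 1.798, -0.0]
ft_force: [-0.5, -0.4, -3.3]
finger_gap: 0.415
```

Emit:
arm_command(
  series=[
    [0, 0, 0.001, 0, 0, 0, 0.03],
    [0, 0, 0, 0, 0, 0, 0.03],
  ],
)

```text
t: 63.87
tcp_pos: [577.3, 356.8, 69.8]
eef_rot: [-2.575, 1.798, -0.001]
ft_force: [-0.2, 0.1, -0.5]
finger_gap: 0.416
```

Emit:
arm_command(
  series=[
    [0, 0, 0.001, 0, 0, 0, 0.03],
    [0, 0, 0, 0, 0, 0, 0.03],
  ],
)

```text
t: 64.03
tcp_pos: [577.7, 356.9, 69.7]
eef_rot: [-2.574, 1.797, -0.002]
ft_force: [-0.6, -0.2, 5.1]
finger_gap: 0.414
```

Emit:
arm_command(
  series=[
    [0, 0, -0.001, 0, 0, 0, 0.041],
    [0, 0, 0, 0, 0, 0, 0.044],
    [0, 0, 0, 0, 0, 0, 0.05],
    [0, 0, 0, 0, 0, 0, 0.06],
    [0, 0, 0, 0, 0, 0, 0.06],
    [0, 0, -0.015, 0, 0, 0, 0.06],
    [0, 0, -0.03, 0, 0, 0, 0.06],
    [0, 0, -0.035, 0, 0, 0, 0.06],
    [0, 0, -0.035, 0, 0, 0, 0.06],
    [0, 0, -0.035, 0, 0, 0, 0.06],
    [0, 0, -0.005, 0, 0, 0, 0.06],
  ],
)

```text
t: 64.95
tcp_pos: [580.2, 358.2, 231.7]
eef_rot: [-2.567, 1.792, -0.01]
ft_force: [0.7, 0.1, 0.9]
finger_gap: 0.638
```

Run:
```python
from h import *
plan(560.1,-18.6,226,-70.05)
print(brass('scene',100))
save('scene','s29.png',(220,150,240,130),3.3)
```

```text
t 64.95 tcp [580.2 358.2 231.7] yaw -69.84 gap 59.9 F [0.7 0.1 0.9] q6 1.67
  wz total 0.004 shift mm [347.4 147.4   5.7] norm 377 toolz [ 0.011  0.006 -1.   ]
[([273, 151, 25, 12, 127], [286.2, 157.4]), ([315, 159, 29, 13, 124], [328.2, 166.2]), ([251, 174, 12, 21, 214], [256.3, 184.9]), ([351, 208, 16, 24, 303], [358.5, 220.2]), ([370, 214, 17, 24, 324], [377.7, 225.7])]
```

View pics/s29.png

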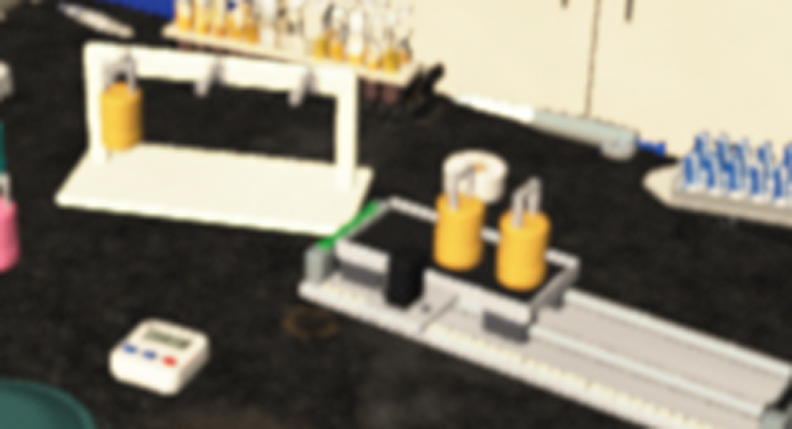

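The left weight is back on its hook (scene 256,185, as at the start). Next is the middle one.

Emit:
arm_command(
  series=[
    [0.015, 0.006, 0, 0, 0, 0, 0.06],
    [0.03, 0.013, 0, 0, 0, 0, 0.06],
    [0.035, 0.015, 0, 0, 0, 0, 0.06],
    [0.035, 0.015, 0, 0, 0, 0, 0.06],
    [0.035, 0.015, 0, 0, 0, 0, 0.06],
    [0.035, 0.015, 0, 0, 0, 0, 0.06],
    [0.035, 0.015, 0, 0, 0, 0, 0.06],
    [0.035, 0.015, 0, 0, 0, 0, 0.06],
    [0.035, 0.015, 0, 0, 0, 0, 0.06],
    [0.03, 0.013, 0, 0, 0, 0, 0.06],
    [0.02, 0.008, 0, 0, 0, 0, 0.06],
    [0.007, 0.002, 0, 0, 0, 0, 0.06],
  ],
)

```text
t: 66.05
tcp_pos: [556.0, -23.8, 221.6]
eef_rot: [2.569, -1.802, -0.006]
ft_force: [0.9, 0.4, 0.3]
finger_gap: 0.641
```

Emit:
arm_command(
  series=[
    [0, 0, 0, 0, 0, -0.118, 0.06],
    [0, 0, 0, 0, 0, -0.119, 0.06],
    [0, 0, 0, 0, 0, -0.119, 0.06],
    [0, 0, 0, 0, 0, -0.119, 0.06],
    [0, 0, 0, 0, 0, -0.119, 0.06],
    [0, 0, 0, 0, 0, -0.119, 0.06],
    [0, 0, 0, 0, 0, -0.119, 0.06],
    [0, 0, 0, 0, 0, -0.119, 0.06],
    [0, 0, 0, 0, 0, -0.119, 0.06],
    [0, 0, 0, 0, 0, -0.116, 0.06],
    [0, 0, 0, 0, 0, 0, 0.06],
  ],
)

```text
t: 66.97
tcp_pos: [557.2, -19.0, 222.3]
eef_rot: [-3.14, 0.048, 0.006]
ft_force: [0.7, 0.7, 0.8]
finger_gap: 0.635
```

Run:
```python
from h import *
plan(560.5,-18.6,73,-2.0)
```

```text
t 66.97 tcp [557.2 -19.  222.3] yaw -1.75 gap 59.6 F [0.7 0.7 0.8] q6 -0.13
  wz total 0.004 shift mm [  3.3  -0.5 149.3] norm 149 toolz [-0.004  0.001 -1.   ]
```

Emit:
arm_command(
  series=[
    [0.002, 0, 0.02, 0, 0, 0.004, 0.06],
    [0, 0, 0.025, 0, 0, 0, 0.06],
    [0, 0, 0.025, 0, 0, 0, 0.06],
    [0, 0, 0.025, 0, 0, 0, 0.06],
    [0, 0, 0.02, 0, 0, 0, 0.06],
    [0, 0, 0.014, 0, 0, 0, 0.06],
    [0, 0, 0.008, 0, 0, 0, 0.06],
    [0, 0, 0.006, 0, 0, 0, 0.06],
    [0, 0, 0, 0, 0, 0, 0.06],
    [0, 0, 0, 0, 0, 0, 0.06],
  ],
)

```text
t: 67.8
tcp_pos: [560.8, -19.7, 81.4]
eef_rot: [-3.141, 0.059, -0.0]
ft_force: [-0.1, -0.1, 0.2]
finger_gap: 0.642
```

Run:
```python
from h import *
plan(560.5,-18.6,73,-2.0)
save('scene','s30.png',(300,150,120,90),6)
```

```text
t 67.80 tcp [560.8 -19.7  81.4] yaw -2.16 gap 60.4 F [-0.1 -0.1  0.2] q6 -0.12
  wz total -0.003 shift mm [-0.4 -1.1  8.4] norm 8 toolz [ 0.  0. -1.]
```

View pics/s30.png

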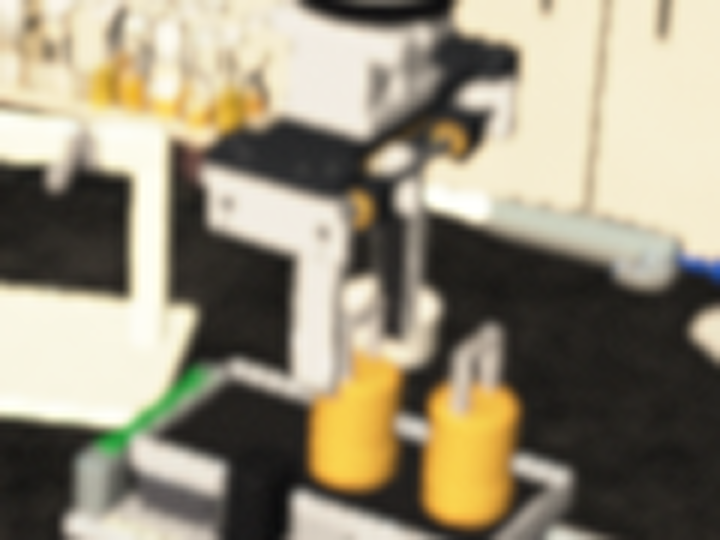

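Emit:
arm_command(
  series=[
    [0, -0.001, 0.005, 0, 0, 0, 0.06],
    [0, 0, 0.004, 0, 0, 0, 0.055],
    [0, 0, 0, 0, 0, 0, 0.05],
    [0, 0, 0, 0, 0, 0, 0.045],
    [0, 0, 0, 0, 0, 0, 0.04],
    [0, 0, 0, 0, 0, 0, 0.03],
    [0, 0, 0, 0, 0, 0, 0.03],
    [0, 0, 0, 0, 0, 0, 0.03],
  ],
  squeeze=35,
)

```text
t: 68.52
tcp_pos: [560.0, -18.8, 72.3]
eef_rot: [-3.141, 0.058, 0.002]
ft_force: [-3.0, -0.9, 1.9]
finger_gap: 0.413
```

Emit:
arm_command(
  series=[
    [0, 0, -0.005, 0, 0, 0, 0.03],
    [0, 0, -0.01, 0, 0, 0, 0.03],
    [0, 0, -0.015, 0, 0, 0, 0.03],
    [0, 0, -0.02, 0, 0, 0, 0.03],
    [0, 0, -0.02, 0, 0, 0, 0.03],
    [0, 0, -0.01, 0, 0, 0, 0.03],
    [0, 0, -0.002, 0, 0, 0, 0.03],
    [0, 0, 0, 0, 0, 0, 0.03],
  ],
)

```text
t: 69.18
tcp_pos: [561.1, -18.9, 154.8]
eef_rot: [3.141, -0.058, 0.003]
ft_force: [-0.3, 0.4, -4.2]
finger_gap: 0.412
```

Run:
```python
from h import *
plan(553.5,255.4,153,-1.9)
print(brass('scene',100))
save('scene','s31.png',(220,150,240,130),3.3)
save('top','t31.png',(225,140,220,100),3.6)
```

```text
t 69.18 tcp [561.1 -18.9 154.8] yaw -2.12 gap 38.8 F [-0.3  0.4 -4.2] q6 -0.12
  wz total -0.004 shift mm [ -16.7 -273.9    1.8] norm 274 toolz [ 0.002 -0.    -1.   ]
[([273, 152, 25, 11, 125], [286.4, 157.5]), ([315, 159, 29, 13, 123], [328.3, 166.2]), ([251, 174, 12, 21, 214], [256.3, 184.9]), ([353, 182, 16, 23, 263], [360.8, 194.1]), ([370, 214, 17, 24, 324], [377.7, 225.7])]
```

View pics/s31.png

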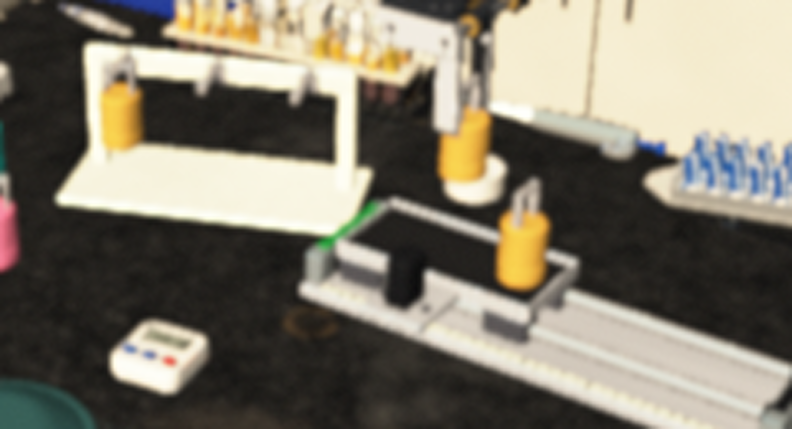

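View pics/t31.png

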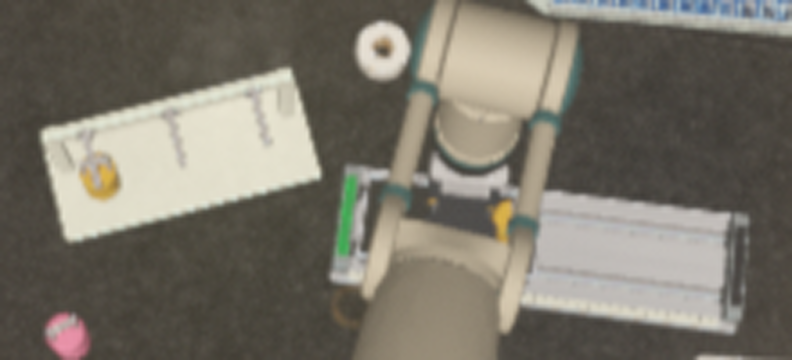

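Emit:
arm_command(
  series=[
    [-0.001, -0.01, 0, 0, 0, 0, 0.03],
    [-0.002, -0.02, 0, 0, 0, 0, 0.03],
    [-0.002, -0.028, 0, 0, 0, 0, 0.03],
    [-0.002, -0.03, 0, 0, 0, 0, 0.03],
    [-0.002, -0.03, 0, 0, 0, 0, 0.03],
    [-0.002, -0.03, 0, 0, 0, 0, 0.03],
    [-0.002, -0.03, 0, 0, 0, 0, 0.03],
    [-0.002, -0.03, 0, 0, 0, 0, 0.03],
    [-0.002, -0.028, 0, 0, 0, 0, 0.03],
    [0, -0.022, 0, 0, 0, 0, 0.03],
    [0, -0.012, 0, 0, 0, 0, 0.03],
    [0, -0.004, 0, 0, 0, 0, 0.03],
  ],
)

```text
t: 70.33
tcp_pos: [553.0, 258.0, 153.2]
eef_rot: [-3.141, 0.054, 0.002]
ft_force: [-0.0, -0.5, -3.3]
finger_gap: 0.411
```

Emit:
arm_command(
  series=[
    [0, 0, 0, 0, 0, 0.119, 0.03],
    [0, 0, 0, 0, 0, 0.119, 0.03],
    [0, 0, 0, 0, 0, 0.119, 0.03],
    [0, 0, 0, 0, 0, 0.119, 0.03],
    [0, 0, 0, 0, 0, 0.119, 0.03],
    [0, 0, 0, 0, 0, 0.119, 0.03],
    [0, 0, 0, 0, 0, 0.119, 0.03],
    [0, 0, 0, 0, 0, 0.119, 0.03],
    [0, 0, 0, 0, 0, 0.119, 0.03],
    [0, 0, 0, 0, 0, 0.117, 0.03],
    [0, 0, 0, 0, 0, 0, 0.03],
  ],
)

```text
t: 71.25
tcp_pos: [553.7, 254.2, 153.8]
eef_rot: [2.567, -1.809, -0.0]
ft_force: [0.0, 1.7, -2.7]
finger_gap: 0.415
```

Run:
```python
from h import *
plan(553.2,255.3,83.5,-70.1)
print(brass('scene',100))
save('scene','s32.png',(230,130,140,100),5)
```

```text
t 71.25 tcp [553.7 254.2 153.8] yaw -70.36 gap 39.0 F [ 0.   1.7 -2.7] q6 1.55
  wz total -0.005 shift mm [-1.2  0.1 70.3] norm 70 toolz [-0.001 -0.001 -1.   ]
[([270, 156, 15, 28, 286], [277.1, 171.0]), ([315, 160, 29, 12, 123], [328.3, 166.2]), ([251, 174, 12, 21, 213], [256.3, 184.9]), ([370, 214, 17, 24, 324], [377.7, 225.7])]
```

View pics/s32.png

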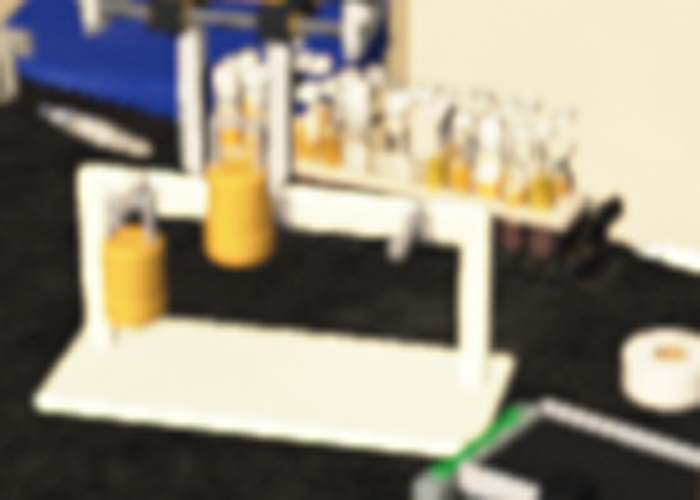

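Emit:
arm_command(
  series=[
    [-0.001, 0, 0.012, 0, 0, -0.005, 0.03],
    [0, 0, 0.018, 0, 0, 0, 0.03],
    [0, 0, 0.018, 0, 0, 0, 0.03],
    [0, 0, 0.012, 0, 0, 0, 0.03],
    [0, 0, 0.008, 0, 0, 0, 0.03],
    [0, 0, 0.003, 0, 0, 0, 0.03],
    [0, 0, 0, 0, 0, 0, 0.03],
    [0, 0, 0, 0, 0, 0, 0.03],
  ],
)

```text
t: 72.02
tcp_pos: [554.1, 256.6, 83.7]
eef_rot: [-2.575, 1.798, -0.001]
ft_force: [0.2, 0.7, -3.7]
finger_gap: 0.417
```

Run:
```python
from h import *
plan(553.2,255.3,83.5,-70.1)
print(brass('scene',100))
save('scene','s33.png',(230,130,140,100),5)
```

```text
t 72.02 tcp [554.1 256.6  83.7] yaw -69.87 gap 39.2 F [ 0.2  0.7 -3.7] q6 1.54
  wz total 0.004 shift mm [1.  1.3 0.2] norm 2 toolz [ 0.001  0.    -1.   ]
[([315, 159, 29, 13, 124], [328.2, 166.2]), ([251, 175, 12, 20, 212], [256.3, 184.9]), ([270, 181, 15, 21, 233], [277.0, 191.6]), ([370, 214, 17, 24, 324], [377.7, 225.7])]
```

View pics/s33.png

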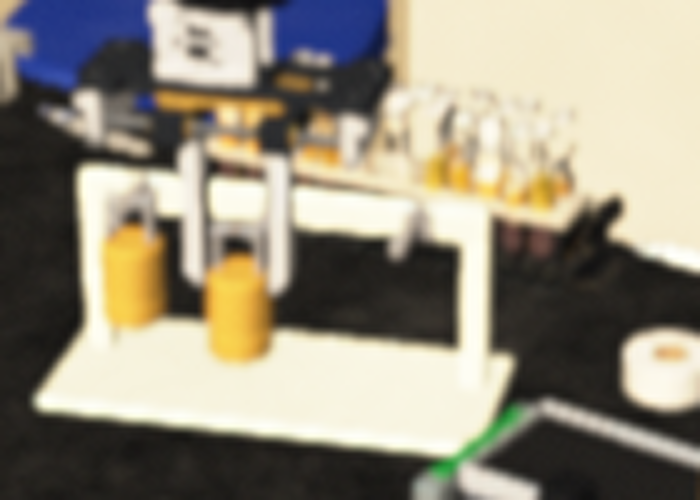

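Same view as when it came off (s13). Moving in onto the hook.

Emit:
arm_command(
  series=[
    [0.001, 0, 0, 0, 0, 0, 0.03],
    [0, -0.004, 0, 0, 0, 0, 0.03],
    [0, -0.006, 0, 0, 0, 0, 0.03],
    [0, -0.006, 0, 0, 0, 0, 0.03],
    [0, -0.006, 0, 0, 0, 0, 0.03],
  ],
)

```text
t: 72.53
tcp_pos: [575.5, 263.6, 83.4]
eef_rot: [-2.574, 1.799, -0.001]
ft_force: [0.4, 0.6, -3.7]
finger_gap: 0.414
```

Emit:
arm_command(
  series=[
    [0, -0.005, 0, 0, 0, 0, 0.03],
    [0, -0.005, 0, 0, 0, 0, 0.03],
    [0, -0.005, 0, 0, 0, 0, 0.03],
    [0, -0.005, 0, 0, 0, 0, 0.03],
  ],
)

```text
t: 72.87
tcp_pos: [593.7, 270.3, 83.0]
eef_rot: [2.575, -1.8, -0.0]
ft_force: [-0.1, -0.2, -3.7]
finger_gap: 0.413
```

Emit:
arm_command(
  series=[
    [0, -0.005, 0, 0, 0, 0, 0.03],
    [0, -0.005, 0, 0, 0, 0, 0.03],
    [0, -0.003, 0, 0, 0, 0, 0.03],
    [0, 0, 0, 0, 0, 0, 0.03],
  ],
)

```text
t: 73.2
tcp_pos: [606.3, 274.8, 83.1]
eef_rot: [-2.574, 1.799, -0.001]
ft_force: [0.2, 0.3, -3.2]
finger_gap: 0.415
```

Run:
```python
from h import *
plan(606.8,274.6,70,-70.1)
print(brass('scene',100))
save('scene','s34.png',(250,150,80,60),8)
```

```text
t 73.20 tcp [606.3 274.8  83.1] yaw -69.90 gap 39.0 F [ 0.2  0.3 -3.2] q6 1.54
  wz total 0.003 shift mm [ 0.3 -0.4 13.1] norm 13 toolz [ 0.001  0.    -1.   ]
[([315, 159, 29, 13, 123], [328.3, 166.2]), ([251, 175, 12, 20, 212], [256.3, 184.9]), ([276, 174, 13, 21, 226], [282.0, 185.3]), ([370, 214, 17, 24, 324], [377.7, 225.7])]
```

View pics/s34.png

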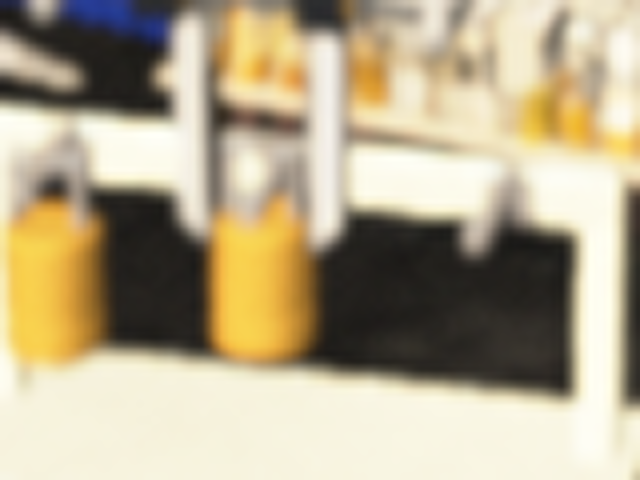

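Emit:
arm_command(
  series=[
    [0, 0, 0.005, 0, 0, 0, 0.03],
    [0, 0, 0.004, 0, 0, 0, 0.03],
    [0, 0, 0.002, 0, 0, 0, 0.03],
    [0, 0, 0, 0, 0, 0, 0.03],
  ],
)

```text
t: 73.63
tcp_pos: [604.6, 274.2, 71.2]
eef_rot: [2.574, -1.799, -0.002]
ft_force: [-0.2, -0.1, -2.9]
finger_gap: 0.417
```

Emit:
arm_command(
  series=[
    [0, 0, 0.001, 0, 0, 0, 0.03],
    [0, 0, 0.001, 0, 0, 0, 0.03],
    [0, 0, 0, 0, 0, 0, 0.03],
  ],
)

```text
t: 73.88
tcp_pos: [605.6, 274.6, 70.3]
eef_rot: [-2.575, 1.8, -0.0]
ft_force: [-0.3, 0.2, -3.9]
finger_gap: 0.417
```

Emit:
arm_command(
  series=[
    [0, 0, 0.001, 0, 0, 0, 0.03],
    [0, 0, 0, 0, 0, 0, 0.03],
  ],
)

```text
t: 74.05
tcp_pos: [605.9, 274.7, 70.1]
eef_rot: [-2.574, 1.799, -0.001]
ft_force: [-0.7, -1.3, 1.3]
finger_gap: 0.419
```

Emit:
arm_command(
  series=[
    [0, 0, 0.001, 0, 0, 0, 0.03],
    [0, 0, 0, 0, 0, 0, 0.03],
  ],
)

```text
t: 74.22
tcp_pos: [606.2, 274.8, 70.1]
eef_rot: [-2.573, 1.798, -0.002]
ft_force: [-0.6, -0.3, 5.1]
finger_gap: 0.417
```

Emit:
arm_command(
  series=[
    [0, 0, -0.001, 0, 0, 0, 0.041],
    [0, 0, 0, 0, 0, 0, 0.044],
    [0, 0, 0, 0, 0, 0, 0.05],
    [0, 0, 0, 0, 0, 0, 0.06],
    [0, 0, 0, 0, 0, 0, 0.06],
    [0, 0, -0.015, 0, 0, 0, 0.06],
    [0, 0, -0.03, 0, 0, 0, 0.06],
    [0, 0, -0.035, 0, 0, 0, 0.06],
    [0, 0, -0.035, 0, 0, 0, 0.06],
    [0, 0, -0.035, 0, 0, 0, 0.06],
    [0, 0, -0.005, 0, 0, 0, 0.06],
  ],
)

```text
t: 75.13
tcp_pos: [608.8, 275.7, 231.5]
eef_rot: [-2.567, 1.794, -0.012]
ft_force: [1.2, 0.5, 1.2]
finger_gap: 0.639
```

Run:
```python
from h import *
plan(560,-79.7,226,-70.05)
print(brass('scene',100))
save('scene','s35.png',(220,150,240,130),3.3)
```

```text
t 75.13 tcp [608.8 275.7 231.5] yaw -69.89 gap 60.0 F [1.2 0.5 1.2] q6 1.54
  wz total 0.003 shift mm [317.4 167.1   5.5] norm 359 toolz [ 0.012  0.004 -1.   ]
[([273, 151, 25, 12, 127], [286.4, 157.5]), ([315, 159, 29, 13, 124], [328.2, 166.2]), ([251, 174, 12, 21, 213], [256.3, 184.9]), ([276, 177, 14, 21, 238], [282.2, 187.6]), ([370, 214, 17, 24, 324], [377.7, 225.7])]
```

View pics/s35.png

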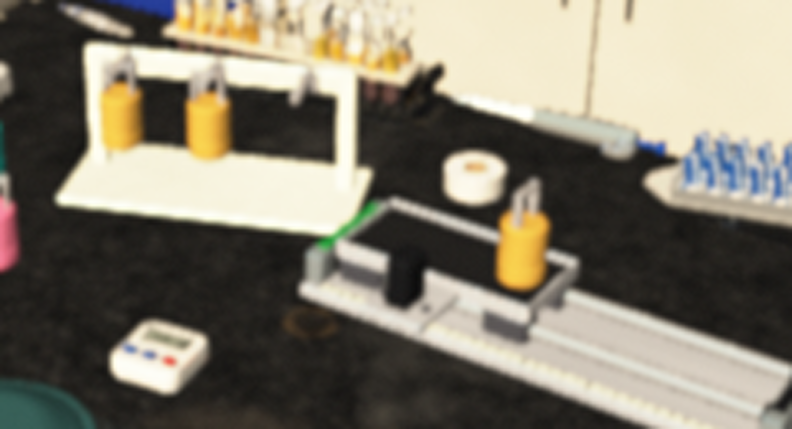

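Two hang again. Now the last one, at deck slot (560,-80).

Emit:
arm_command(
  series=[
    [0.015, 0.008, 0, 0, 0, 0, 0.06],
    [0.028, 0.015, 0, 0, 0, 0, 0.06],
    [0.032, 0.017, 0, 0, 0, 0, 0.06],
    [0.032, 0.017, 0, 0, 0, 0, 0.06],
    [0.032, 0.017, 0, 0, 0, 0, 0.06],
    [0.032, 0.017, 0, 0, 0, 0, 0.06],
    [0.032, 0.017, 0, 0, 0, 0, 0.06],
    [0.032, 0.017, 0, 0, 0, 0, 0.06],
    [0.032, 0.017, 0, 0, 0, 0, 0.06],
    [0.028, 0.014, 0, 0, 0, 0, 0.06],
    [0.016, 0.008, 0, 0, 0, 0, 0.06],
    [0.006, 0.003, 0, 0, 0, 0, 0.06],
  ],
)

```text
t: 76.23
tcp_pos: [554.8, -84.0, 221.4]
eef_rot: [2.569, -1.803, -0.007]
ft_force: [0.5, 0.1, 0.0]
finger_gap: 0.642
```

Emit:
arm_command(
  series=[
    [0, 0, 0, 0, 0, -0.118, 0.06],
    [0, 0, 0, 0, 0, -0.119, 0.06],
    [0, 0, 0, 0, 0, -0.119, 0.06],
    [0, 0, 0, 0, 0, -0.119, 0.06],
    [0, 0, 0, 0, 0, -0.119, 0.06],
    [0, 0, 0, 0, 0, -0.119, 0.06],
    [0, 0, 0, 0, 0, -0.119, 0.06],
    [0, 0, 0, 0, 0, -0.119, 0.06],
    [0, 0, 0, 0, 0, -0.119, 0.06],
    [0, 0, 0, 0, 0, -0.116, 0.06],
    [0, 0, 0, 0, 0, 0, 0.06],
  ],
)

```text
t: 77.15
tcp_pos: [556.1, -79.8, 222.3]
eef_rot: [-3.14, 0.049, 0.006]
ft_force: [-0.1, 0.6, 0.3]
finger_gap: 0.635
```

Run:
```python
from h import *
plan(560,-79.7,72,-2.0)
```

```text
t 77.15 tcp [556.1 -79.8 222.3] yaw -1.80 gap 59.7 F [-0.1  0.6  0.3] q6 -0.24
  wz total 0.003 shift mm [  3.9  -0.2 150.3] norm 150 toolz [-0.004  0.001 -1.   ]
```

Emit:
arm_command(
  series=[
    [0.002, 0, 0.02, 0, 0, 0.003, 0.06],
    [0, 0, 0.025, 0, 0, 0, 0.06],
    [0, 0, 0.025, 0, 0, 0, 0.06],
    [0, 0, 0.025, 0, 0, 0, 0.06],
    [0, 0, 0.02, 0, 0, 0, 0.06],
    [0, 0, 0.014, 0, 0, 0, 0.06],
    [0, 0, 0.01, 0, 0, 0, 0.06],
    [0, 0, 0.006, 0, 0, 0, 0.06],
    [0, 0, 0, 0, 0, 0, 0.06],
    [0, 0, 0, 0, 0, 0, 0.06],
  ],
)

```text
t: 77.98
tcp_pos: [559.7, -80.6, 79.3]
eef_rot: [-3.141, 0.059, -0.0]
ft_force: [-0.9, 0.6, 0.1]
finger_gap: 0.637
```

Run:
```python
from h import *
plan(560,-79.7,72,-2.0)
save('scene','s36.png',(320,150,120,90),6)
```

```text
t 77.98 tcp [559.7 -80.6  79.3] yaw -2.16 gap 59.9 F [-0.9  0.6  0.1] q6 -0.23
  wz total -0.003 shift mm [ 0.3 -0.9  7.3] norm 7 toolz [ 0.  0. -1.]
```

View pics/s36.png

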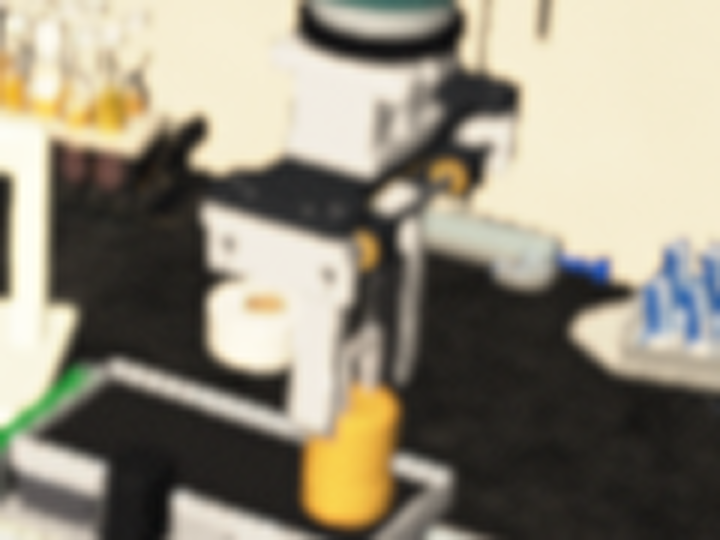

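Emit:
arm_command(
  series=[
    [0, -0.001, 0.004, 0, 0, 0, 0.06],
    [0, 0, 0.003, 0, 0, 0, 0.055],
    [0, 0, 0, 0, 0, 0, 0.05],
    [0, 0, 0, 0, 0, 0, 0.045],
    [0, 0, 0, 0, 0, 0, 0.04],
    [0, 0, 0, 0, 0, 0, 0.03],
    [0, 0, 0, 0, 0, 0, 0.03],
    [0, 0, 0, 0, 0, 0, 0.03],
  ],
  squeeze=35,
)

```text
t: 78.7
tcp_pos: [559.9, -79.6, 72.3]
eef_rot: [3.141, -0.058, 0.001]
ft_force: [0.5, 0.6, 1.7]
finger_gap: 0.415
```

Emit:
arm_command(
  series=[
    [0, 0, -0.005, 0, 0, 0, 0.03],
    [0, 0, -0.01, 0, 0, 0, 0.03],
    [0, 0, -0.015, 0, 0, 0, 0.03],
    [0, 0, -0.02, 0, 0, 0, 0.03],
    [0, 0, -0.02, 0, 0, 0, 0.03],
    [0, 0, -0.01, 0, 0, 0, 0.03],
    [0, 0, -0.002, 0, 0, 0, 0.03],
    [0, 0, 0, 0, 0, 0, 0.03],
  ],
)

```text
t: 79.37
tcp_pos: [559.8, -79.7, 154.7]
eef_rot: [3.141, -0.058, 0.002]
ft_force: [0.3, 1.1, -4.2]
finger_gap: 0.416
```

Run:
```python
from h import *
plan(583.7,169.4,153,-1.9)
print(brass('scene',100))
save('scene','s37.png',(220,150,240,130),3.3)
save('top','t37.png',(225,140,220,100),3.6)
```

```text
t 79.37 tcp [559.8 -79.7 154.7] yaw -2.12 gap 39.1 F [ 0.3  1.1 -4.2] q6 -0.23
  wz total -0.004 shift mm [  15.7 -249.7    1.7] norm 250 toolz [ 0.001 -0.    -1.   ]
[([273, 151, 25, 12, 125], [286.3, 157.5]), ([315, 159, 29, 13, 124], [328.2, 166.2]), ([251, 175, 12, 20, 213], [256.3, 184.9]), ([276, 177, 14, 21, 238], [282.2, 187.6]), ([372, 188, 17, 24, 286], [380.6, 200.8])]
```

View pics/s37.png

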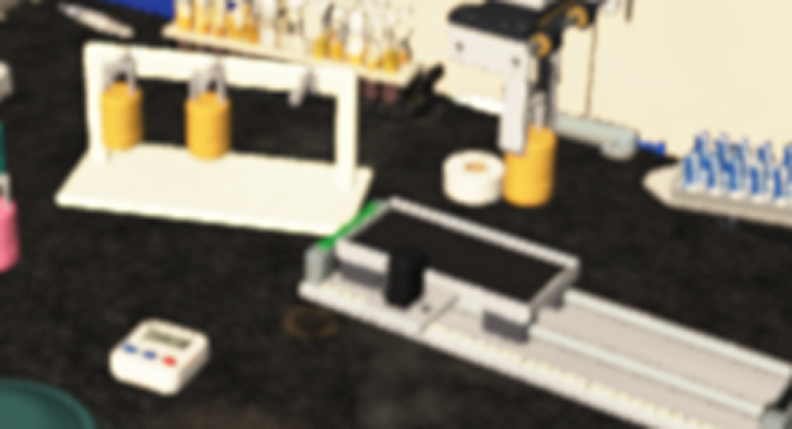

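View pics/t37.png

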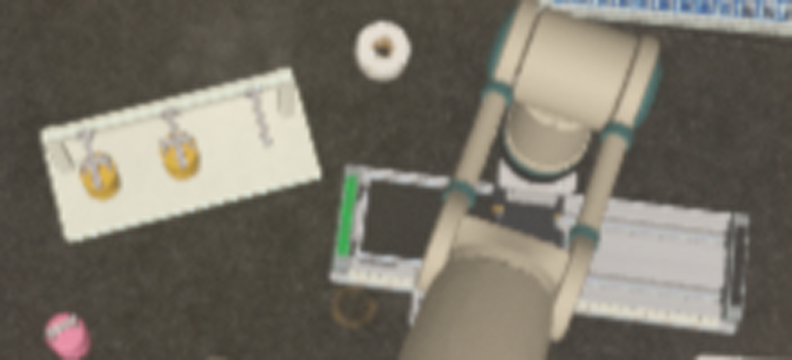

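Emit:
arm_command(
  series=[
    [0.001, -0.01, 0, 0, 0, 0, 0.03],
    [0.002, -0.02, 0, 0, 0, 0, 0.03],
    [0.002, -0.025, 0, 0, 0, 0, 0.03],
    [0.002, -0.028, 0, 0, 0, 0, 0.03],
    [0.002, -0.028, 0, 0, 0, 0, 0.03],
    [0.002, -0.028, 0, 0, 0, 0, 0.03],
    [0.002, -0.028, 0, 0, 0, 0, 0.03],
    [0.002, -0.028, 0, 0, 0, 0, 0.03],
    [0.001, -0.025, 0, 0, 0, 0, 0.03],
    [0, -0.018, 0, 0, 0, 0, 0.03],
    [0, -0.009, 0, 0, 0, 0, 0.03],
    [0, -0.003, 0, 0, 0, 0, 0.03],
  ],
)

```text
t: 80.52
tcp_pos: [584.1, 171.6, 153.2]
eef_rot: [-3.141, 0.055, 0.003]
ft_force: [-0.0, -0.1, -2.6]
finger_gap: 0.415
```

Emit:
arm_command(
  series=[
    [0, 0, 0, 0, 0, 0.119, 0.03],
    [0, 0, 0, 0, 0, 0.119, 0.03],
    [0, 0, 0, 0, 0, 0.119, 0.03],
    [0, 0, 0, 0, 0, 0.119, 0.03],
    [0, 0, 0, 0, 0, 0.119, 0.03],
    [0, 0, 0, 0, 0, 0.119, 0.03],
    [0, 0, 0, 0, 0, 0.119, 0.03],
    [0, 0, 0, 0, 0, 0.119, 0.03],
    [0, 0, 0, 0, 0, 0.119, 0.03],
    [0, 0, 0, 0, 0, 0.117, 0.03],
    [0, 0, 0, 0, 0, 0, 0.03],
  ],
)

```text
t: 81.43
tcp_pos: [584.6, 168.4, 153.8]
eef_rot: [2.567, -1.809, -0.0]
ft_force: [-0.2, -0.1, -3.1]
finger_gap: 0.413
```

Run:
```python
from h import *
plan(583.7,169.4,84,-70.1)
print(brass('scene',100))
save('scene','s38.png',(230,130,140,100),5)
```

```text
t 81.43 tcp [584.6 168.4 153.8] yaw -70.36 gap 38.8 F [-0.2 -0.1 -3.1] q6 1.39
  wz total -0.005 shift mm [-1.3  0.5 69.8] norm 70 toolz [-0.001 -0.001 -1.   ]
[([273, 152, 23, 11, 108], [284.7, 157.5]), ([300, 164, 15, 23, 266], [306.9, 175.5]), ([251, 174, 12, 21, 214], [256.3, 184.9]), ([276, 177, 14, 21, 239], [282.2, 187.6])]
```

View pics/s38.png

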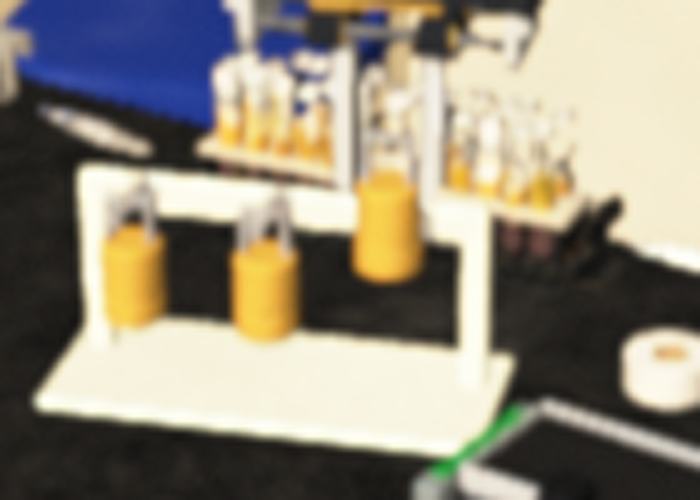

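Emit:
arm_command(
  series=[
    [-0.001, 0, 0.012, 0, 0, -0.005, 0.03],
    [0, 0, 0.018, 0, 0, 0, 0.03],
    [0, 0, 0.018, 0, 0, 0, 0.03],
    [0, 0, 0.012, 0, 0, 0, 0.03],
    [0, 0, 0.007, 0, 0, 0, 0.03],
    [0, 0, 0.003, 0, 0, 0, 0.03],
    [0, 0, 0, 0, 0, 0, 0.03],
    [0, 0, 0, 0, 0, 0, 0.03],
  ],
)

```text
t: 82.2
tcp_pos: [585.1, 170.6, 84.8]
eef_rot: [-2.575, 1.798, -0.001]
ft_force: [0.0, -0.6, -2.5]
finger_gap: 0.416
```

Run:
```python
from h import *
plan(583.7,169.4,84,-70.1)
print(brass('scene',100))
save('scene','s39.png',(230,130,140,100),5)
```

```text
t 82.20 tcp [585.1 170.6  84.8] yaw -69.87 gap 39.1 F [ 0.  -0.6 -2.5] q6 1.39
  wz total 0.004 shift mm [0.6 1.7 0.8] norm 2 toolz [ 0.001  0.    -1.   ]
[([251, 174, 12, 21, 214], [256.3, 184.9]), ([276, 177, 14, 21, 238], [282.2, 187.6]), ([300, 184, 14, 21, 241], [306.5, 194.3])]
```

View pics/s39.png

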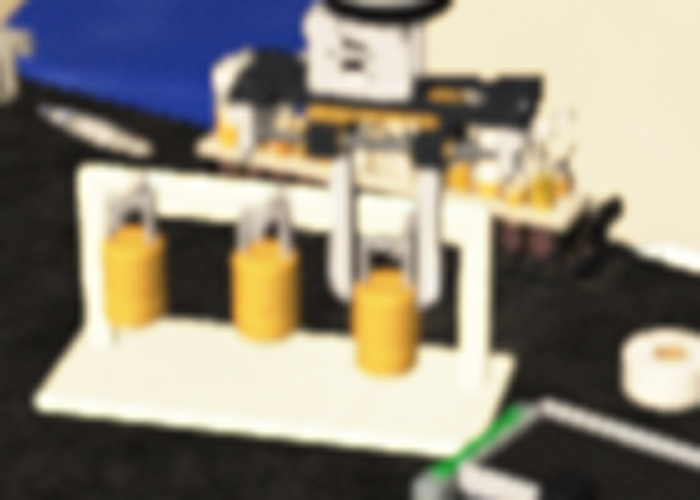

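Emit:
arm_command(
  series=[
    [0, 0, 0, 0, 0, 0, 0.03],
    [0, -0.004, 0, 0, 0, 0, 0.03],
    [0, -0.006, 0, 0, 0, 0, 0.03],
    [0, -0.006, 0, 0, 0, 0, 0.03],
    [0, -0.006, 0, 0, 0, 0, 0.03],
  ],
)

```text
t: 82.72
tcp_pos: [606.2, 178.5, 84.3]
eef_rot: [-2.575, 1.799, -0.001]
ft_force: [-0.6, 0.0, -2.8]
finger_gap: 0.411
```

Emit:
arm_command(
  series=[
    [0, -0.005, 0, 0, 0, 0, 0.03],
    [0, -0.005, 0, 0, 0, 0, 0.03],
    [0, -0.005, 0, 0, 0, 0, 0.03],
    [0, -0.005, 0, 0, 0, 0, 0.03],
  ],
)

```text
t: 83.05
tcp_pos: [624.4, 185.2, 84.0]
eef_rot: [2.575, -1.8, -0.0]
ft_force: [0.2, 0.2, -3.9]
finger_gap: 0.412
```

Emit:
arm_command(
  series=[
    [0, -0.005, 0, 0, 0, 0, 0.03],
    [0, -0.005, 0, 0, 0, 0, 0.03],
    [0, -0.003, 0, 0, 0, 0, 0.03],
    [0, 0, 0, 0, 0, 0, 0.03],
  ],
)

```text
t: 83.38
tcp_pos: [637.0, 189.7, 84.1]
eef_rot: [-2.575, 1.799, -0.001]
ft_force: [0.4, 0.3, -2.5]
finger_gap: 0.413
```

Run:
```python
from h import *
plan(637.3,188.8,71,-70.1)
print(brass('scene',100))
save('scene','s40.png',(270,150,80,60),8)
```

```text
t 83.38 tcp [637.  189.7  84.1] yaw -69.90 gap 38.8 F [ 0.4  0.3 -2.5] q6 1.40
  wz total 0.004 shift mm [ 1.   0.  13.1] norm 13 toolz [ 0.001  0.    -1.   ]
[([273, 151, 25, 12, 125], [286.5, 157.4]), ([251, 175, 12, 20, 213], [256.3, 184.9]), ([276, 177, 14, 21, 239], [282.2, 187.6]), ([304, 178, 14, 20, 229], [310.2, 188.2])]
```

View pics/s40.png

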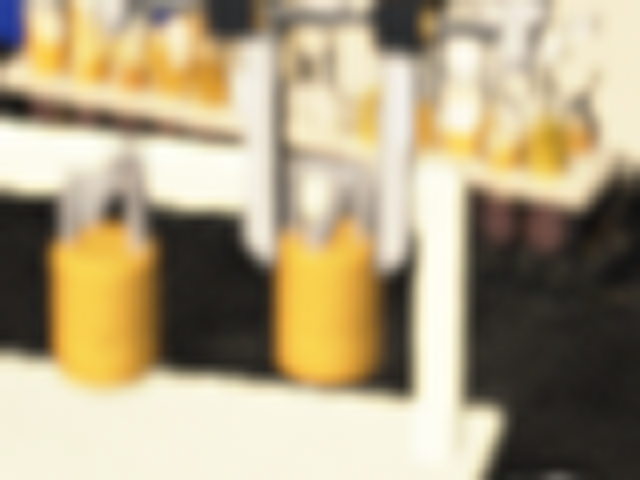

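Emit:
arm_command(
  series=[
    [0, 0, 0.005, 0, 0, 0, 0.03],
    [0, 0, 0.004, 0, 0, 0, 0.03],
    [0, 0, 0.002, 0, 0, 0, 0.03],
    [0, 0, 0, 0, 0, 0, 0.03],
  ],
)

```text
t: 83.82
tcp_pos: [635.2, 189.3, 72.2]
eef_rot: [2.574, -1.799, -0.002]
ft_force: [0.3, 0.1, -2.7]
finger_gap: 0.418
```

Emit:
arm_command(
  series=[
    [0, 0, 0.001, 0, 0, 0, 0.03],
    [0, 0, 0.001, 0, 0, 0, 0.03],
    [0, 0, 0, 0, 0, 0, 0.03],
  ],
)

```text
t: 84.07
tcp_pos: [636.1, 189.4, 71.1]
eef_rot: [-2.575, 1.8, 0.0]
ft_force: [-0.6, -0.2, -4.2]
finger_gap: 0.415
```

Emit:
arm_command(
  series=[
    [0, 0, 0.001, 0, 0, 0, 0.03],
    [0, 0, 0, 0, 0, 0, 0.03],
  ],
)

```text
t: 84.23
tcp_pos: [636.4, 189.5, 70.4]
eef_rot: [-2.575, 1.799, -0.001]
ft_force: [0.5, 0.4, -3.3]
finger_gap: 0.411
```

Emit:
arm_command(
  series=[
    [0, 0, 0.001, 0, 0, 0, 0.03],
    [0, 0, 0, 0, 0, 0, 0.03],
  ],
)

```text
t: 84.4
tcp_pos: [636.7, 189.6, 70.3]
eef_rot: [-2.574, 1.799, -0.002]
ft_force: [-0.6, -0.4, 2.0]
finger_gap: 0.414
```

Emit:
arm_command(
  series=[
    [0, 0, 0.001, 0, 0, 0, 0.03],
    [0, 0, 0, 0, 0, 0, 0.03],
  ],
)

```text
t: 84.57
tcp_pos: [637.0, 189.7, 70.2]
eef_rot: [-2.573, 1.798, -0.003]
ft_force: [-2.2, -0.5, 6.9]
finger_gap: 0.412
```

Emit:
arm_command(
  series=[
    [0, 0, -0.001, 0, 0, 0, 0.041],
    [0, 0, 0, 0, 0, 0, 0.044],
    [0, 0, 0, 0, 0, 0, 0.05],
    [0, 0, 0, 0, 0, 0, 0.06],
    [0, 0, 0, 0, 0, 0, 0.06],
    [0, 0, -0.015, 0, 0, 0, 0.06],
    [0, 0, -0.03, 0, 0, 0, 0.06],
    [0, 0, -0.035, 0, 0, 0, 0.06],
    [0, 0, -0.035, 0, 0, 0, 0.06],
    [0, 0, -0.035, 0, 0, 0, 0.06],
    [0, 0, -0.01, 0, 0, 0, 0.06],
  ],
)

```text
t: 85.48
tcp_pos: [638.9, 190.0, 235.4]
eef_rot: [-2.569, 1.795, -0.011]
ft_force: [0.5, 0.4, 0.5]
finger_gap: 0.638
```

Emit:
arm_command(
  series=[
    [0, 0.01, 0, 0, 0, 0, 0.06],
    [0, 0.02, 0, 0, 0, 0, 0.06],
    [0, 0.025, 0, 0, 0, 0, 0.06],
    [0, 0.025, 0, 0, 0, 0, 0.06],
    [0, 0.025, 0, 0, 0, 0, 0.06],
    [0, 0.025, 0, 0, 0, 0, 0.06],
    [0, 0.025, 0, 0, 0, 0, 0.06],
    [0, 0.02, 0, 0, 0, 0, 0.06],
    [0, 0.01, 0, 0, 0, 0, 0.06],
    [0, 0, 0, 0, 0, 0, 0.06],
    [0, 0, 0, 0, 0, 0, 0.06],
    [0, 0, 0, 0, 0, 0, 0.06],
  ],
)

```text
t: 86.48
tcp_pos: [463.7, 126.2, 229.0]
eef_rot: [-2.574, 1.799, -0.001]
ft_force: [-0.5, 0.4, 0.7]
finger_gap: 0.636
```

Run:
```python
from h import *
st()
print(brass('scene',100));print(brass('top'))
save('scene','s41.png',(220,150,240,130),3.3)
save('top','t41.png',(225,140,220,100),3.6)
for q in ['handle','bench_timer','label_roll','marker']:
  for n in ['scene','top']: print(q,n,[(np.round(r['xy'],1).tolist(),round(r['conf'],2)) for r in finder.landmark_of(q,n)][:2])
```

```text
t 86.48 tcp [463.7 126.2 229. ] rot [-2.574e+00  1.799e+00 -1.000e-03] q [0.12 0.1  1.6  0.   1.44 1.34] F [-0.5  0.4  0.7] gap 59.8
[([274, 117, 30, 6, 115], [287.3, 119.6]), ([315, 159, 29, 13, 124], [328.2, 166.2]), ([251, 174, 12, 21, 213], [256.3, 184.9]), ([276, 177, 14, 21, 238], [282.2, 187.6]), ([304, 180, 14, 21, 241], [310.2, 190.6])]
[([271, 180, 9, 9, 45], [275.1, 184.8]), ([248, 186, 9, 9, 43], [252.9, 190.6])]
handle scene [([342.9, 233.4], 0.8), ([283.2, 183.7], 0.6)]
handle top [([347.9, 224.7], 0.73)]
bench_timer scene [([267.7, 259.9], 0.67)]
bench_timer top []
label_roll scene [([362.7, 206.8], 0.72)]
label_roll top [([329.0, 155.7], 0.66)]
marker scene [([391.2, 305.7], 0.49)]
marker top [([398.2, 264.3], 0.52)]
```

View pics/s41.png

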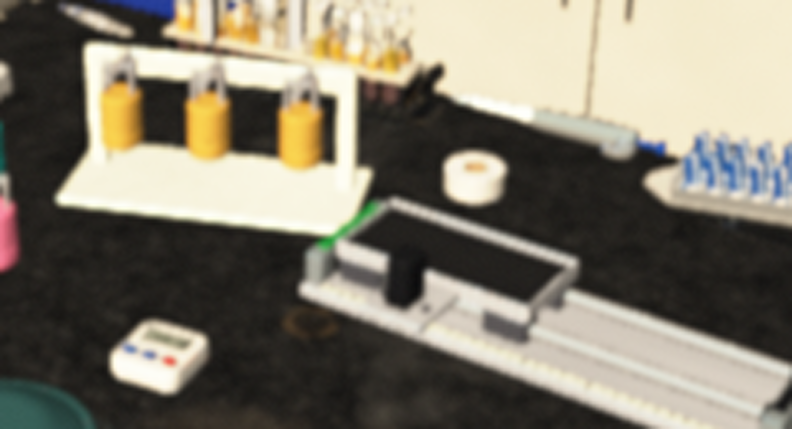

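View pics/t41.png

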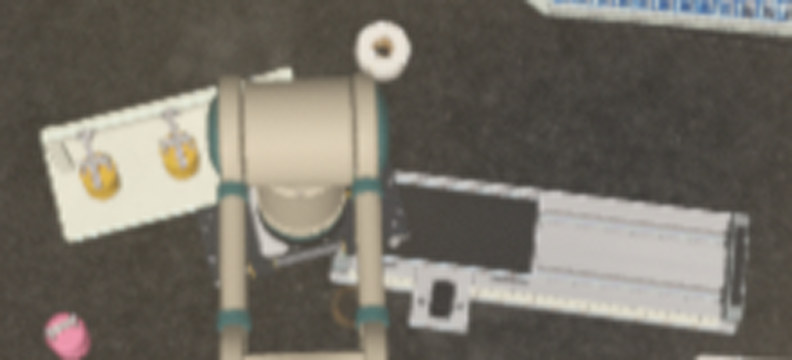

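All three hang within half a pixel of where they started. The carriage sits against the green-capped stop, and the bystanders are in place. Handing in.

Run:
```python
from h import *
print(robot.job_done()); st()
```

```text
the job is handed in; nothing more can be done
None
the job is handed in; nothing more can be done
```

The job is done and handed in, at about 87 s of the 210 s allowed. No verdict was reported.

- **Empty stroke:** I moved the empty carriage by its handle to the far stop and back home at about 60 mm/s. Both stops showed as a force rise, 200 mm apart.
- **Loaded stroke:** I stood all three brass weights on the deck and repeated the stroke. The weights showed at the same pixels before and after, all still upright.
- **Rehanging:** I hung each weight back on its own hook.

**Last checks:**
- **Weights:** all three are at (256,185), (282,188) and (310,191) in the scene view. That is within half a pixel of where they started.
- **Carriage:** it is at the home stop.
- **Bystanders:** the stand, timer, label roll and marker are where they were. The timer was not found in the last top picture but was seen in the scene one, and the marker's detection confidence was low.
- **Gripper:** it is clear of everything.

One thing disagreed: the fingertips showed 5 to 7 pixels (up to about 19 mm) higher in the scene picture than the reported tool position projects. I gripped the weights 8 mm lower to allow for it, and every grip held. I saw no knock to the stand and no slackening of the grip.

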